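# Close the egg canisters and check the heat bulb

### The job

Get the gecko eggs ready for incubation: stand each white egg capsule upright in a canister cup of its own, set an aluminium cover over it and turn the cover clockwise to its stop, so that it is fully down and locked with its grip bar in line with the cup's dark tabs. When every capsule is closed in, pick up the thermometer, aim its lens at the middle of the ceramic heat bulb from 10 to 20 cm away and hold it steady for two seconds, then lay it back flat on the middle of its rubber mat. Do not touch the bulb, and leave the other things where they stand.

Things in the scene. Friction and masses are not known exactly. Their poses are not given: they have to be found in the camera images.
- capsule0_mid (a point): Egg capsule: closed white plastic shell, an upright cylinder 35 mm in diameter and 48 mm tall, its top edge bevelled over the last 5 mm, a grey seam round its middle; 50 g, most of it in its foot. The point is its centre, 24 mm above its flat foot; z is its axis, up. Two or three of the three are present (an absent one is None).
- capsule1_mid (a point): Egg capsule: closed white plastic shell, an upright cylinder 35 mm in diameter and 48 mm tall, its top edge bevelled over the last 5 mm, a grey seam round its middle; 50 g, most of it in its foot. The point is its centre, 24 mm above its flat foot; z is its axis, up. Two or three of the three are present (an absent one is None).
- capsule2_mid (a point): Egg capsule: closed white plastic shell, an upright cylinder 35 mm in diameter and 48 mm tall, its top edge bevelled over the last 5 mm, a grey seam round its middle; 50 g, most of it in its foot. The point is its centre, 24 mm above its flat foot; z is its axis, up. Two or three of the three are present (an absent one is None).
- cover0_mid (a point): Canister cover: aluminium hollow shell, open below, 74 mm in diameter (68 inside), 58 mm tall (54 inside), with a straight grip bar on top, 56 x 16 mm and 20 mm tall (78 mm in all); 120 g. Point: its centre, 39 mm above its lower edge; z up, x along the grip bar. Half a turn makes no difference. Goes over a cup if centred within 2.5 mm.
- cover1_mid (a point): Same as cover0. All covers: inside the lower edge two lugs stand inward below the two ends of the bar (at +x and -x), each 18 mm wide and 6 mm tall, reaching in to 27.5 mm from the axis.
- cover2_mid (a point): Same as cover0. There are always three covers and three cups, all alike: any cover fits any cup; spare ones may stay as they are.
- cup0: Canister base, aluminium, fixed to the rack board: a foot disc 84 mm wide, 6 mm thick, and on it a cup 50 mm outside, 44 mm inside, its rim 32 mm above the origin, its floor the top of the disc. Origin: centre of the foot's underside, 12 mm above the table; z up. A capsule standing in it has its centre 30 mm above the origin; a cover fully down, 45 mm.
- cup1: Same as cup0. All cups: outside on the cup two lugs stand out at +x and -x to 30.5 mm from the axis, 16 mm wide, 15 to 21 mm above the origin; dark tabs at the foot's edge mark the same two directions. A cover whose bar points at the tabs rests on top of the lugs, too high.
- cup2: Same as cup0. All cups: with its bar 40 to 110 degrees counter-clockwise (from above) of the tabs a cover goes down to rest on the foot; turned clockwise from there, its lugs pass under the cup's lugs to a stop, met with the bar in line with the tabs (0 to 5 degrees past). It turns freely, no spring or latch.
- thermometer_mid (a point): Contactless thermometer: white plastic stick 140 mm long, 28 mm wide, 34 mm tall, lying on its mat, with a grey nose 24 mm wide and 15 mm long at its +x end; 140 g. The point is the centre of the stick, 17 mm above its underside; x points forward along its line of sight, z up.
- lens (a point): Lens at the tip of the thermometer's nose, 85 mm forward (+x) of the thermometer's centre, same axes: it looks along +x.
- thermometer: The thermometer's body; origin at the centre of its underside, 17 mm below its centre; same axes.
- mat: Thin black rubber mat fixed to the table, 200 x 90 mm (x, y), 3 mm thick: the thermometer's place. Origin: centre of its underside.
- bulb: White ceramic heat bulb, fixed upright in a socket in the oak cubby; origin at the middle of the ceramic, 100 mm above the table. Ceramic 76 mm wide, from 45 mm below to 34 mm above the origin. The cubby is open above and to the robot (-x), 162 mm wide; side walls 72 mm tall, from 65 mm before the bulb; its lid lies flat in front, 9 mm thick, to 125 mm before the bulb.
- dish: Bystander: shallow glass feeding dish, 72 mm wide, 22 mm tall; origin at the centre of its underside.
- tong: Bystander: steel tong lying flat, 180 x 30 mm, 8 mm tall; origin at the centre of its underside.
- jar: Bystander: twist-capped clear plastic jar, 72 mm wide, 90 mm tall; origin at the centre of its underside.
- bottle: Bystander: grey plastic bottle, 60 mm wide, 160 mm tall; origin at the centre of its underside.
- carton: Bystander: cardboard carton, 80 x 110 mm, 90 mm tall; origin at the centre of its underside.

How it is judged:
By the outcome, as a careful person would: the job done as asked, in the order asked, and still so for the second after the job is handed in, with the robot touching nothing.
Of capsule0, capsule1, capsule2 only 2 to 3 are there at a start; the rules pass over those that are not, and their reading is None.
At some moment in a run one of capsule0, capsule1, capsule2, cover0, cover1, cover2 may be knocked a few centimetres aside while the robot is not near it.
It also fails if it takes over 210 s, if anything falls off the work surface, if the arm or the gripper's body presses on something with over 40 N, if the wrist force passes 120 N, or if a joint passes its speed limit or range.

### The arm

A 6-joint arm with a two-finger parallel gripper is mounted at the origin on the work surface. World frame = base frame: x ahead of the robot, y to its left, z up, the work surface at z = 0. Lengths are in m, angles in degrees, forces in N, time in s.
With the tool pointing down it reaches from about 0.2 to 0.875 m from the base axis. Payload 3.4 kg.
Tool frame: the origin (TCP) lies between the finger pads; the fingertips stand 11 mm ahead of it and the grasp point (between the pads) lies 8 mm behind it; z points along the fingers, x is the direction in which the jaws open and shut, and the axes are right-handed (so a half turn about z gives the same grasp; the last joint's range is limited). The gripper opens to 94 mm and grips with 3 to 60 N. Pads are 16 mm wide; open, the fingers measure 119 mm over their backs; the gripper's body (75 mm by 177 mm) begins 78 mm behind the grasp point.
Start: joints at [-75, 15.808, 86.224, -0, 77.962, -6.933], TCP at [0.215, -0.533, 0.181] pointing down, gripper open.
Joint ranges: [-165.64, 165.64], [-43.16, 119.46], [12.63, 154.43], [-67.54, 247.53], [6.08, 155.33], [-154.97, 154.97]. Speed limits (degrees/s): [147.25, 147.25, 180, 180, 180, 180].

### API

Orientations are given as a 3x3 rotation matrix whose columns are the frame's x, y, z axes.
In Python, from rig import * gives the robot as it stands.
- The arm moves only by the tool step_arm, never from a script. Its arguments are lists of equal length, an entry for each row: "travel": the shift along the tool's x, y, z in cm, a list of three; "rot": the turn, a rotation vector about the tool's x, y, z in rad, a list of three. A call has 1 to 5 rows; each row shifts and turns the commanded pose from where the row before left it, along the tool's axes as they then stand; what a row does not reach is not made up. A row lasts 1/8 s, in which the tool goes at most 62.5 mm and 10.7 degrees, less where a joint would pass 70% of its speed; a pose out of reach is approached as far as the arm can. A call is refused whole if a number of a shift passes 6.25 or a number of a turn 0.188, either way. A call with a gripper value outside its range is refused whole. "jaw" is the finger opening in cm, from 0 to 9.4, set as the call begins (left out, the last holds). The fingers move at their own pace and stop on an object; "grip_force" is the grip in N (left out, the last holds). Time passes only in rows, so rows that do not move let the fingers close. It gives the time, the measured TCP pose, the force and the opening at its end, in the units of the state.
- state(): the state, without advancing time (a new reading comes with each control period).
- snapshot(name): name is "side" or "top"; returns (picture, depth): 384x512x3 uint8, red, green, blue; 384x512 float32, m along the optical axis (not along the pixel's ray), 0 where there is no reading.
- get_calibration(name): a dict with "fx", "fy", "cx", "cy" (pixels), "dist" ([k1, k2, p1, p2, k3] as OpenCV has them; the pictures are not rectified), "position" and "orientation" of the camera in the world. Camera axes: x right, y down, z forward; pixel columns grow to the right and rows downward; lengths in m; the calibration is good to about 2 mm. A picture is of the moment at which its call begins. get_calibration takes no time and is no camera call.
- finish_job(): hands the job in, once; it reports no verdict.
Trained networks look in the newest picture that a camera, given by its name, has taken for a name from the list of things; names that differ only in an ending like _2 or _b are one class to them, and where a whole thing is asked for, a point or a joint stands for the part that bears it (a point fixed in the world has none). Each returns a list of dicts, best first, with "p" (0 to 1); they miss things now and then, are a little off and sometimes report something else, mostly with a low value. They report only what shows in the picture. A call takes as long as a camera call.
- recognise(camera, name): "location" ([column, row] in pixels, amid what is visible of it).
- landmark_of(camera, name): "location" ([column, row] in pixels: a listed point, or the origin of a listed thing).
The state is a dict: "clock": time; "joint_positions": joint angles; "qvel": joint speeds; "joint_efforts": joint torques, N m; "position": TCP position; "tool_rot": TCP orientation; "contact_force": force on the tool from outside, world axes, zero at the start; "moment": the same for the moment, N m; "opening": finger opening in m.
Only numpy, scipy, OpenCV 4.12 (cv2) and the standard library are available. Lean on these libraries where they do the work, as an engineer would, in place of code of your own. Each camera call takes 0.05 s, during which the arm holds its last target.

## Working session

There is one attempt and no reset: what is moved stays moved. The work goes in short steps, Python scripts to look and compute and a tool call to move; the robot and the scene stay as the last step left them, time stands still between calls to the robot, and variables do not carry over. Pictures are saved under pics/ and viewed, and the job is handed in when it is done.

Besides the shell and the picture viewer there is one more tool, called after "Request:" as a command line: name --argument value ..., lists and objects as JSON in quotes. step_arm: Moves the arm, as the interface text tells. Its arguments: {"type":"object","properties":{"travel":{"type":"array","items":{"type":"array","items":{"type":"number"}}},"rot":{"type":"array","items":{"type":"array","items":{"type":"number"}}},"jaw":{"type":"number"},"grip_force":{"type":"number"}},"required":["travel","rot"]}

```bash
ls; mkdir -p pics
cat > h.py <<'E'
from rig import *
import numpy as np, cv2
def shot(cam,fn=None):
    p,d=snapshot(cam)
    if fn: cv2.imwrite('pics/'+fn,cv2.cvtColor(p,cv2.COLOR_RGB2BGR))
    return p,d
def cal(cam):
    c=get_calibration(cam);K=np.array([[c['fx'],0,c['cx']],[0,c['fy'],c['cy']],[0,0,1.]])
    return K,np.array(c['dist'],float),np.array(c['position']),np.array(c['orientation'])
def ray(cam,uv):
    K,D,p,R=cal(cam);q=cv2.undistortPoints(np.array([[uv]],float),K,D)[0,0]
    return p,R@np.array([q[0],q[1],1.])
def onz(cam,uv,z):
    p,r=ray(cam,uv);return p+r*(z-p[2])/r[2]
def atd(cam,uv,d):
    p,r=ray(cam,uv);return p+r*d
def cloud(cam,d):
    K,D,p,R=cal(cam);v,u=np.mgrid[0:d.shape[0],0:d.shape[1]]
    q=cv2.undistortPoints(np.stack([u,v],-1).reshape(-1,1,2).astype(float),K,D).reshape(*d.shape,2)
    X=np.concatenate([q,np.ones(d.shape+(1,))],-1)*d[...,None]
    W=X@R.T+p; W[d==0]=np.nan
    return W
def proj(cam,P):
    K,D,p,R=cal(cam);X=(np.atleast_2d(P)-p)@R
    return cv2.projectPoints(X,np.zeros(3),np.zeros(3),K,D)[0].reshape(-1,2)
E
python3 - <<'E'
from h import *
np.set_printoptions(precision=4,suppress=True)
s=state();print(s)
for c in ['side','top']:
    p,d=shot(c,c+'0.png'); print(c,get_calibration(c))
    np.save(c+'0.npy',d)
for n in ['capsule0_mid','cover0_mid','cup0','thermometer_mid','lens','mat','bulb','dish','tong','jar','bottle','carton']:
    for c in ['top','side']:
        r=landmark_of(c,n)
        print(n,c,[(np.round(x['location'],1).tolist(),round(x['p'],2)) for x in r])
print(state()['clock'])
E
```

```text
pics
{'clock': 0.0, 'joint_positions': array([-75.0015,  15.8475,  86.294 ,   0.0017,  77.9597,  -6.933 ]), 'qvel': array([ 0.1   ,  0.0797, -0.0266, -0.0747, -0.0144,  0.0212]), 'joint_efforts': array([  0.003 , -40.4582, -23.7227,   0.0705,   0.0346,  -0.0001]), 'position': array([ 0.2146, -0.5328,  0.1798]), 'tool_rot': array([[ 0.3735, -0.9276, -0.0004],
       [-0.9276, -0.3735,  0.0017],
       [-0.0018, -0.0002, -1.    ]]), 'contact_force': array([ 0.267 , -0.306 , -0.2689]), 'moment': array([-0.0267, -0.0305, -0.0104]), 'opening': 0.09409997808285356}
side {'fx': 464.14749601574704, 'fy': 464.14749601574704, 'cx': 252.66328119129565, 'cy': 193.1757908379194, 'dist': array([-0.1382,  0.    ,  0.    ,  0.    ,  0.    ]), 'position': array([0.1488, 1.0843, 0.7956]), 'orientation': array([[-0.9396, -0.1906,  0.2843],
       [-0.3415,  0.4631, -0.8179],
       [ 0.0242, -0.8656, -0.5002]])}
top {'fx': 478.2703514957811, 'fy': 478.2703514957811, 'cx': 246.88766389844503, 'cy': 192.95785111478204, 'dist': array([-0.1623,  0.    ,  0.    ,  0.    ,  0.    ]), 'position': array([ 0.31
[... 765 characters left out ...]
p [([317.7, 229.3], 0.78), ([175.4, 143.9], 0.64), ([298.7, 151.1], 0.32)]
mat side [([307.3, 197.3], 0.87)]
bulb top [([295.4, 156.1], 0.78), ([109.7, 166.2], 0.27)]
bulb side [([232.7, 166.7], 0.77), ([332.8, 168.3], 0.25)]
dish top [([358.7, 186.2], 0.72)]
dish side [([332.6, 169.0], 0.62), ([273.6, 169.7], 0.45)]
tong top [([302.4, 246.8], 0.74), ([174.4, 142.6], 0.49)]
tong side [([146.5, 265.0], 0.83), ([306.3, 192.9], 0.54)]
jar top [([120.8, 238.2], 0.96)]
jar side [([238.3, 348.9], 0.79), ([202.9, 227.4], 0.41)]
bottle top [([394.5, 233.9], 0.85)]
bottle side [([332.8, 168.7], 0.74)]
carton top [([111.2, 164.3], 0.89), ([120.8, 236.6], 0.55)]
carton side [([128.1, 331.0], 0.95)]
1.3
```

Run:
```python
import cv2
a=cv2.imread('pics/top0.png');cv2.imwrite('pics/top0c.png',cv2.resize(a[100:300,90:440],None,fx=2.28,fy=2.28,interpolation=cv2.INTER_CUBIC))
a=cv2.imread('pics/side0.png');cv2.imwrite('pics/side0c.png',cv2.resize(a[130:384,90:400],None,fx=2.3,fy=2.3,interpolation=cv2.INTER_CUBIC))
```

```text
(no output)
```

View pics/top0c.png

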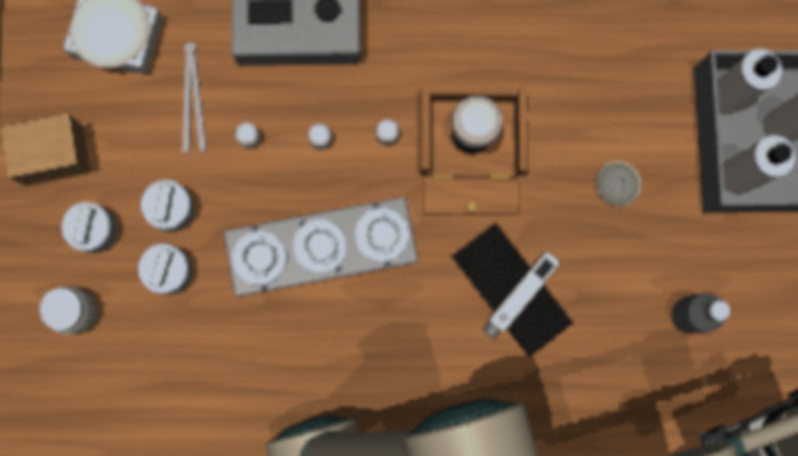

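View pics/side0c.png

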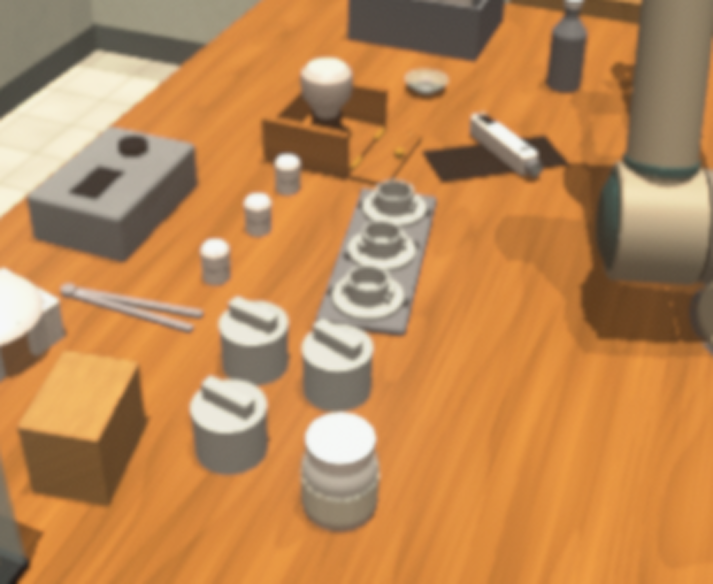

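Run:
```python
from h import *
np.set_printoptions(precision=4,suppress=True)
for c in ['top','side']:
    P=[];D=[]
    for i in range(6):
        p,d=snapshot(c);P.append(p.astype(float));D.append(np.where(d>0,d,np.nan))
    p=np.mean(P,0);d=np.nanmedian(D,0);np.save(c+'_p.npy',p);np.save(c+'_d.npy',d)
    print(c,np.nanstd(D,0)[200:260,200:260].mean())
t=np.load('top_p.npy');b=t[180:240,180:285][...,::-1].clip(0,255).astype(np.uint8)
cv2.imwrite('pics/rack.png',cv2.resize(b,None,fx=7.5,fy=7.5,interpolation=cv2.INTER_CUBIC))
t=np.load('side_p.npy');b=t[195:285,220:290][...,::-1].clip(0,255).astype(np.uint8)
cv2.imwrite('pics/rackS.png',cv2.resize(b,None,fx=6.5,fy=6.5,interpolation=cv2.INTER_CUBIC))
W=cloud('top',np.load('top_d.npy'))
# height map heights
z=W[...,2]
print(np.nanmedian(z[260:300,100:200]))
m=((z>0.03)&(z<0.3)&(W[...,0]>0.15)).astype(np.uint8)
n,l,st,ce=cv2.connectedComponentsWithStats(m)
for i in range(1,n):
    if st[i,4]>15:
        q=W[l==i]; print(i,st[i],ce[i],q.min(0),q.max(0),np.median(q,0))
```

```text
top 0.0034932147
side 0.0025171482
-0.00018395664431969383
1 [   0   75   79   99 7186] [ 37.5982 124.8791] [0.6269 0.6094 0.03  ] [0.9302 0.8305 0.234 ] [0.7651 0.6815 0.223 ]
2 [ 192   86   56   42 2253] [219.4146 106.3502] [ 0.7872 -0.0166  0.03  ] [0.9312 0.1798 0.0857] [0.8504 0.0821 0.0694]
3 [ 118   96   42   35 1077] [138.6945 112.6648] [0.7787 0.3039 0.03  ] [0.9059 0.4502 0.0782] [0.8358 0.3701 0.0679]
4 [ 396  121   66   71 2848] [428.1633 154.3669] [ 0.5379 -0.7602  0.0301] [ 0.7805 -0.5551  0.2104] [ 0.6639 -0.6149  0.0984]
5 [274 138  48  39 969] [298.4737 151.7895] [ 0.6007 -0.2714  0.0301] [ 0.7348 -0.1068  0.1356] [ 0.6751 -0.1903  0.0718]
6 [ 90 150  38  31 901] [108.5061 164.8868] [0.5992 0.4138 0.0302] [0.697  0.5365 0.095 ] [0.6438 0.469  0.089 ]
7 [255 153   9   9  69] [259. 157.] [ 0.6568 -0.0708  0.0314] [ 0.686  -0.0423  0.051 ] [ 0.6704 -0.0564  0.0466]
8 [194 154   9  11  74] [197.9459 158.7838] [0.6521 0.1452 0.0309] [0.6856 0.1739 0.0517] [0.6671 0.1589 0.0461]
9 [225 155  10   9  72] [229.4167 158.8472] [0.6519 0.0318 0.0332] [0.6809 0.0637 0.0508] [0.66
[... 487 characters left out ...]
195 203  15  18  62] [202.2903 211.8065] [0.4517 0.1207 0.03  ] [0.512  0.17   0.0463] [0.4796 0.1441 0.0407]
15 [151 207  22  22 384] [161.4583 217.3464] [0.4251 0.2492 0.0323] [0.4974 0.3228 0.082 ] [0.4606 0.2828 0.0584]
16 [304 211  31  36 328] [319.1159 227.8537] [ 0.3563 -0.3162  0.0302] [ 0.4771 -0.2078  0.0436] [ 0.4179 -0.2615  0.036 ]
17 [108 226  24  21 396] [119.2702 235.7778] [0.3629 0.3984 0.0302] [0.4331 0.4645 0.0949] [0.3965 0.4253 0.0886]
18 [386 229  24  18 321] [397.0062 237.1153] [ 0.3497 -0.5506  0.0304] [ 0.4067 -0.4973  0.1617] [ 0.3776 -0.5141  0.1063]
20 [207 282  40  34 701] [223.3295 296.7461] [ 0.1505 -0.0059  0.1159] [0.2419 0.1192 0.2985] [0.2027 0.0649 0.1925]
```

View pics/rack.png

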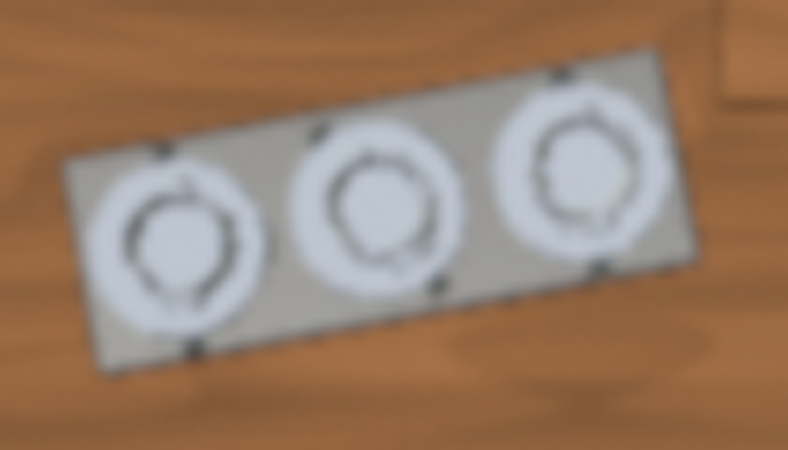

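View pics/rackS.png

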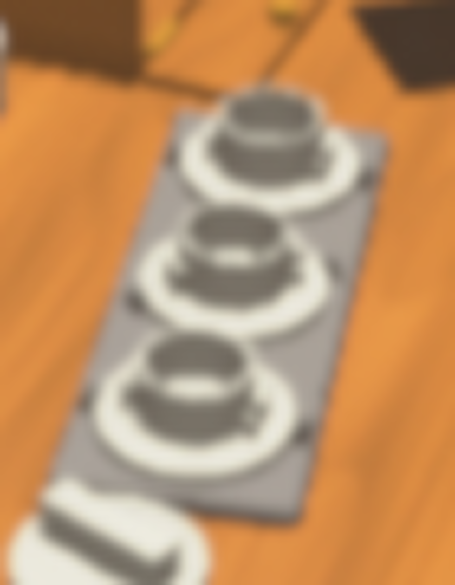

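```bash
cat > fit.py <<'E'
from h import *
from scipy.ndimage import map_coordinates, gaussian_filter1d
from scipy.optimize import least_squares
def circ(cam,img,c0,r,z,w=0.009,sgn=-1,it=4,ang=(0,360)):
    """fit circle of known radius r in plane z: returns centre, rms, n"""
    g=img if img.ndim==2 else img.mean(-1)
    c=np.array(c0[:2],float)
    for k in range(it):
        th=np.deg2rad(np.arange(ang[0],ang[1],4.));rr=np.arange(r-w,r+w,0.0005)
        P=np.zeros((len(th),len(rr),3));P[...,0]=c[0]+np.cos(th)[:,None]*rr;P[...,1]=c[1]+np.sin(th)[:,None]*rr;P[...,2]=z
        uv=proj(cam,P.reshape(-1,3));v=map_coordinates(g,[uv[:,1],uv[:,0]],order=1).reshape(len(th),-1)
        gr=sgn*np.gradient(gaussian_filter1d(v,3,axis=1),axis=1)
        j=gr.argmax(1);ok=(gr.max(1)>0.35*np.median(gr.max(1)))&(j>1)&(j<len(rr)-2)
        e=np.stack([c[0]+np.cos(th)*rr[j],c[1]+np.sin(th)*rr[j]],1)[ok]
        f=lambda q:np.hypot(e[:,0]-q[0],e[:,1]-q[1])-q[2]
        s=least_squares(f,[*c,r],loss='soft_l1',f_scale=0.0015)
        c=s.x[:2]
    return c,s.x[2],np.sqrt(np.mean(np.minimum(f(s.x)**2,1e-4))),ok.sum()
E
python3 - <<'E'
from fit import *
np.set_printoptions(precision=4,suppress=True)
T=np.load('top_p.npy');S=np.load('side_p.npy')
def tp(x,y): return [(x+.5)/7.5-.5+180,(y+.5)/7.5-.5+180]
tabs={'A':((177,247),(163,150),(195,348)),'B':((378,208),(320,132),(438,285)),'C':((582,172),(560,75),(600,268))}
for k,v in tabs.items():
    c0=onz('top',tp(*v[0]),.018)
    print(k,'top',circ('top',T,c0,.042,.018,w=.006),'side',circ('side',S,c0,.042,.018,w=.006))
    a,b=[onz('top',tp(*q),.014) for q in v[1:]];d=(a-b)[:2]
    print('  tabs',a,b,'mid',(a+b)[:2]/2,np.hypot(*d),'yaw',np.degrees(np.arctan2(d[1],d[0])))
for n,c0 in {'cov1':(.557,.28),'cov2':(.5265,.402),'cov3':(.4606,.2828)}.items():
    print(n,'top',circ('top',T,c0,.037,.058,w=.007),'side',circ('side',S,c0,.037,.058,w=.007))
for n,c0 in {'cap1':(.667,.159),'cap2':(.665,.049),'cap3':(.6704,-.0564)}.items():
    print(n,'top',circ('top',T[...,2],c0,.0175,.043,w=.008),'side',circ('side',S[...,2],c0,.0175,.043,w=.007))
def crop(I,u,v,h,s,fn):
    b=I[v-h:v+h,u-h:u+h][...,::-1].clip(0,255).astype(np.uint8);return cv2.resize(b,None,fx=s,fy=s,interpolation=cv2.INTER_CUBIC)
cv2.imwrite('pics/covs.png',np.vstack([np.hstack([crop(T,u,v,14,9,'') for u,v in((163,190),(128,199),(161,217))]),np.hstack([crop(T,u,v,14,9,'') for u,v in((198,159),(229,159),(259,157))])]))
b=S[200:350,150:270][...,::-1].clip(0,255).astype(np.uint8);cv2.imwrite('pics/covsS.png',cv2.resize(b,None,fx=4,fy=4,interpolation=cv2.INTER_CUBIC))
E
```

```text
A top (array([0.48  , 0.1454]), np.float64(0.041693795824995335), np.float64(0.0009991497995398475), np.int64(90)) side (array([0.4799, 0.1426]), np.float64(0.042467763491374176), np.float64(0.0007637243306568407), np.int64(72))
  tabs [0.5265 0.1506 0.014 ] [0.4324 0.1357 0.014 ] mid [0.4795 0.1431] 0.09527375552834953 yaw 9.010980428181496
B top (array([0.497 , 0.0498]), np.float64(0.04105036362553384), np.float64(0.0008976082579801112), np.int64(90)) side (array([0.4967, 0.0482]), np.float64(0.04256472559009316), np.float64(0.0009471762474370072), np.int64(70))
  tabs [0.534 0.076 0.014] [0.4606 0.0209 0.014 ] mid [0.4973 0.0485] 0.09177866701106113 yaw 36.87294534735255
C top (array([ 0.5134, -0.0473]), np.float64(0.04178340024807461), np.float64(0.0009478910106546849), np.int64(90)) side (array([ 0.5133, -0.0489]), np.float64(0.04287364226838264), np.float64(0.0008930508267319861), np.int64(70))
  tabs [ 0.5595 -0.038   0.014 ] [ 0.4675 -0.0554  0.014 ] mid [ 0.5135 -0.0467] 0.09367123098666878 yaw 10.698932952709523
cov1 top (array([0.5598, 0.2839]), np.float64(0.03753899572760
[... 619 characters left out ...]
nt64(81))
cap1 top (array([0.6712, 0.1607]), np.float64(0.01610743662304524), np.float64(0.0004815749192979114), np.int64(90)) side (array([0.6719, 0.1586]), np.float64(0.01836789209059), np.float64(0.0012314901292912108), np.int64(90))
cap2 top (array([0.6675, 0.0476]), np.float64(0.01620334553181794), np.float64(0.00041418955739059427), np.int64(90)) side (array([0.6688, 0.0452]), np.float64(0.01873866386779332), np.float64(0.001272998904042879), np.int64(90))
cap3 top (array([ 0.6727, -0.0578]), np.float64(0.0162176932183275), np.float64(0.0005060143587171934), np.int64(90)) side (array([ 0.6731, -0.0598]), np.float64(0.018912497180445312), np.float64(0.0015149239312432067), np.int64(90))
```

View pics/covs.png

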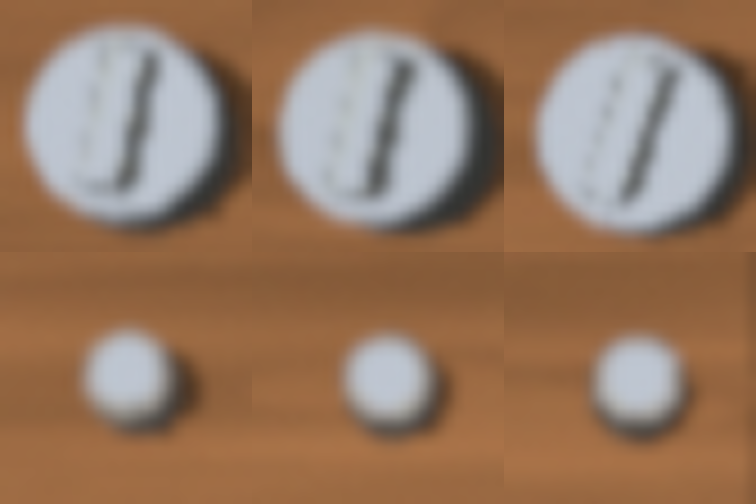

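View pics/covsS.png

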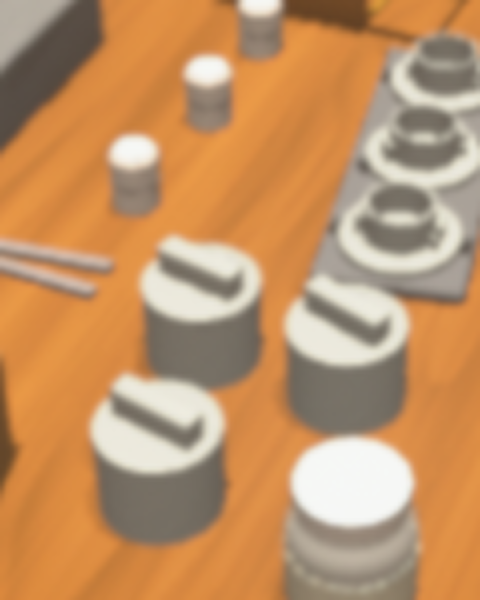

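```bash
cat > plan.py <<'E'
from h import *
from scipy.spatial.transform import Rotation as Ro
def Rdown(psi):
    c,s=np.cos(np.deg2rad(psi)),np.sin(np.deg2rad(psi));return np.array([[c,s,0],[s,-c,0],[0,0,-1.]])
def psi_of(R): return np.degrees(np.arctan2(R[1,0],R[0,0]))
def plan(wps,vmax=5.0,amax=10.3,start=None):
    """wps: (x,y,z,psi[,vmax]) or (pos,R). prints rows"""
    s=state();p,R=(s['position'],s['tool_rot']) if start is None else start
    print('at',np.round(p,4),'psi',round(psi_of(R),1),'tilt',np.round(R[:2,2],4),'t',round(s['clock'],2),'F',np.round(s['contact_force'],1),'open',round(s['opening'],4),'j6',round(s['joint_positions'][5],1))
    T=[];Q=[]
    for w in wps:
        v=vmax
        if len(w)==2 and np.ndim(w[0])==1: tp,tR=np.array(w[0]),w[1]
        elif len(w)==3: tp,tR,v=np.array(w[0]),w[1],w[2]
        else:
            tp,tR=np.array(w[:3]),Rdown(w[3])
            if len(w)>4: v=w[4]
        d=np.linalg.norm(tp-p)*100;rv=Ro.from_matrix(R.T@tR).as_rotvec();a=np.degrees(np.linalg.norm(rv))
        n=max(1,int(np.ceil(d/v-1e-6)),int(np.ceil(a/amax-1e-6)))
        for i in range(n):
            Ri=R@Ro.from_rotvec(rv*i/n).as_matrix()
            t=Ri.T@((tp-p)/n)*100
            T.append([float(round(x,2))+0 for x in t]);Q.append([float(round(x,3))+0 for x in rv/n])
        p,R=tp,tR
    for i in range(0,len(T),5): print('"travel":',T[i:i+5],'"rot":',Q[i:i+5])
E
python3 - <<'E'
from plan import *
plan([(.672,-.0585,.15,0),(.672,-.0585,.040,0,3.5)],5.5)
E
```

```text
at [ 0.2148 -0.5334  0.1807] psi -68.1 tilt [ 0.     -0.0001] t 1.9 F [-0.5 -0.5 -0.3] open 0.0941 j6 -6.9
"travel": [[-2.25, -5.01, 0.26], [-1.74, -5.21, 0.26], [-1.22, -5.36, 0.26], [-0.68, -5.45, 0.26], [-0.14, -5.49, 0.26]] "rot": [[0.0, 0.0, -0.099], [0.0, 0.0, -0.099], [0.0, 0.0, -0.099], [0.0, 0.0, -0.099], [0.0, 0.0, -0.099]]
"travel": [[0.4, -5.48, 0.26], [0.94, -5.41, 0.26], [1.47, -5.29, 0.26], [1.99, -5.12, 0.26], [2.49, -4.9, 0.26]] "rot": [[0.0, 0.0, -0.099], [0.0, 0.0, -0.099], [0.0, 0.0, -0.099], [0.0, 0.0, -0.099], [0.0, 0.0, -0.099]]
"travel": [[2.96, -4.63, 0.26], [3.4, -4.31, 0.26], [0.0, 0.0, 2.75], [0.0, 0.0, 2.75], [0.0, 0.0, 2.75]] "rot": [[0.0, 0.0, -0.099], [0.0, 0.0, -0.099], [0.0, 0.0, 0.0], [0.0, 0.0, 0.0], [0.0, 0.0, 0.0]]
"travel": [[0.0, 0.0, 2.75]] "rot": [[0.0, 0.0, 0.0]]
```

Request:
step_arm --travel '[[-2.25, -5.01, 0], [-1.74, -5.21, 0], [-1.22, -5.36, 0], [-0.68, -5.45, 0], [-0.14, -5.49, 0]]' --rot '[[0, 0, -0.099], [0, 0, -0.099], [0, 0, -0.099], [0, 0, -0.099], [0, 0, -0.099]]' --jaw 6.0 --grip_force 15

```text
clock: 2.52
position: [0.4064, -0.3343, 0.1809]
tool_rot: [[0.771, -0.637, 0.001], [-0.637, -0.771, -0.001], [0.001, 0.0, -1.0]]
contact_force: [0.6, 0.6, 1.1]
opening: 0.0599
```

Request:
step_arm --travel '[[0.4, -5.48, 0], [0.94, -5.41, 0], [1.47, -5.29, 0], [1.99, -5.12, 0], [2.49, -4.9, 0]]' --rot '[[0, 0, -0.099], [0, 0, -0.099], [0, 0, -0.099], [0, 0, -0.099], [0, 0, -0.099]]'

```text
clock: 3.15
position: [0.597, -0.1363, 0.1808]
tool_rot: [[0.981, -0.193, 0.0], [-0.193, -0.981, -0.0], [0.001, 0.0, -1.0]]
contact_force: [0.3, -0.6, -0.1]
opening: 0.0598
```

Request:
step_arm --travel '[[2.96, -4.63, 0], [3.4, -4.31, 0], [0, 0, 0]]' --rot '[[0, 0, -0.099], [0, 0, -0.099], [0, 0, 0]]'

```text
clock: 3.52
position: [0.6741, -0.0554, 0.1796]
tool_rot: [[1.0, 0.004, 0.0], [0.004, -1.0, 0.001], [0.0, -0.001, -1.0]]
contact_force: [-0.5, -1.1, -0.4]
opening: 0.0603
```

Run:
```python
from plan import *
plan([(.673,-.0588,.10,0),(.673,-.0588,.040,0,3.5)],5.5)
```

```text
at [ 0.6741 -0.0554  0.1796] psi 0.3 tilt [0.0002 0.001 ] t 3.52 F [-0.5 -1.1 -0.4] open 0.0603 j6 -10.9
"travel": [[-0.05, 0.17, 3.98], [-0.05, 0.17, 3.98], [0.0, 0.0, 3.0], [0.0, 0.0, 3.0]] "rot": [[-0.001, 0.0, 0.002], [-0.001, 0.0, 0.002], [0.0, 0.0, 0.0], [0.0, 0.0, 0.0]]
```

Request:
step_arm --travel '[[-0.05, 0.17, 4.0], [-0.05, 0.17, 4.0], [0, 0, 3.0], [0, 0, 3.0]]' --rot '[[0, 0, 0.002], [0, 0, 0.002], [0, 0, 0], [0, 0, 0]]'

```text
clock: 4.03
position: [0.6698, -0.0633, 0.0398]
tool_rot: [[1.0, -0.006, -0.001], [-0.006, -1.0, -0.001], [-0.001, 0.001, -1.0]]
contact_force: [1.3, -1.2, -0.1]
opening: 0.0601
```

Request:
step_arm --travel '[[0, 0, 0], [0, 0, 0], [0, 0, 0], [0, 0, 0]]' --rot '[[0, 0, 0], [0, 0, 0], [0, 0, 0], [0, 0, 0]]' --jaw 2.5

```text
clock: 4.53
position: [0.6717, -0.0622, 0.042]
tool_rot: [[1.0, -0.004, 0.002], [-0.004, -1.0, -0.001], [0.002, 0.001, -1.0]]
contact_force: [0.1, -0.3, -0.6]
opening: 0.0259
```

Run:
```python
from plan import *
plan([(.673,-.0588,.12,0),(.5135,-.0478,.12,0),(.5135,-.0478,.062,0,3)],5.5)
```

```text
at [ 0.6717 -0.0622  0.042 ] psi -0.2 tilt [ 0.0022 -0.0006] t 4.53 F [ 0.1 -0.3 -0.6] open 0.0259 j6 -11.0
"travel": [[0.07, -0.17, -3.9], [0.07, -0.17, -3.9], [-5.32, -0.37, 0.0], [-5.32, -0.37, 0.0], [-5.32, -0.37, 0.0]] "rot": [[0.0, -0.001, -0.002], [0.0, -0.001, -0.002], [0.0, 0.0, 0.0], [0.0, 0.0, 0.0], [0.0, 0.0, 0.0]]
"travel": [[0.0, 0.0, 2.9], [0.0, 0.0, 2.9]] "rot": [[0.0, 0.0, 0.0], [0.0, 0.0, 0.0]]
```

Run:
```python
from plan import *
s=[];
for c in ['top','side']:
    p,d=shot(c)
    b=(p[120:240,170:320] if c=='top' else p[160:280,130:280])[...,::-1]
    s.append(cv2.resize(b,None,fx=4,fy=4,interpolation=cv2.INTER_CUBIC)[:480,:400] if c=='side' else cv2.resize(b,None,fx=4,fy=4,interpolation=cv2.INTER_CUBIC)[:480,100:500])
cv2.imwrite('pics/a1.png',np.hstack(s))
print(state()['opening'],state()['position'])
```

```text
0.02487433700052079 [ 0.6713863  -0.06203997  0.04149727]
```

View pics/a1.png

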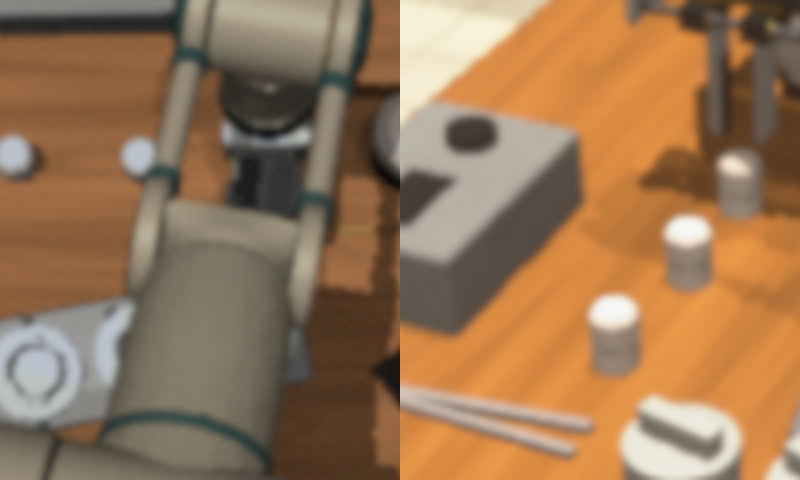

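Run:
```python
from fit import *
np.set_printoptions(precision=4,suppress=True)
p,d=shot('side')
print(landmark_of('side','capsule0_mid'))
for c0 in [(.672,.16),(.668,.046),(.672,-.058)]:
    print(circ('side',p[...,2].astype(float),c0,.0175,.043,w=.007), proj('side',[*c0,.043]),proj('side',[*c0,.0]))
W=cloud('side',d)
u,v=proj('side',[.672,-.058,.043])[0];u=int(u);v=int(v)
print(u,v);print(W[v-30:v+14:2,u,:])
print('tool tip pred',proj('side',state()['position']+[0,0,-.011]))
pt,dt=shot('top');print('top',proj('top',state()['position']))
cv2.imwrite('pics/a2.png',cv2.resize(p[150:230,210:310,::-1],None,fx=6,fy=6,interpolation=cv2.INTER_CUBIC))
```

```text
[{'location': [183.6, 240.2], 'p': 0.7}]
(array([0.6719, 0.1586]), np.float64(0.01836389618927029), np.float64(0.0012624488643531093), np.int64(90)) [[182.6154 237.8062]] [[183.4544 250.2288]]
(array([0.6688, 0.0454]), np.float64(0.01869341496642582), np.float64(0.0012689916154446366), np.int64(90)) [[201.5527 217.3649]] [[202.0169 229.3365]]
(array([ 0.6724, -0.0579]), np.float64(0.0181449346475545), np.float64(0.0013335259042222595), np.int64(90)) [[214.6072 200.4177]] [[214.8405 211.9629]]
214 200
[[ 0.7955 -0.3274 -0.0016]
 [ 0.7888 -0.3124 -0.0016]
 [ 0.7285 -0.1806  0.066 ]
 [ 0.7245 -0.1714  0.0637]
 [ 0.7221 -0.1659  0.0593]
 [ 0.7237 -0.1691  0.0498]
 [ 0.7031 -0.124   0.0692]
 [ 0.6991 -0.1149  0.0673]
 [ 0.6973 -0.1108  0.0624]
 [ 0.6981 -0.1122  0.054 ]
 [ 0.6962 -0.1077  0.0493]
 [ 0.697  -0.1092  0.0408]
 [ 0.6978 -0.1106  0.0324]
 [ 0.6969 -0.1082  0.0263]
 [ 0.6779 -0.0667  0.0458]
 [ 0.6737 -0.0572  0.0446]
 [ 0.6675 -0.0433  0.0464]
 [ 0.6663 -0.0404  0.0411]
 [ 0.6673 -0.0423  0.0324]
 [ 0.6663 -0.0398  0.0267]
 [ 0.668  -0.0433  0.0169]
 [ 0.6673 -0.0414  0.0107]]
tool tip pred [[215.4355 203.3826]]
top [[260.5262 157.1569]]
```

View pics/a2.png

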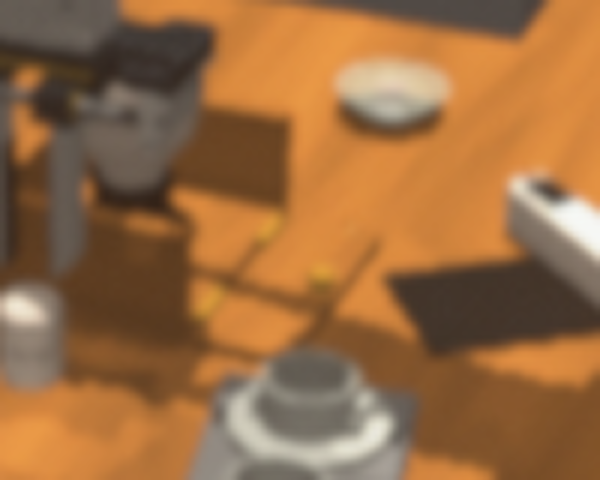

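Run:
```python
from fit import *
np.set_printoptions(precision=4,suppress=True)
D=[]
for i in range(5):
    p,d=shot('side');D.append(np.where(d>0,d,np.nan))
W=cloud('side',np.nanmedian(D,0))
for u in (208,209,210,220,221,222):
    print(u);print(np.c_[np.arange(172,204,2),W[172:204:2,u,:]])
print(state()['position'],state()['joint_positions'])
```

```text
208
[[172.       0.6885  -0.0499   0.1443]
 [174.       0.6888  -0.0501   0.1373]
 [176.       0.6897  -0.0518   0.1294]
 [178.       0.6906  -0.0531   0.1216]
 [180.       0.6896  -0.0508   0.116 ]
 [182.       0.6888  -0.0488   0.1102]
 [184.       0.6897  -0.0502   0.1023]
 [186.       0.6903  -0.051    0.0947]
 [188.       0.6912  -0.0526   0.0865]
 [190.       0.69    -0.0497   0.0812]
 [192.       0.6908  -0.0509   0.0732]
 [194.       0.7199  -0.1116   0.027 ]
 [196.       0.7217  -0.1149   0.0172]
 [198.       0.7212  -0.1133   0.0105]
 [200.       0.7234  -0.1174  -0.    ]
 [202.       0.7184  -0.1067  -0.0007]]
209
[[172.       0.6854  -0.0504   0.1447]
 [174.       0.6854  -0.0501   0.138 ]
 [176.       0.6869  -0.0528   0.1294]
 [178.       0.6861  -0.0509   0.1236]
 [180.       0.6866  -0.0517   0.1162]
 [182.       0.6866  -0.0512   0.1094]
 [184.       0.687   -0.0517   0.1021]
 [186.       0.6878  -0.053    0.0942]
 [188.       0.6855  -0.0478   0.0903]
 [190.       0.6874  -0.0513   0.0809]
 [192.       0.688   -0.0522   0.0732]
 [194.       0.6873  -0.0504   0.067 ]
[... 2055 characters left out ...]
       0.6465  -0.0598   0.1479]
 [174.       0.6449  -0.0559   0.1433]
 [176.       0.6467  -0.06     0.1341]
 [178.       0.6459  -0.058    0.1284]
 [180.       0.6453  -0.0564   0.1224]
 [182.       0.6454  -0.0566   0.1153]
 [184.       0.6459  -0.0575   0.1078]
 [186.       0.6454  -0.0564   0.1015]
 [188.       0.6461  -0.0579   0.0935]
 [190.       0.6482  -0.0623   0.0836]
 [192.       0.6465  -0.0584   0.0789]
 [194.       0.669   -0.11     0.0391]
 [196.       0.6686  -0.1087   0.0324]
 [198.       0.669   -0.1095   0.0243]
 [200.       0.6689  -0.109    0.017 ]
 [202.       0.6719  -0.1159   0.0048]]
[ 0.6709 -0.062   0.0406] [-11.186   29.6346  84.6761  -0.0087  65.6943 -10.9555]
```

Request:
step_arm --travel '[[0, 0, 0], [0, 0, 0], [0, 0, 0]]' --rot '[[0, 0, 0], [0, 0, 0], [0, 0, 0]]' --jaw 6.0

```text
clock: 5.4
position: [0.671, -0.062, 0.0407]
tool_rot: [[1.0, -0.004, 0.0], [-0.004, -1.0, -0.0], [0.0, 0.0, -1.0]]
contact_force: [-0.7, 0.5, -1.0]
opening: 0.0517
```

```bash
cat > tips.py <<'E'
from fit import *
def tips(yband=0.03):
    D=[]
    for i in range(3):
        p,d=shot('side');D.append(np.where(d>0,d,np.nan))
    W=cloud('side',np.nanmedian(D,0)); s=state();P=s['position'];R=s['tool_rot']
    L=(W-P)@R  # tool frame
    m=(abs(L[...,0])<.065)&(abs(L[...,1])<yband)&(L[...,2]>-.06)&(L[...,2]<.06)
    q=L[m]
    print('pos',np.round(P,4),'open',round(s['opening'],4))
    for a in np.arange(-.06,.06,.006):
        k=q[(q[:,0]>=a)&(q[:,0]<a+.006)]
        if len(k)>3: print('x %.3f n%d ymed %.4f zmax(95) %.4f'%(a+.003,len(k),np.median(k[:,1]),np.percentile(k[:,2],95)))
    return p
E
python3 - <<'E'
from tips import *
p=tips()
cv2.imwrite('pics/a3.png',cv2.resize(p[140:230,180:290,::-1],None,fx=6,fy=6,interpolation=cv2.INTER_CUBIC))
E
```

```text
pos [ 0.671  -0.062   0.0406] open 0.0594
x -0.057 n22 ymed -0.0025 zmax(95) 0.0442
x -0.051 n22 ymed -0.0007 zmax(95) 0.0435
x -0.045 n20 ymed 0.0008 zmax(95) 0.0441
x -0.039 n51 ymed -0.0033 zmax(95) 0.0434
x -0.033 n40 ymed -0.0102 zmax(95) 0.0439
x -0.027 n21 ymed -0.0003 zmax(95) 0.0442
x -0.021 n18 ymed 0.0017 zmax(95) 0.0434
x -0.015 n53 ymed -0.0081 zmax(95) 0.0447
x -0.009 n47 ymed -0.0162 zmax(95) 0.0430
x -0.003 n37 ymed -0.0191 zmax(95) 0.0438
x 0.003 n34 ymed -0.0199 zmax(95) 0.0420
x 0.009 n32 ymed -0.0186 zmax(95) 0.0431
x 0.015 n17 ymed -0.0146 zmax(95) 0.0431
x 0.021 n10 ymed -0.0125 zmax(95) 0.0438
x 0.027 n43 ymed -0.0034 zmax(95) 0.0435
x 0.033 n32 ymed -0.0111 zmax(95) 0.0436
x 0.039 n26 ymed -0.0097 zmax(95) 0.0439
x 0.045 n17 ymed 0.0021 zmax(95) 0.0435
x 0.051 n21 ymed -0.0003 zmax(95) 0.0439
x 0.057 n15 ymed -0.0021 zmax(95) 0.0433
```

View pics/a3.png

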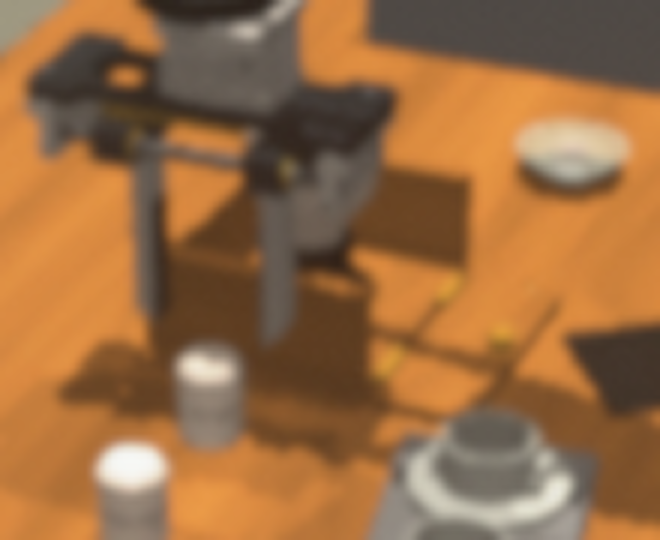

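Request:
step_arm --travel '[[0, -0.3, 1.0], [0, 0, 1.0], [0, 0, 0]]' --rot '[[0, 0, 0], [0, 0, 0], [0, 0, 0]]'

```text
clock: 5.92
position: [0.6698, -0.0587, 0.019]
tool_rot: [[1.0, -0.004, -0.003], [-0.004, -1.0, 0.0], [-0.003, -0.0, -1.0]]
contact_force: [0.2, 0.7, -0.4]
opening: 0.06
```

Run:
```python
from tips import *
p,d=shot('side')
s=state();print(s['position'],s['contact_force'],s['joint_positions'])
for sx in(-1,1):
  for z in(-.011,.0,.019): print(proj('side',s['position']+[sx*.036,0,z]))
cv2.imwrite('pics/a4.png',cv2.resize(p[140:230,180:290,::-1],None,fx=6,fy=6,interpolation=cv2.INTER_CUBIC))
```

```text
[ 0.67035131 -0.05884131  0.01970647] [-0.27944701  0.61581693  0.10976878] [-1.09302183e+01  3.06752425e+01  8.60870098e+01 -1.02434043e-02
  6.33347522e+01 -1.07039066e+01]
[[225.79739224 211.91869309]]
[[225.77911874 208.96771937]]
[[225.74794606 203.81668871]]
[[205.10935273 207.3672492 ]]
[[205.01413668 204.44228451]]
[[204.84924141 199.33781793]]
```

View pics/a4.png

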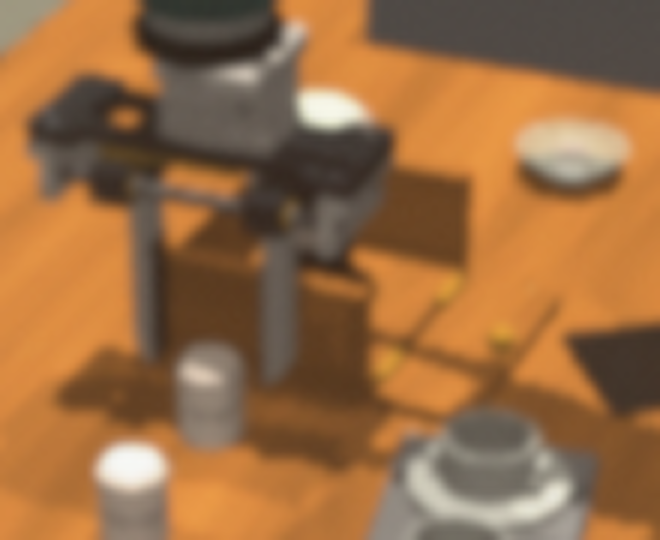

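Request:
step_arm --travel '[[0, 0, 0.9], [0, 0, 0]]' --rot '[[0, 0, 0], [0, 0, 0]]'

```text
clock: 6.22
position: [0.6703, -0.0589, 0.0108]
tool_rot: [[1.0, -0.004, -0.001], [-0.004, -1.0, 0.0], [-0.001, -0.0, -1.0]]
contact_force: [-0.5, 0.2, -0.3]
opening: 0.0601
```

Request:
step_arm --travel '[[0, 0, 0], [0, 0, 0], [0, 0, 0], [0, 0, 0]]' --rot '[[0, 0, 0], [0, 0, 0], [0, 0, 0], [0, 0, 0]]' --jaw 2.5

```text
clock: 6.72
position: [0.6714, -0.0591, 0.012]
tool_rot: [[1.0, -0.004, 0.001], [-0.004, -1.0, -0.0], [0.001, 0.0, -1.0]]
contact_force: [-0.4, -0.1, 0.9]
opening: 0.0341
```

Run:
```python
from tips import *
p,d=shot('side')
s=state();print(s['position'],s['contact_force'],s['opening'])
for sx in(-1,1):
  print(proj('side',s['position']+[sx*.022,0,.019]))
cv2.imwrite('pics/a5.png',cv2.resize(p[140:230,180:290,::-1],None,fx=6,fy=6,interpolation=cv2.INTER_CUBIC))
```

```text
[ 0.67138358 -0.05907959  0.01197461] [ 0.38184995 -0.29470473  1.66774868] 0.033901639000240104
[[221.38557191 204.93485206]]
[[208.65437034 202.18780635]]
```

View pics/a5.png

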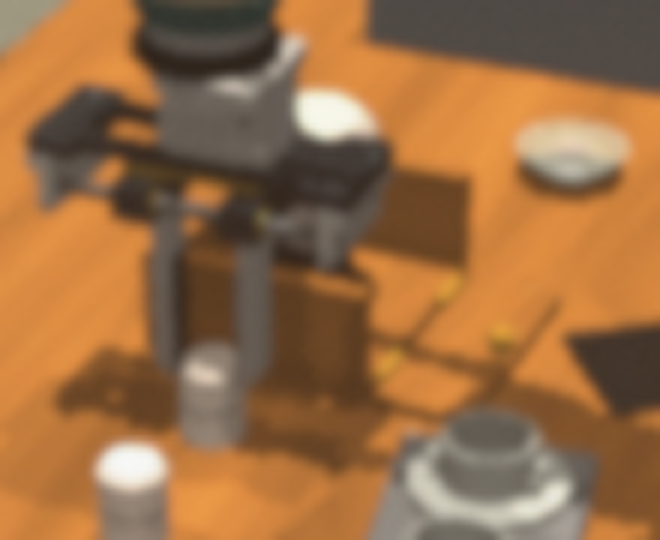

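Run:
```python
from plan import *
plan([(.671,-.0588,.085,0),(.5135,-.0478,.085,0),(.5135,-.0478,.05,0,3)],5)
```

```text
at [ 0.6714 -0.0591  0.012 ] psi -0.2 tilt [ 0.0009 -0.0002] t 6.78 F [ 0.4 -0.3  1.7] open 0.0339 j6 -10.7
"travel": [[-0.02, -0.01, -3.65], [-0.02, -0.01, -3.65], [-3.94, -0.27, 0.0], [-3.94, -0.27, 0.0], [-3.94, -0.27, 0.0]] "rot": [[0.0, 0.0, -0.002], [0.0, 0.0, -0.002], [0.0, 0.0, 0.0], [0.0, 0.0, 0.0], [0.0, 0.0, 0.0]]
"travel": [[-3.94, -0.27, 0.0], [0.0, 0.0, 1.75], [0.0, 0.0, 1.75]] "rot": [[0.0, 0.0, 0.0], [0.0, 0.0, 0.0], [0.0, 0.0, 0.0]]
```

Request:
step_arm --travel '[[0, 0, -3.65], [0, 0, -3.65], [-3.94, -0.28, 0], [-3.94, -0.28, 0], [-3.94, -0.28, 0]]' --rot '[[0, 0, -0.002], [0, 0, -0.002], [0, 0, 0], [0, 0, 0], [0, 0, 0]]'

```text
clock: 7.4
position: [0.5513, -0.0504, 0.0846]
tool_rot: [[1.0, 0.0, -0.0], [0.0, -1.0, -0.0], [-0.0, 0.0, -1.0]]
contact_force: [-0.5, -0.3, 0.9]
opening: 0.034
```

Request:
step_arm --travel '[[-3.94, -0.28, 0], [0, 0, 0], [0, 0, 0]]' --rot '[[0, 0, 0], [0, 0, 0], [0, 0, 0]]'

```text
clock: 7.78
position: [0.5144, -0.048, 0.0851]
tool_rot: [[1.0, -0.0, 0.002], [-0.0, -1.0, -0.0], [0.002, 0.0, -1.0]]
contact_force: [-0.9, -0.9, -1.0]
opening: 0.0341
```

Run:
```python
from plan import *
p,d=shot('side')
cv2.imwrite('pics/a6.png',cv2.resize(p[150:260,200:310,::-1],None,fx=5,fy=5,interpolation=cv2.INTER_CUBIC))
plan([(.5135,-.0478,.03,0,3)])
```

```text
at [ 0.5148 -0.0481  0.085 ] psi -0.0 tilt [ 0.0018 -0.0005] t 7.83 F [ 0.2 -0.6 -0.2] open 0.034 j6 -13.0
"travel": [[-0.07, -0.02, 2.75], [-0.07, -0.02, 2.75]] "rot": [[0.0, -0.001, 0.0], [0.0, -0.001, 0.0]]
```

View pics/a6.png

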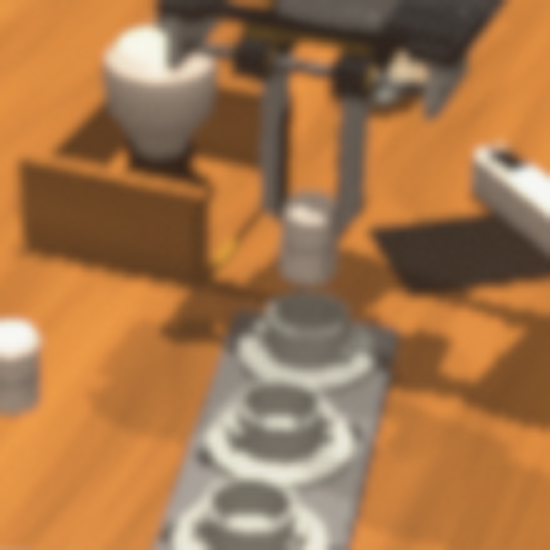

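Request:
step_arm --travel '[[-0.07, 0, 2.5], [-0.07, 0, 1.5], [0, 0, 1.0], [0, 0, 0.4], [0, 0, 0]]' --rot '[[0, 0, 0], [0, 0, 0], [0, 0, 0], [0, 0, 0], [0, 0, 0]]'

```text
clock: 8.45
position: [0.5124, -0.0479, 0.0307]
tool_rot: [[1.0, 0.0, 0.0], [0.0, -1.0, -0.0], [0.0, 0.0, -1.0]]
contact_force: [-0.6, 0.8, -0.6]
opening: 0.0343
```

Request:
step_arm --travel '[[0, 0, 0], [0, 0, 0], [0, 0, -0.5], [0, 0, -2.5], [0, 0, -2.5]]' --rot '[[0, 0, 0], [0, 0, 0], [0, 0, 0], [0, 0, 0], [0, 0, 0]]' --jaw 6.0

```text
clock: 9.07
position: [0.5119, -0.0477, 0.0866]
tool_rot: [[1.0, 0.0, -0.0], [0.0, -1.0, -0.0], [-0.0, 0.0, -1.0]]
contact_force: [-0.1, 0.6, 0.9]
opening: 0.0601
```

Run:
```python
from plan import *
from fit import circ
p,d=shot('side')
cv2.imwrite('pics/a7.png',cv2.resize(p[150:290,150:310,::-1],None,fx=4.5,fy=4.5,interpolation=cv2.INTER_CUBIC))
for c0 in [(.672,.16),(.668,.046)]: print(circ('side',p[...,2].astype(float),c0,.0175,.043,w=.007))
plan([(.668,.0466,.07,0),(.668,.0466,.0105,0,3)])
```

```text
(array([0.67189004, 0.15868031]), np.float64(0.018406168995837403), np.float64(0.001240870040520431), np.int64(90))
(array([0.66881352, 0.04518106]), np.float64(0.018735853719804147), np.float64(0.0012824542762027375), np.int64(90))
at [ 0.5145 -0.0483  0.0899] psi 0.0 tilt [ 0.0065 -0.0016] t 9.12 F [ 1.6 -0.7  2.7] open 0.0597 j6 -13.1
"travel": [[3.83, -2.37, 0.52], [3.83, -2.37, 0.51], [3.84, -2.37, 0.51], [3.84, -2.37, 0.5], [0.0, 0.0, 2.98]] "rot": [[0.0, -0.002, 0.0], [0.0, -0.002, 0.0], [0.0, -0.002, 0.0], [0.0, -0.002, 0.0], [0.0, 0.0, 0.0]]
"travel": [[0.0, 0.0, 2.98]] "rot": [[0.0, 0.0, 0.0]]
```

View pics/a7.png

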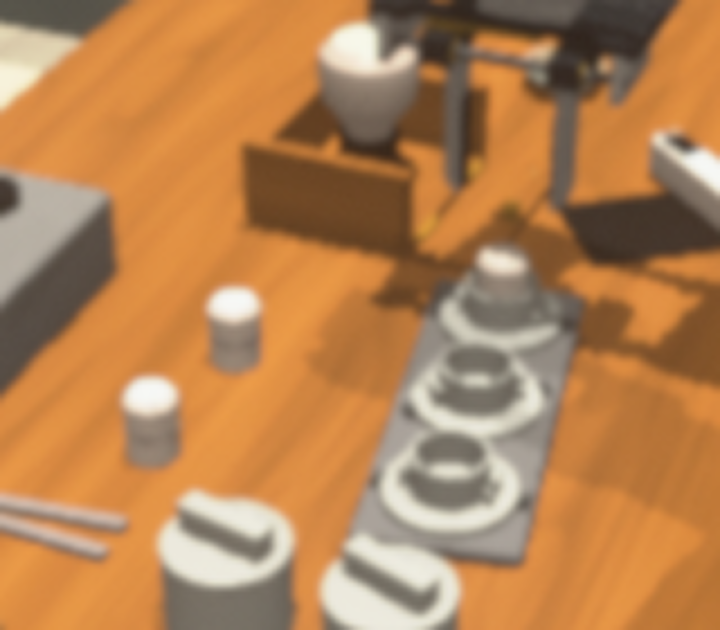

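Request:
step_arm --travel '[[3.87, -2.36, 0.4], [3.87, -2.36, 0.4], [3.87, -2.36, 0.4], [3.87, -2.36, 0.4], [0, 0, 0]]' --rot '[[0, 0, 0], [0, 0, 0], [0, 0, 0], [0, 0, 0], [0, 0, 0]]'

```text
clock: 9.75
position: [0.669, 0.0483, 0.0684]
tool_rot: [[1.0, 0.002, 0.001], [0.002, -1.0, 0.0], [0.001, -0.0, -1.0]]
contact_force: [-0.9, -0.5, 0.7]
opening: 0.0599
```

Run:
```python
from plan import *
plan([(.668,.0466,.0105,0,3)])
```

```text
at [0.669  0.0483 0.0684] psi 0.1 tilt [0.0008 0.0004] t 9.75 F [-0.9 -0.5  0.7] open 0.0599 j6 -2.0
"travel": [[-0.05, 0.08, 2.89], [-0.05, 0.08, 2.89]] "rot": [[0.0, 0.0, 0.001], [0.0, 0.0, 0.001]]
```

Request:
step_arm --travel '[[-0.03, 0.06, 2.9], [-0.03, 0.06, 2.9], [0, 0, 0]]' --rot '[[0, 0, 0.001], [0, 0, 0.001], [0, 0, 0]]'

```text
clock: 10.12
position: [0.6629, 0.0449, 0.0094]
tool_rot: [[1.0, -0.002, -0.006], [-0.002, -1.0, -0.0], [-0.006, 0.0, -1.0]]
contact_force: [-0.1, 0.2, 0.5]
opening: 0.06
```

Request:
step_arm --travel '[[0, 0, 0], [0, 0, 0], [0, 0, 0], [0, 0, 0]]' --rot '[[0, 0, 0], [0, 0, 0], [0, 0, 0], [0, 0, 0]]' --jaw 2.5

```text
clock: 10.62
position: [0.6672, 0.0453, 0.0129]
tool_rot: [[1.0, -0.002, 0.003], [-0.002, -1.0, -0.0], [0.003, 0.0, -1.0]]
contact_force: [1.4, -0.2, 4.3]
opening: 0.0339
```

Run:
```python
from plan import *
plan([(.668,.0466,.085,0),(.4968,.0486,.085,0),(.4968,.0486,.031,0,2.5)])
```

```text
at [0.6672 0.0453 0.0129] psi -0.1 tilt [ 0.0025 -0.0002] t 10.62 F [ 1.4 -0.2  4.3] open 0.0339 j6 -1.9
"travel": [[0.05, -0.06, -3.61], [0.04, -0.06, -3.61], [-4.28, -0.05, 0.0], [-4.28, -0.05, 0.0], [-4.28, -0.05, 0.0]] "rot": [[0.0, -0.001, -0.001], [0.0, -0.001, -0.001], [0.0, 0.0, 0.0], [0.0, 0.0, 0.0], [0.0, 0.0, 0.0]]
"travel": [[-4.28, -0.05, 0.0], [0.0, 0.0, 1.8], [0.0, 0.0, 1.8], [0.0, 0.0, 1.8]] "rot": [[0.0, 0.0, 0.0], [0.0, 0.0, 0.0], [0.0, 0.0, 0.0], [0.0, 0.0, 0.0]]
```

Request:
step_arm --travel '[[0, 0, -3.6], [0, 0, -3.6], [-4.25, -0.05, 0], [-4.25, -0.05, 0], [-4.25, -0.05, 0]]' --rot '[[0, 0, 0], [0, 0, 0], [0, 0, 0], [0, 0, 0], [0, 0, 0]]'

```text
clock: 11.25
position: [0.5371, 0.0472, 0.0836]
tool_rot: [[1.0, -0.002, -0.0], [-0.002, -1.0, -0.0], [-0.0, 0.0, -1.0]]
contact_force: [-0.2, -0.5, -1.3]
opening: 0.0338
```

Request:
step_arm --travel '[[-4.25, -0.05, 0], [0, 0, 0], [0, 0, 0]]' --rot '[[0, 0, 0], [0, 0, 0], [0, 0, 0]]'

```text
clock: 11.62
position: [0.4974, 0.0477, 0.0842]
tool_rot: [[1.0, -0.002, 0.002], [-0.002, -1.0, -0.0], [0.002, 0.0, -1.0]]
contact_force: [0.7, 0.3, -1.3]
opening: 0.0344
```

Run:
```python
from plan import *
p,d=shot('side')
cv2.imwrite('pics/a8.png',cv2.resize(p[150:260,200:310,::-1],None,fx=5,fy=5,interpolation=cv2.INTER_CUBIC))
plan([(.4968,.0476,.031,0,3)])
```

```text
at [0.4978 0.0477 0.084 ] psi -0.1 tilt [ 0.0022 -0.0002] t 11.68 F [-0.2  1.1 -1. ] open 0.0342 j6 -2.4
"travel": [[-0.06, 0.0, 2.65], [-0.05, 0.0, 2.65]] "rot": [[0.0, -0.001, -0.001], [0.0, -0.001, -0.001]]
```

View pics/a8.png

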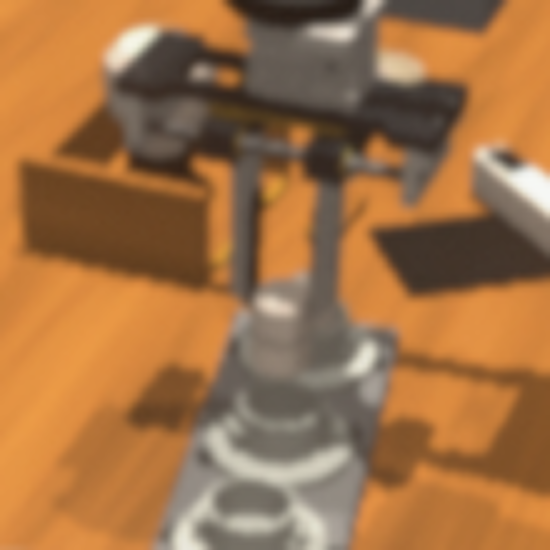

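Aligned over cup B; lowering.

Request:
step_arm --travel '[[-0.03, 0, 2.5], [-0.03, 0, 1.5], [0, 0, 1.0], [0, 0, 0.3], [0, 0, 0]]' --rot '[[0, 0, 0], [0, 0, 0], [0, 0, 0], [0, 0, 0], [0, 0, 0]]'

```text
clock: 12.3
position: [0.4965, 0.0477, 0.0309]
tool_rot: [[1.0, -0.002, 0.001], [-0.002, -1.0, -0.0], [0.001, 0.0, -1.0]]
contact_force: [0.1, 0.0, 0.2]
opening: 0.034
```

Request:
step_arm --travel '[[0, 0, 0], [0, 0, 0], [0, 0, -0.5], [0, 0, -2.5], [0, 0, -2.0]]' --rot '[[0, 0, 0], [0, 0, 0], [0, 0, 0], [0, 0, 0], [0, 0, 0]]' --jaw 6.0

```text
clock: 12.92
position: [0.4958, 0.0477, 0.0818]
tool_rot: [[1.0, -0.002, 0.001], [-0.002, -1.0, -0.0], [0.001, 0.0, -1.0]]
contact_force: [0.7, 0.4, 0.4]
opening: 0.0603
```

Run:
```python
from plan import *
from fit import circ
p,d=shot('side')
cv2.imwrite('pics/a9.png',cv2.resize(p[150:290,150:310,::-1],None,fx=4.5,fy=4.5,interpolation=cv2.INTER_CUBIC))
for c0 in [(.672,.16)]: print(circ('side',p[...,2].astype(float),c0,.0175,.043,w=.007))
plan([(.671,.160,.07,0),(.671,.160,.0105,0,3)])
```

```text
(array([0.6719263 , 0.15865647]), np.float64(0.018398000469967504), np.float64(0.0012585721625537967), np.int64(90))
at [0.4978 0.0477 0.0842] psi -0.1 tilt [ 0.0057 -0.0003] t 12.97 F [ 1.4 -0.5  1.1] open 0.06 j6 -2.4
"travel": [[3.46, -2.25, 0.3], [3.46, -2.25, 0.3], [3.46, -2.25, 0.3], [3.46, -2.25, 0.29], [3.46, -2.25, 0.29]] "rot": [[0.0, -0.001, 0.0], [0.0, -0.001, 0.0], [0.0, -0.001, 0.0], [0.0, -0.001, 0.0], [0.0, -0.001, 0.0]]
"travel": [[0.0, 0.0, 2.98], [0.0, 0.0, 2.98]] "rot": [[0.0, 0.0, 0.0], [0.0, 0.0, 0.0]]
```

View pics/a9.png

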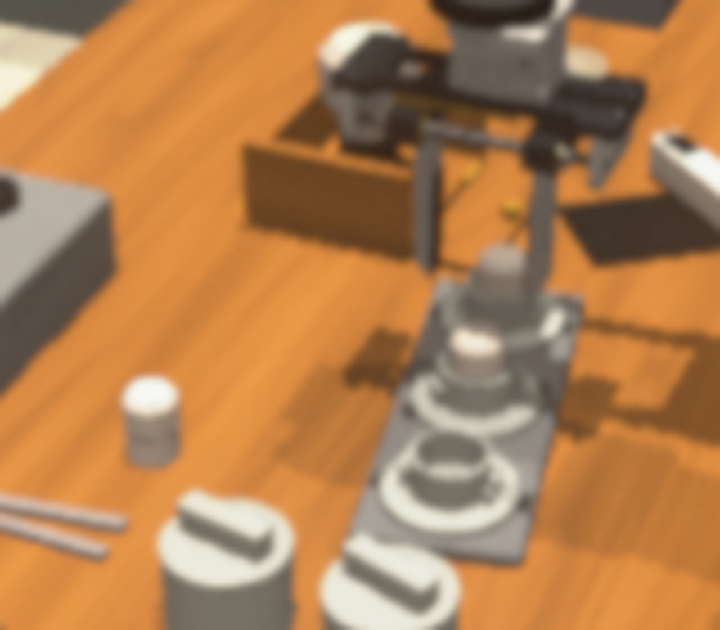

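Two in. Third capsule at (0.6715, 0.160).

Request:
step_arm --travel '[[3.5, -2.24, 0.25], [3.5, -2.24, 0.25], [3.5, -2.24, 0.25], [3.5, -2.24, 0.25], [3.5, -2.24, 0.25]]' --rot '[[0, 0, 0], [0, 0, 0], [0, 0, 0], [0, 0, 0], [0, 0, 0]]'

```text
clock: 13.6
position: [0.6718, 0.1601, 0.0677]
tool_rot: [[1.0, -0.002, -0.0], [-0.002, -1.0, -0.0], [-0.0, 0.0, -1.0]]
contact_force: [-0.3, -0.5, 0.7]
opening: 0.0601
```

Request:
step_arm --travel '[[0, 0, 0], [0, 0, 2.8], [0, 0, 0], [0, 0, 0]]' --rot '[[0, 0, 0], [0, 0, 0], [0, 0, 0], [0, 0, 0]]'

```text
clock: 14.1
position: [0.6705, 0.159, 0.0408]
tool_rot: [[1.0, -0.002, 0.0], [-0.002, -1.0, -0.0], [0.0, 0.0, -1.0]]
contact_force: [1.1, 0.8, -0.2]
opening: 0.0601
```

Run:
```python
from plan import *
plan([(.671,.160,.0105,0,3)])
```

```text
at [0.6705 0.159  0.0408] psi -0.1 tilt [ 0.0002 -0.0001] t 14.1 F [ 1.1  0.8 -0.2] open 0.0601 j6 7.7
"travel": [[0.02, -0.05, 1.52], [0.02, -0.05, 1.52]] "rot": [[0.0, 0.0, -0.001], [0.0, 0.0, -0.001]]
```

Request:
step_arm --travel '[[0.05, -0.05, 1.5], [0.05, -0.05, 1.5], [0, 0, 0]]' --rot '[[0, 0, 0], [0, 0, 0], [0, 0, 0]]'

```text
clock: 14.48
position: [0.6702, 0.1602, 0.0081]
tool_rot: [[1.0, -0.002, -0.004], [-0.002, -1.0, -0.001], [-0.004, 0.001, -1.0]]
contact_force: [-0.4, 0.6, 0.3]
opening: 0.0601
```

Request:
step_arm --travel '[[0, 0, 0], [0, 0, 0], [0, 0, 0], [0, 0, 0]]' --rot '[[0, 0, 0], [0, 0, 0], [0, 0, 0], [0, 0, 0]]' --jaw 2.5

```text
clock: 14.98
position: [0.6721, 0.1604, 0.0106]
tool_rot: [[1.0, -0.002, 0.001], [-0.002, -1.0, 0.0], [0.001, -0.0, -1.0]]
contact_force: [0.2, 0.5, 1.6]
opening: 0.0343
```

Run:
```python
from plan import *
plan([(.671,.160,.085,0),(.480,.1435,.085,0)])
```

```text
at [0.6721 0.1604 0.0106] psi -0.1 tilt [0.0009 0.    ] t 14.97 F [0.2 0.5 1.6] open 0.0343 j6 7.8
"travel": [[-0.05, 0.02, -3.72], [-0.06, 0.02, -3.72], [-4.78, 0.41, 0.0], [-4.78, 0.41, 0.0], [-4.78, 0.41, 0.0]] "rot": [[0.0, 0.0, -0.001], [0.0, 0.0, -0.001], [0.0, 0.0, 0.0], [0.0, 0.0, 0.0], [0.0, 0.0, 0.0]]
"travel": [[-4.78, 0.41, 0.0]] "rot": [[0.0, 0.0, 0.0]]
```

Request:
step_arm --travel '[[0, 0, -3.7], [0, 0, -3.7], [-4.8, 0.42, 0], [-4.8, 0.42, 0], [-4.8, 0.42, 0]]' --rot '[[0, 0, 0], [0, 0, 0], [0, 0, 0], [0, 0, 0], [0, 0, 0]]'

```text
clock: 15.6
position: [0.5262, 0.1479, 0.0842]
tool_rot: [[1.0, -0.002, 0.0], [-0.002, -1.0, -0.0], [0.0, 0.0, -1.0]]
contact_force: [0.6, -0.7, -1.2]
opening: 0.034
```

Request:
step_arm --travel '[[-4.8, 0.42, 0], [0, 0, 0], [0, 0, 0]]' --rot '[[0, 0, 0], [0, 0, 0], [0, 0, 0]]'

```text
clock: 15.98
position: [0.481, 0.1441, 0.0848]
tool_rot: [[1.0, -0.002, 0.003], [-0.002, -1.0, 0.0], [0.003, -0.0, -1.0]]
contact_force: [0.6, 1.1, 0.1]
opening: 0.0338
```

Run:
```python
from plan import *
p,d=shot('side')
cv2.imwrite('pics/a10.png',cv2.resize(p[170:290,200:310,::-1],None,fx=5,fy=5,interpolation=cv2.INTER_CUBIC))
plan([(.480,.1435,.0305,0,3)])
```

```text
at [0.4816 0.1442 0.0847] psi -0.1 tilt [0.0025 0.0002] t 16.02 F [ 0.6 -0.5 -0.7] open 0.0346 j6 8.9
"travel": [[-0.09, 0.03, 2.71], [-0.08, 0.03, 2.71]] "rot": [[0.0, -0.001, -0.001], [0.0, -0.001, -0.001]]
```

View pics/a10.png

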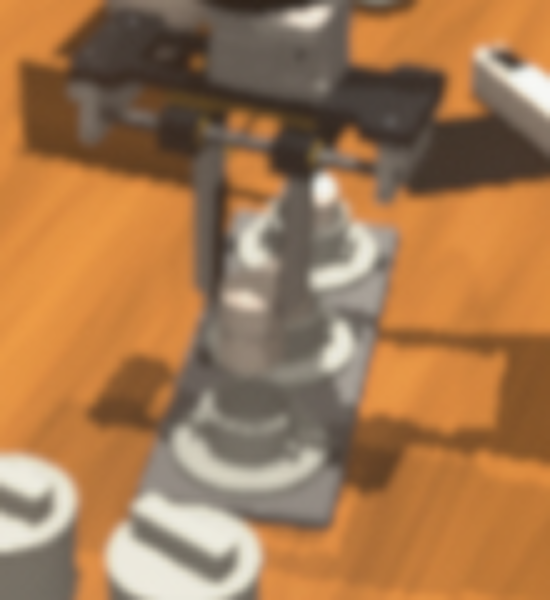

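Request:
step_arm --travel '[[-0.06, 0.02, 2.5], [-0.06, 0.02, 1.5], [0, 0, 1.0], [0, 0, 0.4], [0, 0, 0]]' --rot '[[0, 0, 0], [0, 0, 0], [0, 0, 0], [0, 0, 0], [0, 0, 0]]'

```text
clock: 16.65
position: [0.4791, 0.1436, 0.0301]
tool_rot: [[1.0, -0.002, 0.0], [-0.002, -1.0, -0.0], [0.0, 0.0, -1.0]]
contact_force: [0.1, -0.5, -1.1]
opening: 0.0344
```

Request:
step_arm --travel '[[0, 0, 0], [0, 0, 0], [0, 0, -0.5], [0, 0, -3.5], [0, 0, -3.5]]' --rot '[[0, 0, 0], [0, 0, 0], [0, 0, 0], [0, 0, 0], [0, 0, 0]]' --jaw 5.0

```text
clock: 17.27
position: [0.4784, 0.1436, 0.1063]
tool_rot: [[1.0, -0.002, -0.0], [-0.002, -1.0, -0.0], [-0.0, 0.0, -1.0]]
contact_force: [0.3, -0.1, 0.3]
opening: 0.0499
```

Run:
```python
from plan import *
from fit import circ
p,d=shot('side');t,dt=shot('top')
cv2.imwrite('pics/b1.png',cv2.resize(p[150:350,150:310,::-1],None,fx=3.5,fy=3.5,interpolation=cv2.INTER_CUBIC))
for c0 in ((.5599,.2837),(.528,.4075),(.4615,.287)):
    print(circ('side',p,c0,.037,.058,w=.007),circ('top',t,c0,.037,.058,w=.007))
    # bar yaw: dark line pixels in top
    W=None
    g=t.mean(-1);uv=proj('top',[*c0,.058])[0];u0,v0=np.round(uv).astype(int)
    P=[];Wt=[]
    for v in range(v0-10,v0+11):
        for u in range(u0-10,u0+11):
            q=onz('top',(u,v),.066)
            if np.hypot(q[0]-c0[0],q[1]-c0[1])<.030 and g[v,u]<135: P.append(q[:2]);Wt.append(135-g[v,u])
    P=np.array(P);Wt=np.array(Wt);m=np.average(P,0,Wt);C=np.cov((P-m).T,aweights=Wt);e,V=np.linalg.eigh(C);d_=V[:,1]
    print(' bar line n',len(P),m,np.sqrt(e),'yaw',np.degrees(np.arctan2(d_[1],d_[0])))
print(state()['position'])
```

```text
(array([0.55993848, 0.28346448]), np.float64(0.0376216885151997), np.float64(0.0005610835405308937), np.int64(80)) (array([0.55971623, 0.28273373]), np.float64(0.0387736061454715), np.float64(0.0018461343685413846), np.int64(60))
 bar line n 120 [0.56382344 0.2844852 ] [0.01011313 0.01687171] yaw 159.5422567540315
(array([0.52827416, 0.40729459]), np.float64(0.03756641656196727), np.float64(0.0007266191361432678), np.int64(84)) (array([0.52784789, 0.40762618]), np.float64(0.03751720258035355), np.float64(0.0003530089724042018), np.int64(90))
 bar line n 28 [0.52577116 0.39963955] [0.00166282 0.01567937] yaw 167.32979935538515
(array([0.46157632, 0.28690277]), np.float64(0.03748380796027788), np.float64(0.0006034966929001516), np.int64(82)) (array([0.46123813, 0.28651797]), np.float64(0.037643818963070654), np.float64(0.000690347998159639), np.int64(65))
 bar line n 101 [0.47335142 0.27488757] [0.00866102 0.01216818] yaw -164.07564189988832
[0.48181503 0.14415318 0.10922509]
```

View pics/b1.png

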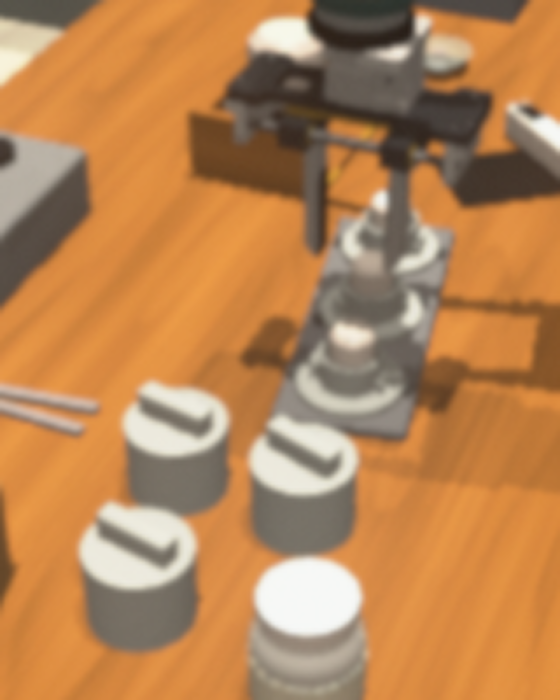

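Run:
```python
from plan import *
t=np.load('top_p.npy');g=t.mean(-1)
for c0 in ((.5599,.2836),(.528,.4075),(.4615,.287)):
    uv=proj('top',[*c0,.058])[0];u0,v0=np.round(uv).astype(int)
    for th in (120,135):
        P=[];Wt=[]
        for v in range(v0-10,v0+11):
            for u in range(u0-10,u0+11):
                q=onz('top',(u,v),.066)
                if np.hypot(q[0]-c0[0],q[1]-c0[1])<.029 and g[v,u]<th: P.append(q[:2]);Wt.append(th-g[v,u])
        P=np.array(P);Wt=np.array(Wt);m=np.average(P,0,Wt);C=np.cov((P-m).T,aweights=Wt);e,V=np.linalg.eigh(C);d_=V[:,1]
        print(c0,len(P),m-np.array(c0),np.sqrt(e),'yaw',np.degrees(np.arctan2(d_[1],d_[0])))
# from side: bar top ends
S=np.load('side_p.npy')
b=S[210:350,150:270][...,::-1].clip(0,255).astype(np.uint8);cv2.imwrite('pics/b2.png',cv2.resize(b,None,fx=5,fy=5,interpolation=cv2.INTER_CUBIC))
```

```text
(0.5599, 0.2836) 15 [-0.00615052 -0.00714442] [0.00093259 0.01402085] yaw 169.6599322524976
(0.5599, 0.2836) 22 [-0.00408827 -0.0071582 ] [0.00126827 0.01474839] yaw 169.2501560974482
(0.528, 0.4075) 22 [-0.00308601 -0.00764205] [0.00144924 0.01519628] yaw 167.7475501400205Traceback (most recent call last):
  File "<stdin>", line 9, in <module>
  File "h.py", line 14, in onz
    p,r=ray(cam,uv);return p+r*(z-p[2])/r[2]
        ~~~^^^^^^^^
  File "h.py", line 11, in ray
    K,D,p,R=cal(cam);q=cv2.undistortPoints(np.array([[uv]],float),K,D)[0,0]
            ~~~^^^^^
  File "h.py", line 8, in cal
    c=get_calibration(cam);K=np.array([[c['fx'],0,c['cx']],[0,c['fy'],c['cy']],[0,0,1.]])
ValueError: time passes only in moves, steps and waits
```

```bash
python3 - <<'E'
import re
s=open('h.py').read()
s=s.replace("""def cal(cam):
    c=get_calibration(cam);K""","""import pickle,os
_C={}
def cal(cam):
    if cam not in _C:
        f='cal_%s.pkl'%cam
        if os.path.exists(f): _C[cam]=pickle.load(open(f,'rb'))
        else:
            _C[cam]=get_calibration(cam);pickle.dump(_C[cam],open(f,'wb'))
    c=_C[cam];K""")
open('h.py','w').write(s)
E
cat > t.py <<'E'
from plan import *
t=np.load('top_p.npy');g=t.mean(-1)
for c0 in ((.4615,.287),):
    uv=proj('top',[*c0,.058])[0];u0,v0=np.round(uv).astype(int)
    for th in (120,135):
        P=[];Wt=[]
        for v in range(v0-10,v0+11):
            for u in range(u0-10,u0+11):
                q=onz('top',(u,v),.066)
                if np.hypot(q[0]-c0[0],q[1]-c0[1])<.029 and g[v,u]<th: P.append(q[:2]);Wt.append(th-g[v,u])
        P=np.array(P);Wt=np.array(Wt);m=np.average(P,0,Wt);C=np.cov((P-m).T,aweights=Wt);e,V=np.linalg.eigh(C);d_=V[:,1]
        print(c0,len(P),m-np.array(c0),np.sqrt(e),'yaw',np.degrees(np.arctan2(d_[1],d_[0])))
S=np.load('side_p.npy')
b=S[210:350,150:270][...,::-1].clip(0,255).astype(np.uint8);cv2.imwrite('pics/b2.png',cv2.resize(b,None,fx=5,fy=5,interpolation=cv2.INTER_CUBIC))
E
python3 t.py || true
```

```text
(0.4615, 0.287) 7 [-0.00756175 -0.00624314] [0.00058533 0.01428211] yaw 161.96358786038473
(0.4615, 0.287) 20 [-0.00258465 -0.00771745] [0.00113358 0.01469839] yaw 161.65709603992894
```

Run:
```python
from plan import *
plan([(.4615,.287,.10,72,4.5),(.4615,.287,.043,72,3)])
```

```text
at [0.4818 0.1442 0.1092] psi -0.1 tilt [0.0086 0.0013] t 17.38 F [ 0.9 -0.2 -0.7] open 0.0499 j6 8.8
"travel": [[-0.26, -1.78, 0.12], [0.02, -1.8, 0.12], [0.31, -1.78, 0.12], [0.58, -1.71, 0.12], [0.84, -1.59, 0.12]] "rot": [[0.001, -0.001, -0.157], [0.001, -0.001, -0.157], [0.001, -0.001, -0.157], [0.001, -0.001, -0.157], [0.001, -0.001, -0.157]]
"travel": [[1.08, -1.44, 0.12], [1.29, -1.26, 0.12], [1.48, -1.04, 0.12], [0.0, 0.0, 2.85], [0.0, 0.0, 2.85]] "rot": [[0.001, -0.001, -0.157], [0.001, -0.001, -0.157], [0.001, -0.001, -0.157], [0.0, 0.0, 0.0], [0.0, 0.0, 0.0]]
```

Request:
step_arm --travel '[[-0.26, -1.78, 0], [0.02, -1.8, 0], [0.31, -1.78, 0], [0.58, -1.71, 0], [0.84, -1.59, 0]]' --rot '[[0, 0, -0.157], [0, 0, -0.157], [0, 0, -0.157], [0, 0, -0.157], [0, 0, -0.157]]' --jaw 4.0 --grip_force 25

```text
clock: 18.0
position: [0.4652, 0.2332, 0.1045]
tool_rot: [[0.705, 0.709, -0.001], [0.709, -0.705, -0.0], [-0.001, -0.0, -1.0]]
contact_force: [0.6, -0.2, -0.2]
opening: 0.0401
```

Request:
step_arm --travel '[[1.08, -1.44, 0], [1.29, -1.26, 0], [1.48, -1.04, 0], [0, 0, 0], [0, 0, 0]]' --rot '[[0, 0, -0.157], [0, 0, -0.157], [0, 0, -0.157], [0, 0, 0], [0, 0, 0]]'

```text
clock: 18.62
position: [0.458, 0.2857, 0.1047]
tool_rot: [[0.313, 0.95, -0.001], [0.95, -0.313, -0.001], [-0.001, -0.0, -1.0]]
contact_force: [0.2, 1.0, -0.1]
opening: 0.0399
```

Run:
```python
from plan import *
plan([(.4615,.287,.043,72,3)])
p,d=shot('side')
cv2.imwrite('pics/b3.png',cv2.resize(p[170:350,150:310,::-1],None,fx=4,fy=4,interpolation=cv2.INTER_CUBIC))
P=state()['position']
print(proj('side',[P+[0,0,.019]]))
```

```text
at [0.458  0.2857 0.1047] psi 71.7 tilt [-0.0007 -0.0009] t 18.62 F [ 0.2  1.  -0.1] open 0.0399 j6 -47.1
"travel": [[0.08, 0.1, 2.06], [0.08, 0.1, 2.06], [0.08, 0.1, 2.06]] "rot": [[0.0, 0.0, -0.002], [0.0, 0.0, -0.002], [0.0, 0.0, -0.002]]
[[237.98231749 258.78659916]]
```

View pics/b3.png

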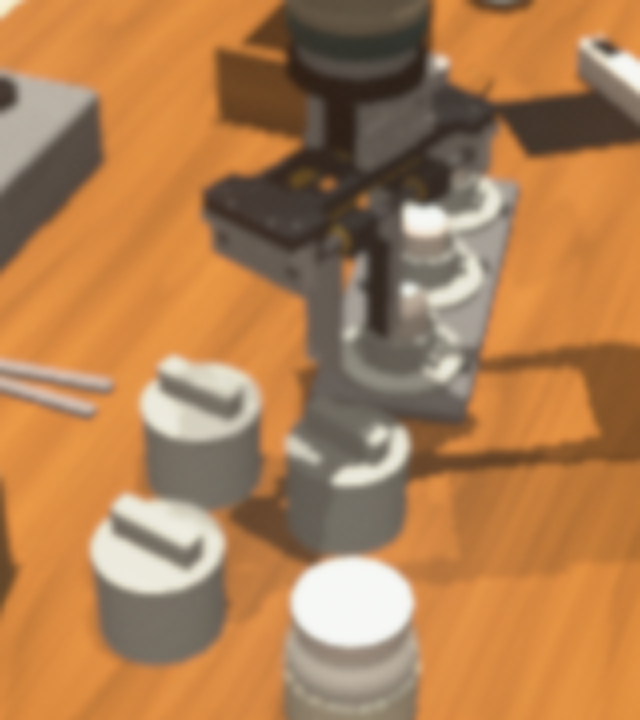

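Request:
step_arm --travel '[[0.08, 0.1, 2.0], [0.08, 0.1, 2.0], [0.08, 0.1, 1.6], [0, 0, 0.5], [0, 0, 0]]' --rot '[[0, 0, -0.002], [0, 0, -0.002], [0, 0, -0.002], [0, 0, 0], [0, 0, 0]]'

```text
clock: 19.3
position: [0.4619, 0.2875, 0.044]
tool_rot: [[0.306, 0.952, -0.0], [0.952, -0.306, -0.0], [-0.0, -0.0, -1.0]]
contact_force: [-0.1, -0.8, 0.3]
opening: 0.0399
```

Run:
```python
from plan import *
plan([(.4615,.287,.043,72,3)])
p,d=shot('side')
cv2.imwrite('pics/b4.png',cv2.resize(p[210:320,180:290,::-1],None,fx=6,fy=6,interpolation=cv2.INTER_CUBIC))
P=state()['position']
print(proj('side',[P+[0,0,.019]]))
```

```text
at [0.4619 0.2875 0.044 ] psi 72.2 tilt [-0.0002 -0.0003] t 19.3 F [-0.1 -0.8  0.3] open 0.0399 j6 -47.6
"travel": [[-0.06, -0.03, 0.1]] "rot": [[0.0, 0.0, 0.003]]
[[235.86157213 278.79685491]]
```

View pics/b4.png

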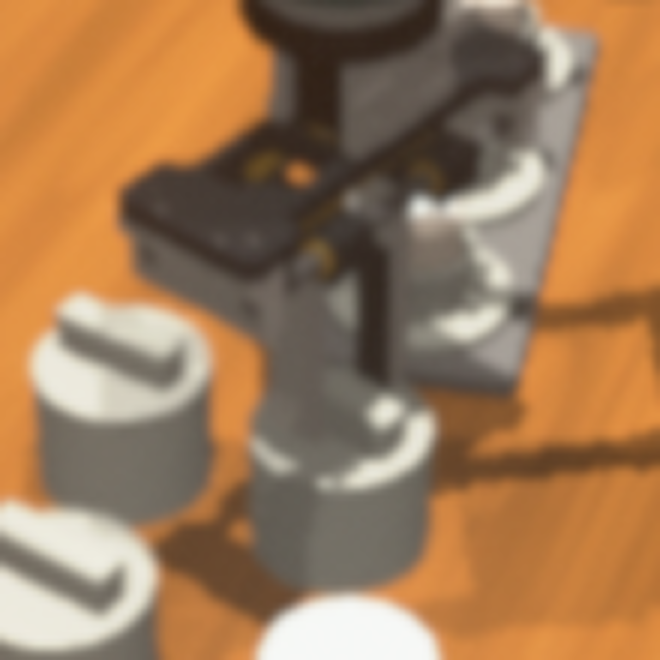

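Request:
step_arm --travel '[[0, 0, 0], [0, 0, 0], [0, 0, 0], [0, 0, 0]]' --rot '[[0, 0, 0], [0, 0, 0], [0, 0, 0], [0, 0, 0]]' --jaw 0.8

```text
clock: 19.85
position: [0.4619, 0.2876, 0.0444]
tool_rot: [[0.306, 0.952, 0.0], [0.952, -0.306, -0.0], [-0.0, 0.0, -1.0]]
contact_force: [0.1, -0.4, 2.6]
opening: 0.0156
```

Request:
step_arm --travel '[[0, 0, -1.0], [0, 0, -3.0], [0, 0, -3.0], [0, 0, -2.5], [0, 0, 0]]' --rot '[[0, 0, 0], [0, 0, 0], [0, 0, 0], [0, 0, 0], [0, 0, 0]]'

```text
clock: 20.48
position: [0.4634, 0.2886, 0.1413]
tool_rot: [[0.306, 0.952, 0.005], [0.952, -0.306, 0.002], [0.004, 0.004, -1.0]]
contact_force: [-0.1, 0.0, -1.8]
opening: 0.0153
```

Run:
```python
from plan import *
plan([(.5135,-.0478,.14,-14.3,4.5)])
p,d=shot('side')
cv2.imwrite('pics/b5.png',cv2.resize(p[190:320,170:300,::-1],None,fx=5,fy=5,interpolation=cv2.INTER_CUBIC))
```

```text
at [0.4634 0.2886 0.1413] psi 72.2 tilt [0.0046 0.0022] t 20.48 F [-0.1  0.  -1.8] open 0.0153 j6 -47.6
"travel": [[-3.39, 1.67, 0.01], [-3.06, 2.21, 0.01], [-2.65, 2.69, 0.01], [-2.16, 3.1, 0.01], [-1.61, 3.42, 0.02]] "rot": [[0.0, -0.001, 0.168], [0.0, -0.001, 0.168], [0.0, -0.001, 0.168], [0.0, -0.001, 0.168], [0.0, -0.001, 0.168]]
"travel": [[-1.02, 3.64, 0.02], [-0.4, 3.76, 0.02], [0.23, 3.77, 0.02], [0.86, 3.68, 0.02]] "rot": [[0.0, -0.001, 0.168], [0.0, -0.001, 0.168], [0.0, -0.001, 0.168], [0.0, -0.001, 0.168]]
```

View pics/b5.png

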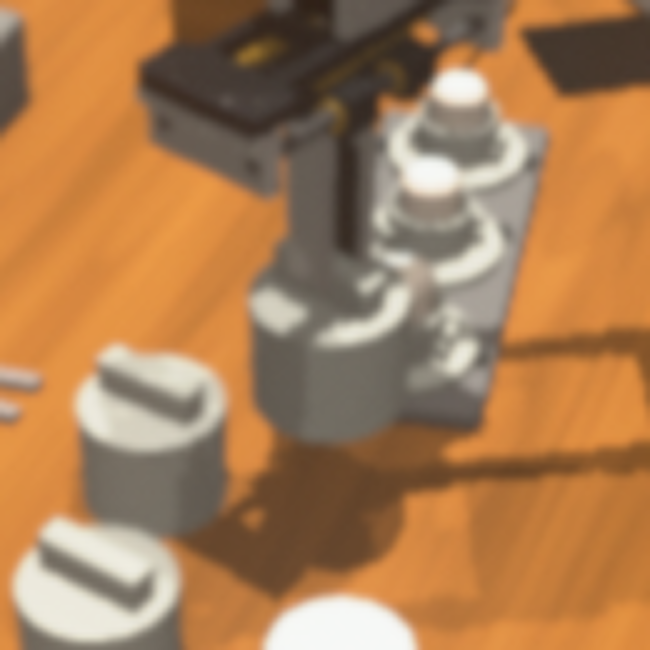

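Request:
step_arm --travel '[[-3.39, 1.67, 0], [-3.06, 2.21, 0], [-2.65, 2.69, 0], [-2.16, 3.1, 0], [-1.61, 3.42, 0]]' --rot '[[0, 0, 0.168], [0, 0, 0.168], [0, 0, 0.168], [0, 0, 0.168], [0, 0, 0.168]]'

```text
clock: 21.15
position: [0.4885, 0.0997, 0.1375]
tool_rot: [[0.915, 0.403, -0.003], [0.403, -0.915, -0.0], [-0.003, -0.001, -1.0]]
contact_force: [1.0, -0.8, -2.9]
opening: 0.016
```

Request:
step_arm --travel '[[-1.02, 3.64, 0], [-0.4, 3.76, 0], [0.23, 3.77, 0], [0.86, 3.68, 0], [0, 0, 0]]' --rot '[[0, 0, 0.168], [0, 0, 0.168], [0, 0, 0.168], [0, 0, 0.168], [0, 0, 0]]'

```text
clock: 21.78
position: [0.511, -0.0507, 0.1376]
tool_rot: [[0.968, -0.252, -0.002], [-0.252, -0.968, -0.0], [-0.002, 0.001, -1.0]]
contact_force: [-0.4, 0.3, -0.7]
opening: 0.0155
```

Run:
```python
from plan import *
from fit import circ
plan([(.5135,-.0478,.11,-14.3,4.5)])
p,d=shot('side')
P=state()['position'];zt=P[2]-.044+.058
print(P,circ('side',p,P[:2],.037,zt,w=.008))
cv2.imwrite('pics/b6.png',cv2.resize(p[140:270,190:320,::-1],None,fx=5,fy=5,interpolation=cv2.INTER_CUBIC))
```

```text
at [ 0.511  -0.0507  0.1376] psi -14.6 tilt [-0.0024 -0.0001] t 21.77 F [-0.4  0.3 -0.7] open 0.0155 j6 1.2
"travel": [[0.18, -0.34, 2.76]] "rot": [[0.001, 0.002, -0.006]]
[ 0.51052015 -0.04913795  0.13763767] (array([ 0.51125082, -0.04611329]), np.float64(0.034734753110983715), np.float64(0.0018632571774286513), np.int64(60))
```

View pics/b6.png

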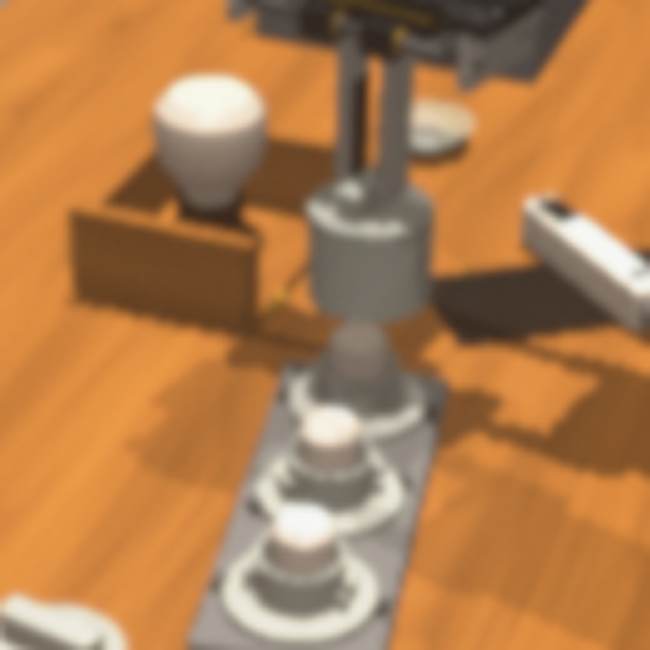

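```bash
cat > cyl.py <<'E'
from fit import *
def cyl(img,xy,zb,h=.058,r=.037,cam='side',dbg=True):
    """fit held cover in side view: search xy shifting so left/right silhouettes & lower front edge have max gradient"""
    g=cv2.GaussianBlur(img.astype(np.float32).mean(-1),(0,0),1.0)
    sat=cv2.GaussianBlur((img.max(-1).astype(np.float32)-img.min(-1)),(0,0),1.0)
    K,D,p,R=cal(cam)
    def outline(q):
        d=q[:2]-p[:2];a0=np.arctan2(-d[1],-d[0])  # toward camera
        th=np.linspace(-80,80,33)*np.pi/180+a0
        low=np.c_[q[0]+r*np.cos(th),q[1]+r*np.sin(th),np.full(33,q[2])]
        zz=np.linspace(.006,h-.006,15)
        # tangent silhouettes
        dist=np.linalg.norm(d);al=np.arccos(r/dist)
        sides=[np.c_[np.full(15,q[0]+r*np.cos(a0+s*al)),np.full(15,q[1]+r*np.sin(a0+s*al)),q[2]+zz] for s in(-1,1)]
        return low,sides
    def score(q):
        # contrast saturation outside minus inside (wood is saturated)
        c=proj(cam,[q[0],q[1],q[2]+h/2])[0];tot=0
        low,s=outline(q)
        for pts,w in((low,1),(s[0],1),(s[1],1)):
            uv=proj(cam,pts)
            if pts is low:
                n=np.tile([0,1.],(len(uv),1)); 
                cc=proj(cam,[q[0],q[1],q[2]])[0];n=uv-cc;n/=np.linalg.norm(n,axis=1)[:,None]
            else:
                t=uv[-1]-uv[0];t/=np.linalg.norm(t);nn=np.array([-t[1],t[0]])
                if nn@(uv[0]-c)<0: nn=-nn
                n=np.tile(nn,(len(uv),1))
            o=uv+n*1.2;i=uv-n*1.2
            f=lambda I,P:map_coordinates(I,[P[:,1],P[:,0]],order=1)
            tot+=np.mean(f(sat,o)-f(sat,i))*w
        return tot
    best=None
    for rng,st in((.010,.002),(.002,.0005)):
        b0=np.array(xy[:2]) if best is None else best[1]
        for dx in np.arange(-rng,rng+1e-9,st):
            for dy in np.arange(-rng,rng+1e-9,st):
                q=np.array([b0[0]+dx,b0[1]+dy,zb]);sc=score(q)
                if best is None or sc>best[0]: best=(sc,q[:2])
    return best
E
python3 - <<'E'
from cyl import *
p,d=shot('side');P=state()['position'];print(P)
print('held',cyl(p,P,P[2]-.044))
S=np.load('side_p.npy')
for c in((.5599,.2836),(.528,.4075),(.4615,.287)): print(c,cyl(S,c,0.))
E
```

```text
[ 0.51041749 -0.04830427  0.1378653 ]
held (np.float32(162.56807), array([ 0.51091749, -0.05330427]))
(0.5599, 0.2836) (np.float64(195.5688641463807), array([0.5614, 0.2806]))
(0.528, 0.4075) (np.float64(220.9037768584662), array([0.5285, 0.407 ]))
(0.4615, 0.287) (np.float64(201.70067842147262), array([0.463, 0.284]))
```

Request:
step_arm --travel '[[0.29, -0.06, 1.5], [0, 0, 1.5], [0, 0, 0.8], [0, 0, 0]]' --rot '[[0, 0.001, 0], [0, 0.001, 0], [0, 0, 0], [0, 0, 0]]'

```text
clock: 22.38
position: [0.5137, -0.0483, 0.1001]
tool_rot: [[0.969, -0.249, -0.0], [-0.249, -0.969, -0.0], [-0.0, 0.0, -1.0]]
contact_force: [0.5, -0.1, -0.7]
opening: 0.0158
```

Run:
```python
from plan import *
plan([(.5135,-.048,.064,-14.3,1.0)])
p,d=shot('side')
cv2.imwrite('pics/b7.png',cv2.resize(p[170:270,200:300,::-1],None,fx=6,fy=6,interpolation=cv2.INTER_CUBIC))
```

```text
at [ 0.5137 -0.0483  0.1001] psi -14.4 tilt [-0.0002 -0.0001] t 22.38 F [ 0.5 -0.1 -0.7] open 0.0158 j6 1.3
"travel": [[-0.01, -0.01, 0.9], [-0.01, -0.01, 0.9], [-0.01, -0.01, 0.9], [-0.01, -0.01, 0.9]] "rot": [[0.0, 0.0, 0.0], [0.0, 0.0, 0.0], [0.0, 0.0, 0.0], [0.0, 0.0, 0.0]]
```

View pics/b7.png

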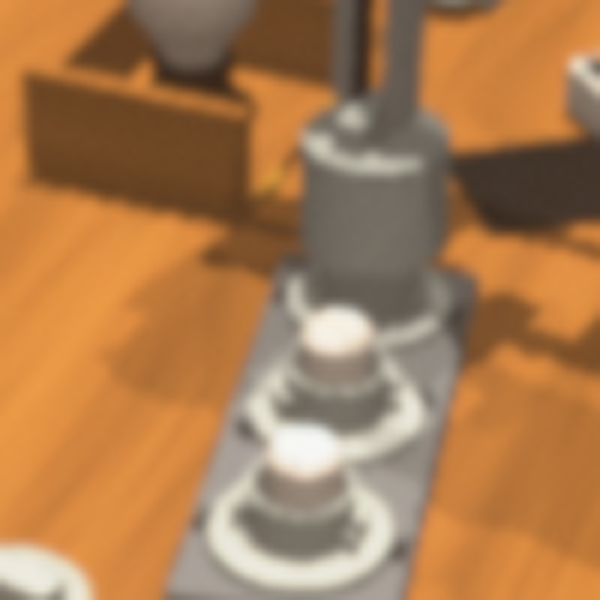

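```bash
cat > edge.py <<'E'
from fit import *
def sides(img,xy,zb,zs=(.01,.05),r=.037,sat=True,cam='side'):
    """offset (mm, along image-lateral dir) of vertical cylinder silhouettes, left/right"""
    I=(img.max(-1).astype(float)-img.min(-1)) if sat else img.astype(float).mean(-1)
    K,D,p,R=cal(cam);d=np.array(xy[:2])-p[:2];dist=np.linalg.norm(d);a0=np.arctan2(-d[1],-d[0])
    lat=np.array([-np.sin(a0),np.cos(a0)])
    out=[]
    for s in(-1,1):
        al=np.arccos(r/dist);base=np.array(xy[:2])+r*np.array([np.cos(a0+s*al),np.sin(a0+s*al)])
        o=np.arange(-.012,.012,.0005);res=[]
        for z in np.linspace(zb+zs[0],zb+zs[1],9):
            P=np.c_[base[0]+o*lat[0],base[1]+o*lat[1],np.full(len(o),z)]
            uv=proj(cam,P);v=gaussian_filter1d(map_coordinates(I,[uv[:,1],uv[:,0]],order=1),2)
            res.append(o[np.abs(np.gradient(v)).argmax()])
        out.append(np.median(res)*1000)
    return out,np.mean(out),lat
E
python3 - <<'E'
from edge import *
p,d=shot('side');P=state()['position'];print(P)
for sat in(True,False):
  print('held',sides(p,P,P[2]-.044,sat=sat),sides(p,P,P[2]-.044,(.015,.03),sat=sat))
  S=np.load('side_p.npy')
  for c in((.5599,.2836),(.528,.4075),(.4615,.287)): print(c,sides(S,c,0.,sat=sat))
  print('cupC foot tangents',sides(S,(.5135,-.0478),.012,(.0,.005),r=.042,sat=sat),'cup body',sides(S,(.5135,-.0478),.012,(.022,.03),r=.025,sat=sat))
  print('cupB',sides(S,(.4968,.0486),.012,(.022,.03),r=.025,sat=sat),'cupA',sides(S,(.48,.1435),.012,(.022,.03),r=.025,sat=sat))
E
```

```text
[ 0.51469544 -0.04871299  0.10120793]
held ([np.float64(2.000000000000012), np.float64(1.0000000000000113)], np.float64(1.5000000000000115), array([-0.95161191, -0.3073024 ])) ([np.float64(2.5000000000000124), np.float64(1.0000000000000113)], np.float64(1.750000000000012), array([-0.95161191, -0.3073024 ]))
(0.5599, 0.2836) ([np.float64(0.5000000000000109), np.float64(-0.9999999999999905)], np.float64(-0.24999999999998979), array([-0.88960067, -0.45673914]))
(0.528, 0.4075) ([np.float64(1.0408340855860843e-14), np.float64(-0.49999999999999)], np.float64(-0.24999999999998979), array([-0.87240159, -0.48878979]))
(0.4615, 0.287) ([np.float64(0.5000000000000109), np.float64(1.0408340855860843e-14)], np.float64(0.25000000000001066), array([-0.930964  , -0.36511099]))
cupC foot tangents ([np.float64(-9.499999999999998), np.float64(10.00000000000002)], np.float64(0.25000000000001066), array([-0.95183311, -0.30661659])) cup body ([np.float64(2.000000000000012), np.float64(0.5000000000000109)], np.float64(1.2500000000000115), array([-0.95183311, -0.30661659]))
cupB ([np.float64(-6.99999999999
[... 854 characters left out ...]
0000000000000113), np.float64(1.0408340855860843e-14)], np.float64(0.5000000000000109), array([-0.930964  , -0.36511099]))
cupC foot tangents ([np.float64(1.0000000000000113), np.float64(1.0408340855860843e-14)], np.float64(0.5000000000000109), array([-0.95183311, -0.30661659])) cup body ([np.float64(2.5000000000000124), np.float64(-5.499999999999995)], np.float64(-1.4999999999999911), array([-0.95183311, -0.30661659]))
cupB ([np.float64(7.000000000000017), np.float64(-4.499999999999994)], np.float64(1.2500000000000115), array([-0.94792446, -0.31849523])) cupA ([np.float64(5.500000000000015), np.float64(-3.9999999999999933)], np.float64(0.7500000000000109), array([-0.94326037, -0.33205402]))
```

Request:
step_arm --travel '[[0, 0, 1.0], [0, 0, 1.0], [0, 0, 0.8], [0, 0, 0.5], [0, 0, 0]]' --rot '[[0, 0, 0], [0, 0, 0], [0, 0, 0], [0, 0, 0], [0, 0, 0]]'

```text
clock: 23.1
position: [0.5142, -0.0488, 0.0676]
tool_rot: [[0.968, -0.249, 0.001], [-0.249, -0.968, -0.0], [0.001, 0.0, -1.0]]
contact_force: [0.0, -0.6, -0.7]
opening: 0.0156
```

Request:
step_arm --travel '[[0, 0, 0.2], [0, 0, 0.2], [0, 0, 0.1], [0, 0, 0]]' --rot '[[0, 0, 0], [0, 0, 0], [0, 0, 0], [0, 0, 0]]'

```text
clock: 23.6
position: [0.5146, -0.0488, 0.0632]
tool_rot: [[0.968, -0.249, 0.002], [-0.249, -0.968, -0.001], [0.002, 0.0, -1.0]]
contact_force: [-0.5, -1.0, -1.0]
opening: 0.0158
```

Request:
step_arm --travel '[[0, 0, 0.1], [0, 0, 0.1], [0, 0, 0.05], [0, 0, 0]]' --rot '[[0, 0, 0], [0, 0, 0], [0, 0, 0], [0, 0, 0]]'

```text
clock: 24.1
position: [0.5145, -0.0489, 0.0621]
tool_rot: [[0.968, -0.249, 0.002], [-0.249, -0.968, -0.001], [0.003, 0.0, -1.0]]
contact_force: [-2.8, -0.1, 9.4]
opening: 0.0158
```

Request:
step_arm --travel '[[0, 0, -0.12], [0, 0, 0], [0, 0, 0], [0, 0, 0], [0, 0, 0]]' --rot '[[0, 0, 0], [0, 0, 0.15], [0, 0, 0.18], [0, 0, 0.18], [0, 0, 0]]'

```text
clock: 24.72
position: [0.5154, -0.049, 0.0621]
tool_rot: [[0.725, -0.689, 0.004], [-0.689, -0.725, -0.001], [0.003, -0.002, -1.0]]
contact_force: [0.9, 0.6, 1.7]
opening: 0.0156
```

Run:
```python
from plan import *
s=state();print(s['position'],psi_of(s['tool_rot']),s['contact_force'],s['moment'],s['opening'])
```

```text
[ 0.51541486 -0.04904736  0.06212961] -43.53767578743466 [0.89758084 0.6217601  1.73612033] [-0.12196572 -0.18015317  0.01401809] 0.015632419357474645
```

Request:
step_arm --travel '[[0, 0, 0], [0, 0, 0], [0, 0, 0], [0, 0, 0]]' --rot '[[0, 0, 0.17], [0, 0, 0.17], [0, 0, 0.15], [0, 0, 0]]'

```text
clock: 25.22
position: [0.5153, -0.0491, 0.0622]
tool_rot: [[0.317, -0.948, 0.003], [-0.948, -0.317, -0.001], [0.002, -0.003, -1.0]]
contact_force: [0.8, 0.1, 0.8]
opening: 0.0158
```

Run:
```python
from plan import *
s=state();print(s['position'],psi_of(s['tool_rot']),s['contact_force'],s['moment'],s['opening'],s['joint_positions'][5])
```

```text
[ 0.51527823 -0.04911714  0.0621646 ] -71.49133002732249 [0.7656043  0.1186382  0.79127851] [-0.1384791  -0.24081532  0.02014651] 0.015805896291538477 58.364062096006904
```

Turning on in small steps, watching the moment.

Request:
step_arm --travel '[[0, 0, 0], [0, 0, 0], [0, 0, 0]]' --rot '[[0, 0, 0.06], [0, 0, 0.06], [0, 0, 0]]'

```text
clock: 25.6
position: [0.5153, -0.0492, 0.0622]
tool_rot: [[0.202, -0.979, 0.003], [-0.979, -0.202, -0.001], [0.002, -0.003, -1.0]]
contact_force: [1.7, -0.3, 2.6]
opening: 0.0155
```

```bash
cat > st.py <<'E'
from plan import *
s=state();print(np.round(s['position'],4),'psi',round(psi_of(s['tool_rot']),2),np.round(s['contact_force'],1),'M',np.round(s['moment'],3),round(s['opening'],4),np.round(s['joint_positions'],1),np.round(s['joint_efforts'],1),s['clock'])
E
python3 st.py
```

```text
[ 0.5153 -0.0492  0.0622] psi -78.37 [ 1.7 -0.3  2.6] M [-0.206 -0.334  0.048] 0.0155 [-13.1  16.4 103.7  -0.   59.7  65.2] [  0.1 -36.1 -18.3   0.2   0.6   0.1] 25.6
```

Request:
step_arm --travel '[[0, 0, 0], [0, 0, 0], [0, 0, 0]]' --rot '[[0, 0, 0.04], [0, 0, 0.04], [0, 0, 0]]'

```text
clock: 25.98
position: [0.5152, -0.0496, 0.0621]
tool_rot: [[0.123, -0.992, 0.003], [-0.992, -0.123, -0.002], [0.002, -0.003, -1.0]]
contact_force: [1.4, -1.9, 2.0]
opening: 0.016
```

```bash
python3 st.py
```

```text
[ 0.5152 -0.0496  0.0621] psi -82.96 [ 1.4 -1.9  2. ] M [-0.504 -0.361  0.259] 0.016 [-1.310e+01  1.640e+01  1.038e+02 -1.000e-01  5.970e+01  6.990e+01] [  0.6 -36.2 -18.    0.7   0.8   0.3] 25.975
```

Request:
step_arm --travel '[[0, 0, 0], [0, 0, 0], [0, 0, 0]]' --rot '[[0, 0, 0.03], [0, 0, 0.03], [0, 0, 0]]'

```text
clock: 26.35
position: [0.5147, -0.0492, 0.062]
tool_rot: [[0.059, -0.998, 0.002], [-0.998, -0.059, -0.001], [0.001, -0.002, -1.0]]
contact_force: [1.4, -2.8, 2.1]
opening: 0.0165
```

```bash
python3 st.py
```

```text
[ 0.5147 -0.0492  0.062 ] psi -86.59 [ 1.4 -2.8  2.1] M [-0.583 -0.191  0.573] 0.0165 [-13.1  16.4 103.8  -0.   59.7  73.5] [  0.6 -35.6 -17.7   1.1   0.7   0.6] 26.35
```

Request:
step_arm --travel '[[0, 0, 0], [0, 0, 0]]' --rot '[[0, 0, -0.06], [0, 0, 0]]'

```text
clock: 26.6
position: [0.5147, -0.049, 0.0619]
tool_rot: [[0.118, -0.993, 0.002], [-0.993, -0.118, -0.001], [0.001, -0.002, -1.0]]
contact_force: [1.6, -2.0, 2.8]
opening: 0.0156
```

Request:
step_arm --travel '[[0, 0, 0], [0, 0, 0], [0, 0, -1.0], [0, 0, -4.0], [0, 0, -4.0]]' --rot '[[0, 0, 0], [0, 0, 0], [0, 0, 0], [0, 0, 0], [0, 0, 0]]' --jaw 4.0

```text
clock: 27.22
position: [0.5139, -0.0484, 0.1531]
tool_rot: [[0.118, -0.993, 0.001], [-0.993, -0.118, 0.0], [-0.0, -0.001, -1.0]]
contact_force: [0.3, 0.4, 0.1]
opening: 0.0399
```

Run:
```python
from plan import *
from fit import circ
p,d=shot('side');t,dt=shot('top')
cv2.imwrite('pics/b8.png',cv2.resize(p[150:350,150:320,::-1],None,fx=3.5,fy=3.5,interpolation=cv2.INTER_CUBIC))
for c0 in ((.5599,.2837),(.528,.4075)): print(circ('side',p,c0,.037,.058,w=.007))
print(circ('side',p,(.5135,-.048),.037,.076,w=.007))
plan([(.56,.2835,.135,79,5.0)])
```

```text
(array([0.55998312, 0.28354698]), np.float64(0.037562525830523746), np.float64(0.0006226165623783735), np.int64(80))
(array([0.5283093 , 0.40725569]), np.float64(0.03758181828684795), np.float64(0.0007076116388523241), np.int64(84))
(array([ 0.51216429, -0.04646041]), np.float64(0.036665773108917624), np.float64(0.001689025793386519), np.int64(57))
at [ 0.5176 -0.0493  0.1567] psi -83.2 tilt [ 0.0111 -0.0023] t 27.32 F [-0.2  0.5 -0.3] open 0.0401 j6 70.1
"travel": [[-2.03, -0.51, 0.13], [-1.91, -0.86, 0.14], [-1.73, -1.18, 0.14], [-1.5, -1.47, 0.14], [-1.22, -1.71, 0.14]] "rot": [[0.0, -0.001, -0.177], [0.0, -0.001, -0.177], [0.0, -0.001, -0.177], [0.0, -0.001, -0.177], [0.0, -0.001, -0.177]]
"travel": [[-0.9, -1.9, 0.14], [-0.55, -2.02, 0.14], [-0.18, -2.09, 0.14], [0.19, -2.09, 0.14], [0.55, -2.02, 0.14]] "rot": [[0.0, -0.001, -0.177], [0.0, -0.001, -0.177], [0.0, -0.001, -0.177], [0.0, -0.001, -0.177], [0.0, -0.001, -0.177]]
"travel": [[0.9, -1.89, 0.14], [1.22, -1.71, 0.14], [1.5, -1.46, 0.14], [1.73, -1.18, 0.14], [1.91, -0.85, 0.14]] "rot": [[0.0, -0.001, -0.177], [0.0, -0.001, -0.177], [0.0, -0.001, -0.177], [0.0, -0.001, -0.177], [0.0, -0.001, -0.177]]
"travel": [[2.04, -0.5, 0.14]] "rot": [[0.0, -0.001, -0.177]]
```

View pics/b8.png

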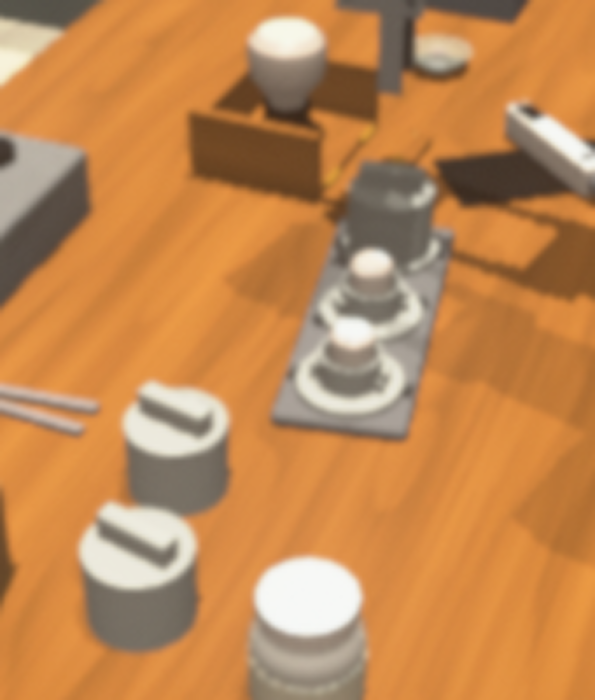

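Run:
```python
from plan import *
plan([(.56,.2835,.10,-100.8,5.5)],start=(np.array([.515,-.049,.153]),Rdown(-83.2)))
```

```text
at [ 0.515 -0.049  0.153] psi -83.2 tilt [0. 0.] t 27.32 F [-0.2  0.5 -0.3] open 0.0401 j6 70.1
"travel": [[-4.64, -1.2, 0.76], [-4.69, -1.0, 0.76], [-4.73, -0.79, 0.76], [-4.76, -0.58, 0.76], [-4.78, -0.37, 0.76]] "rot": [[0.0, 0.0, 0.044], [0.0, 0.0, 0.044], [0.0, 0.0, 0.044], [0.0, 0.0, 0.044], [0.0, 0.0, 0.044]]
"travel": [[-4.79, -0.16, 0.76], [-4.79, 0.05, 0.76]] "rot": [[0.0, 0.0, 0.044], [0.0, 0.0, 0.044]]
```

Request:
step_arm --travel '[[-4.64, -1.2, 0.4], [-4.69, -1.0, 0.4], [-4.73, -0.79, 0.8], [-4.76, -0.58, 0.9], [-4.78, -0.37, 0.9]]' --rot '[[0, 0, 0.044], [0, 0, 0.044], [0, 0, 0.044], [0, 0, 0.044], [0, 0, 0.044]]'

```text
clock: 27.95
position: [0.546, 0.1903, 0.1169]
tool_rot: [[-0.103, -0.995, 0.001], [-0.995, 0.103, -0.001], [0.001, -0.001, -1.0]]
contact_force: [1.2, 0.1, -0.2]
opening: 0.0399
```

Request:
step_arm --travel '[[-4.79, -0.16, 0.9], [-4.79, 0.05, 0.9], [0, 0, 0], [0, 0, 0]]' --rot '[[0, 0, 0.044], [0, 0, 0.044], [0, 0, 0], [0, 0, 0]]'

```text
clock: 28.45
position: [0.5588, 0.2832, 0.0991]
tool_rot: [[-0.187, -0.982, 0.0], [-0.982, 0.187, -0.002], [0.002, -0.001, -1.0]]
contact_force: [-0.1, 0.0, 0.4]
opening: 0.0397
```

Run:
```python
from plan import *
p,d=shot('side')
cv2.imwrite('pics/b9.png',cv2.resize(p[170:320,150:300,::-1],None,fx=4,fy=4,interpolation=cv2.INTER_CUBIC))
plan([(.56,.2836,.044,-100.8,2.0)])
```

```text
at [0.559  0.2827 0.0995] psi -100.9 tilt [ 0.0009 -0.0015] t 28.5 F [ 1.  -0.4  0.5] open 0.0396 j6 121.4
"travel": [[-0.04, -0.02, 1.85], [-0.04, -0.03, 1.85], [-0.04, -0.03, 1.85]] "rot": [[0.0, 0.0, 0.0], [0.0, 0.0, 0.0], [0.0, 0.0, 0.0]]
```

View pics/b9.png

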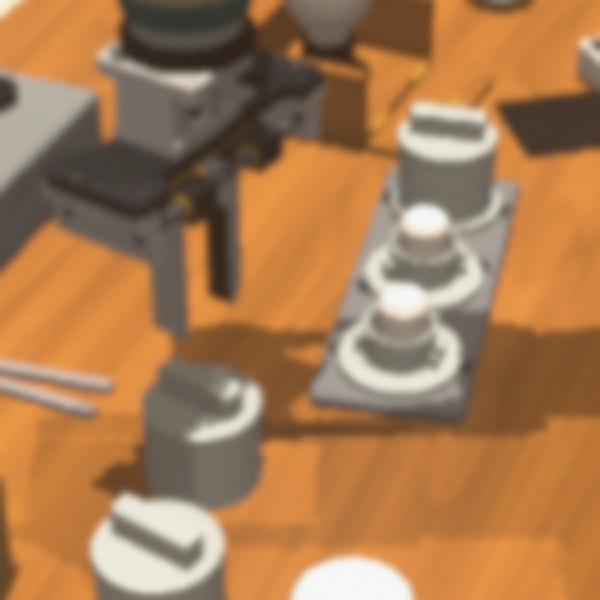

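Cover on cup C sits down with its bar toward the tabs. Descend on cover 1.

Request:
step_arm --travel '[[-0.03, -0.02, 2.0], [-0.03, -0.02, 2.0], [0, 0, 1.0], [0, 0, 0.5], [0, 0, 0]]' --rot '[[0, 0, 0], [0, 0, 0], [0, 0, 0], [0, 0, 0], [0, 0, 0]]'

```text
clock: 29.12
position: [0.5604, 0.2838, 0.045]
tool_rot: [[-0.189, -0.982, 0.002], [-0.982, 0.189, -0.001], [0.0, -0.002, -1.0]]
contact_force: [-0.4, 0.1, -1.0]
opening: 0.0401
```

Request:
step_arm --travel '[[0, 0, 0], [0, 0, 0], [0, 0, 0], [0, 0, 0]]' --rot '[[0, 0, 0], [0, 0, 0], [0, 0, 0], [0, 0, 0]]' --jaw 0.8

```text
clock: 29.62
position: [0.5603, 0.2841, 0.0451]
tool_rot: [[-0.188, -0.982, 0.002], [-0.982, 0.188, -0.001], [0.0, -0.003, -1.0]]
contact_force: [-0.4, -1.1, 1.9]
opening: 0.016
```

```bash
python3 st.py
```

```text
[0.5603 0.2841 0.0451] psi -100.83 [-0.4 -1.1  1.9] M [-0.078  0.078 -0.046] 0.016 [ 2.060e+01  2.590e+01  9.090e+01 -1.000e-01  6.320e+01  1.215e+02] [  0.4 -46.7 -20.6   0.2  -0.2   0. ] 29.625
```

Request:
step_arm --travel '[[0, 0, -1.0], [0, 0, -3.0], [0, 0, -3.0], [0, 0, -2.5], [0, 0, 0]]' --rot '[[0, 0, 0], [0, 0, 0], [0, 0, 0], [0, 0, 0], [0, 0, 0]]'

```text
clock: 30.25
position: [0.5615, 0.285, 0.1423]
tool_rot: [[-0.188, -0.982, 0.007], [-0.982, 0.188, 0.001], [-0.003, -0.007, -1.0]]
contact_force: [-0.1, 0.3, -2.1]
opening: 0.016
```

Run:
```python
from plan import *
plan([(.4968,.0486,.138,12,4.5)])
```

```text
at [0.5615 0.285  0.1423] psi -100.8 tilt [0.0069 0.0015] t 30.25 F [-0.1  0.3 -2.1] open 0.016 j6 121.5
"travel": [[2.22, 0.17, 0.03], [2.15, 0.57, 0.03], [2.02, 0.94, 0.03], [1.82, 1.29, 0.03], [1.56, 1.59, 0.03]] "rot": [[-0.001, 0.0, -0.179], [-0.001, 0.0, -0.179], [-0.001, 0.0, -0.179], [-0.001, 0.0, -0.179], [-0.001, 0.0, -0.179]]
"travel": [[1.25, 1.84, 0.03], [0.91, 2.04, 0.03], [0.53, 2.16, 0.03], [0.13, 2.22, 0.03], [-0.26, 2.21, 0.04]] "rot": [[-0.001, 0.0, -0.179], [-0.001, 0.0, -0.179], [-0.001, 0.0, -0.179], [-0.001, 0.0, -0.179], [-0.001, 0.0, -0.179]]
"travel": [[-0.65, 2.13, 0.04]] "rot": [[-0.001, 0.0, -0.179]]
```

Request:
step_arm --travel '[[2.22, 0.17, 0], [2.15, 0.57, 0], [2.02, 0.94, 0], [1.82, 1.29, 0], [1.56, 1.59, 0]]' --rot '[[0, 0, -0.179], [0, 0, -0.179], [0, 0, -0.179], [0, 0, -0.179], [0, 0, -0.179]]'

```text
clock: 30.88
position: [0.5293, 0.176, 0.1383]
tool_rot: [[0.653, -0.757, -0.001], [-0.757, -0.653, -0.001], [0.0, 0.001, -1.0]]
contact_force: [-0.4, 1.4, -1.4]
opening: 0.0156
```

Request:
step_arm --travel '[[1.25, 1.84, 0], [0.91, 2.04, 0], [0.53, 2.16, 0], [0.13, 2.22, 0], [-0.26, 2.21, 0]]' --rot '[[0, 0, -0.179], [0, 0, -0.179], [0, 0, -0.179], [0, 0, -0.179], [0, 0, -0.179]]'

```text
clock: 31.5
position: [0.4999, 0.0688, 0.1384]
tool_rot: [[0.999, 0.036, -0.0], [0.036, -0.999, -0.0], [-0.0, 0.0, -1.0]]
contact_force: [0.2, -0.6, -1.6]
opening: 0.0153
```

Request:
step_arm --travel '[[-0.65, 2.13, 0], [0, 0, 0], [0, 0, 0]]' --rot '[[0, 0, -0.179], [0, 0, 0], [0, 0, 0]]'

```text
clock: 31.88
position: [0.4951, 0.0485, 0.1392]
tool_rot: [[0.979, 0.205, 0.001], [0.205, -0.979, 0.0], [0.001, 0.0, -1.0]]
contact_force: [0.3, -0.2, -1.6]
opening: 0.0155
```

Run:
```python
from plan import *
from edge import *
plan([(.4968,.0486,.10,12,1.5)])
Q=[]
for i in range(3):
    p,d=shot('side');Q.append(p.astype(float))
p=np.mean(Q,0);P=state()['position'];print(P)
print(sides(p,P,P[2]-.0451))
cv2.imwrite('pics/b10.png',cv2.resize(p[150:280,190:320,::-1].astype(np.uint8),None,fx=5,fy=5,interpolation=cv2.INTER_CUBIC))
```

```text
at [0.4951 0.0485 0.1392] psi 11.8 tilt [0.0011 0.0002] t 31.88 F [ 0.3 -0.2 -1.6] open 0.0155 j6 -14.3
"travel": [[0.06, 0.01, 1.31], [0.06, 0.01, 1.31], [0.06, 0.01, 1.31]] "rot": [[0.0, 0.0, -0.001], [0.0, 0.0, -0.001], [0.0, 0.0, -0.001]]
[0.49536342 0.04873992 0.13948962]
([np.float64(1.0408340855860843e-14), np.float64(9.000000000000018)], np.float64(4.500000000000014), array([-0.94830797, -0.31735154]))
```

View pics/b10.png

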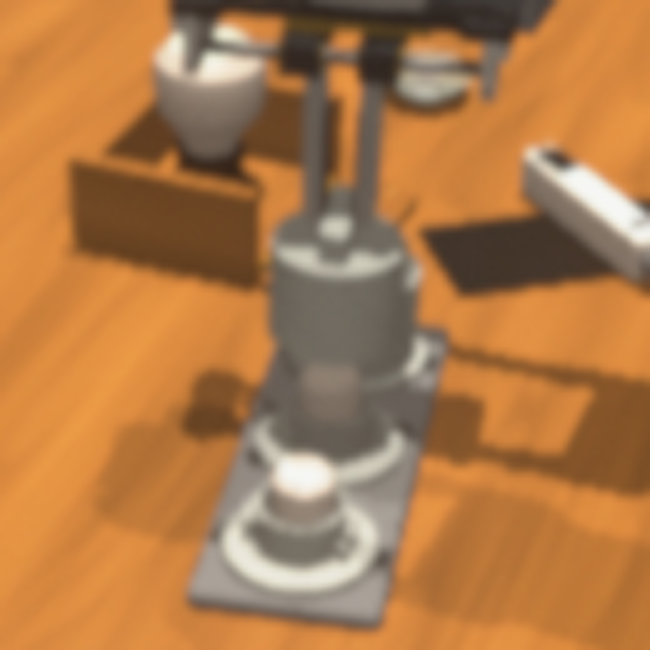

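Request:
step_arm --travel '[[0.1, 0.02, 1.5], [0.1, 0.02, 1.5], [0, 0, 0.9], [0, 0, 0]]' --rot '[[0, 0, 0], [0, 0, 0], [0, 0, 0], [0, 0, 0]]'

```text
clock: 32.52
position: [0.4965, 0.048, 0.0995]
tool_rot: [[0.978, 0.207, -0.001], [0.207, -0.978, -0.0], [-0.001, 0.0, -1.0]]
contact_force: [-0.1, 0.5, -1.0]
opening: 0.0153
```

```bash
python3 st.py
```

```text
[0.4965 0.048  0.0995] psi 11.97 [-0.1  0.5 -1. ] M [-0.015 -0.1    0.023] 0.0153 [ -2.4  12.9 102.7  -0.   64.5 -14.4] [  0.  -34.8 -21.2   0.1  -0.    0. ] 32.525
```

Request:
step_arm --travel '[[0, 0, 1.0], [0, 0, 1.0], [0, 0, 0.8], [0, 0, 0.4], [0, 0, 0]]' --rot '[[0, 0, 0], [0, 0, 0], [0, 0, 0], [0, 0, 0], [0, 0, 0]]'

```text
clock: 33.15
position: [0.4972, 0.048, 0.0685]
tool_rot: [[0.978, 0.207, 0.001], [0.207, -0.978, -0.001], [0.001, 0.001, -1.0]]
contact_force: [-1.0, 0.0, -1.5]
opening: 0.0157
```

Past the lugs freely. Seat it.

Request:
step_arm --travel '[[0, 0, 0.3], [0, 0, 0.2], [0, 0, 0.1], [0, 0, 0]]' --rot '[[0, 0, 0], [0, 0, 0], [0, 0, 0], [0, 0, 0]]'

```text
clock: 33.65
position: [0.4977, 0.0479, 0.063]
tool_rot: [[0.978, 0.208, 0.002], [0.208, -0.978, -0.001], [0.002, 0.001, -1.0]]
contact_force: [-1.2, -0.6, 1.4]
opening: 0.0156
```

Request:
step_arm --travel '[[0, 0, 0.05], [0, 0, 0], [0, 0, 0], [0, 0, 0], [0, 0, 0]]' --rot '[[0, 0, 0.17], [0, 0, 0.17], [0, 0, 0.17], [0, 0, 0.17], [0, 0, 0.17]]'

```text
clock: 34.28
position: [0.4963, 0.0477, 0.0626]
tool_rot: [[0.798, -0.602, -0.0], [-0.602, -0.798, -0.001], [0.0, 0.001, -1.0]]
contact_force: [-1.5, -0.5, 4.2]
opening: 0.016
```

Request:
step_arm --travel '[[0, 0, 0], [0, 0, 0], [0, 0, 0], [0, 0, 0]]' --rot '[[0, 0, 0.1], [0, 0, 0.1], [0, 0, 0.06], [0, 0, 0]]'

```text
clock: 34.78
position: [0.4966, 0.0481, 0.0626]
tool_rot: [[0.621, -0.783, 0.001], [-0.783, -0.621, -0.0], [0.001, -0.0, -1.0]]
contact_force: [-1.9, -0.8, 3.8]
opening: 0.0158
```

```bash
python3 st.py
```

```text
[0.4966 0.0481 0.0626] psi -51.58 [-1.9 -0.8  3.8] M [0.111 0.607 0.029] 0.0158 [ -2.4  15.  105.8  -0.   59.2  49.1] [ -0.2 -33.8 -20.1  -0.   -1.1   0.2] 34.775
```

Request:
step_arm --travel '[[0, 0, 0], [0, 0, 0], [0, 0, 0]]' --rot '[[0, 0, 0.05], [0, 0, 0.05], [0, 0, 0]]'

```text
clock: 35.15
position: [0.4971, 0.0475, 0.0625]
tool_rot: [[0.542, -0.841, 0.001], [-0.841, -0.542, -0.002], [0.002, -0.0, -1.0]]
contact_force: [-2.8, -1.6, 4.5]
opening: 0.0157
```

```bash
python3 st.py
```

```text
[0.4971 0.0475 0.0625] psi -57.2 [-2.8 -1.6  4.5] M [-0.168  0.565  0.439] 0.0157 [-2.500e+00  1.500e+01  1.058e+02 -1.000e-01  5.910e+01  5.480e+01] [  0.1 -33.3 -19.9   0.6  -1.2   0.5] 35.15
```

Request:
step_arm --travel '[[0, 0, 0], [0, 0, 0], [0, 0, 0]]' --rot '[[0, 0, 0.035], [0, 0, 0.035], [0, 0, 0]]'

```text
clock: 35.52
position: [0.4974, 0.0476, 0.0625]
tool_rot: [[0.48, -0.877, 0.002], [-0.877, -0.48, -0.001], [0.002, -0.001, -1.0]]
contact_force: [-3.1, -0.8, 4.7]
opening: 0.0162
```

```bash
python3 st.py
```

```text
[0.4974 0.0476 0.0625] psi -61.28 [-3.1 -0.8  4.7] M [-0.194  0.572  0.582] 0.0162 [-2.500e+00  1.500e+01  1.058e+02 -1.000e-01  5.910e+01  5.890e+01] [ -0.1 -33.1 -19.8   0.8  -1.1   0.7] 35.525
```

Request:
step_arm --travel '[[0, 0, 0], [0, 0, 0]]' --rot '[[0, 0, -0.06], [0, 0, 0]]'

```text
clock: 35.78
position: [0.4974, 0.0477, 0.0625]
tool_rot: [[0.532, -0.847, 0.002], [-0.847, -0.532, -0.001], [0.002, -0.001, -1.0]]
contact_force: [-3.2, -2.0, 5.8]
opening: 0.0158
```

Request:
step_arm --travel '[[0, 0, 0], [0, 0, 0], [0, 0, -1.0], [0, 0, -4.0], [0, 0, -3.0]]' --rot '[[0, 0, 0], [0, 0, 0], [0, 0, 0], [0, 0, 0], [0, 0, 0]]' --jaw 4.0

```text
clock: 36.4
position: [0.498, 0.0481, 0.1441]
tool_rot: [[0.531, -0.847, 0.004], [-0.847, -0.531, -0.0], [0.002, -0.003, -1.0]]
contact_force: [-0.0, 0.6, 0.2]
opening: 0.0401
```

Run:
```python
from plan import *
from fit import circ
p,d=shot('side')
cv2.imwrite('pics/c1.png',cv2.resize(p[150:320,150:320,::-1],None,fx=4,fy=4,interpolation=cv2.INTER_CUBIC))
for c0 in ((.528,.4075),): print(circ('side',p,c0,.037,.058,w=.007))
plan([(.528,.4073,.10,-102.4,5.5)],start=(np.array([.4972,.0477,.142]),Rdown(-57.8)))
```

```text
(array([0.52833234, 0.40728594]), np.float64(0.03757636868940576), np.float64(0.0008599629958589802), np.int64(85))
at [0.4972 0.0477 0.142 ] psi -57.8 tilt [0. 0.] t 36.45 F [2.  0.5 2.1] open 0.0398 j6 55.5
"travel": [[-4.11, -3.11, 0.6], [-4.43, -2.63, 0.6], [-4.7, -2.13, 0.6], [-4.9, -1.59, 0.6], [-5.05, -1.04, 0.6]] "rot": [[0.0, 0.0, 0.111], [0.0, 0.0, 0.111], [0.0, 0.0, 0.111], [0.0, 0.0, 0.111], [0.0, 0.0, 0.111]]
"travel": [[-5.13, -0.47, 0.6], [-5.15, 0.1, 0.6]] "rot": [[0.0, 0.0, 0.111], [0.0, 0.0, 0.111]]
```

View pics/c1.png

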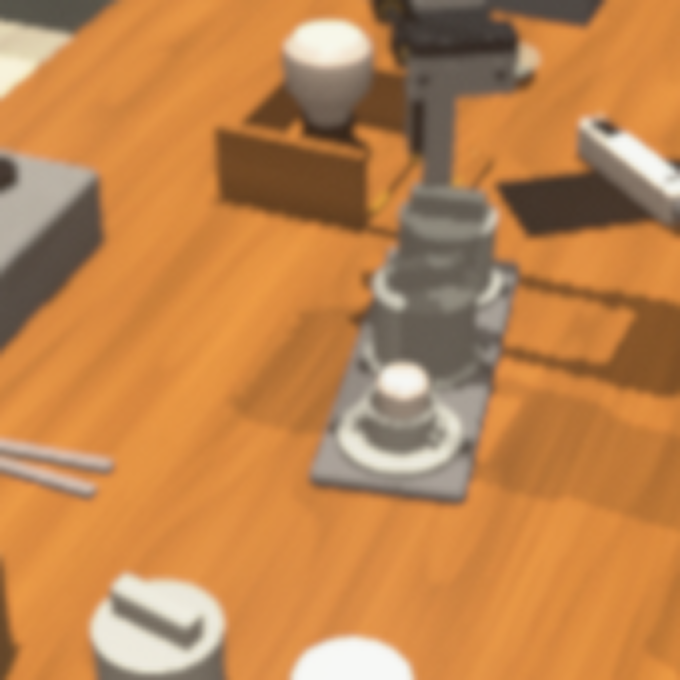

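Request:
step_arm --travel '[[-4.11, -3.11, 0.6], [-4.43, -2.63, 0.6], [-4.7, -2.13, 0.6], [-4.9, -1.59, 0.6], [-5.05, -1.04, 0.6]]' --rot '[[0, 0, 0.111], [0, 0, 0.111], [0, 0, 0.111], [0, 0, 0.111], [0, 0, 0.111]]'

```text
clock: 37.08
position: [0.5201, 0.3066, 0.1121]
tool_rot: [[0.001, -1.0, 0.003], [-1.0, -0.001, -0.0], [0.0, -0.003, -1.0]]
contact_force: [1.0, 0.2, -0.6]
opening: 0.0402
```

Request:
step_arm --travel '[[-5.13, -0.47, 0.6], [-5.15, 0.1, 0.6], [0, 0, 0], [0, 0, 0]]' --rot '[[0, 0, 0.111], [0, 0, 0.111], [0, 0, 0], [0, 0, 0]]'

```text
clock: 37.58
position: [0.5285, 0.4068, 0.0998]
tool_rot: [[-0.214, -0.977, 0.001], [-0.977, 0.214, -0.002], [0.001, -0.002, -1.0]]
contact_force: [0.5, -1.1, -0.8]
opening: 0.0398
```

Run:
```python
from plan import *
p,d=shot('side')
cv2.imwrite('pics/c2.png',cv2.resize(p[190:350,130:300,::-1],None,fx=4,fy=4,interpolation=cv2.INTER_CUBIC))
plan([(.5283,.4073,.044,-102.4,2.0)])
```

```text
at [0.5287 0.4063 0.1001] psi -102.4 tilt [ 0.0017 -0.0014] t 37.62 F [ 0.4 -0.4 -0.2] open 0.0402 j6 134.1
"travel": [[-0.03, 0.02, 1.87], [-0.03, 0.02, 1.87], [-0.03, 0.02, 1.87]] "rot": [[-0.001, 0.0, 0.0], [-0.001, 0.0, 0.0], [-0.001, 0.0, 0.0]]
```

View pics/c2.png

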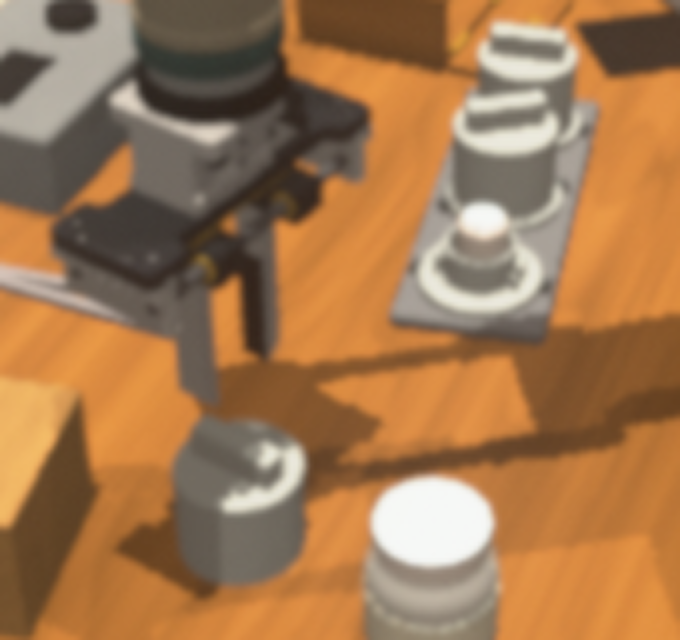

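Request:
step_arm --travel '[[-0.03, 0, 2.0], [-0.03, 0, 2.0], [0, 0, 1.0], [0, 0, 0.55], [0, 0, 0]]' --rot '[[0, 0, 0], [0, 0, 0], [0, 0, 0], [0, 0, 0], [0, 0, 0]]'

```text
clock: 38.25
position: [0.5292, 0.4076, 0.0448]
tool_rot: [[-0.216, -0.976, 0.002], [-0.976, 0.216, -0.001], [0.0, -0.002, -1.0]]
contact_force: [-0.3, 0.2, 0.2]
opening: 0.0398
```

Request:
step_arm --travel '[[0, 0, 0], [0, 0, 0], [0, 0, 0], [0, 0, 0]]' --rot '[[0, 0, 0], [0, 0, 0], [0, 0, 0], [0, 0, 0]]' --jaw 0.8

```text
clock: 38.75
position: [0.5291, 0.4078, 0.0449]
tool_rot: [[-0.215, -0.977, 0.002], [-0.977, 0.215, -0.001], [0.0, -0.002, -1.0]]
contact_force: [-0.4, -1.0, 1.8]
opening: 0.0158
```

```bash
python3 st.py
```

```text
[0.5291 0.4078 0.0449] psi -102.44 [-0.4 -1.   1.8] M [-0.144  0.041  0.025] 0.0158 [ 3.170e+01  2.890e+01  8.530e+01 -1.000e-01  6.570e+01  1.342e+02] [  0.4 -50.1 -21.3   0.2  -0.3   0. ] 38.75
```

Request:
step_arm --travel '[[0, 0, -1.0], [0, 0, -3.0], [0, 0, -3.0], [0, 0, -2.5], [0, 0, 0]]' --rot '[[0, 0, 0], [0, 0, 0], [0, 0, 0], [0, 0, 0], [0, 0, 0]]'

```text
clock: 39.38
position: [0.5303, 0.4091, 0.1423]
tool_rot: [[-0.215, -0.977, 0.007], [-0.977, 0.215, 0.002], [-0.004, -0.006, -1.0]]
contact_force: [-1.0, 0.4, -0.5]
opening: 0.0156
```

Run:
```python
from plan import *
plan([(.4805,.1433,.138,-16,5.2)])
```

```text
at [0.5303 0.4091 0.1423] psi -102.4 tilt [0.0066 0.0025] t 39.38 F [-1.   0.4 -0.5] open 0.0156 j6 134.2
"travel": [[3.0, -0.1, 0.04], [2.98, 0.41, 0.04], [2.87, 0.9, 0.04], [2.68, 1.36, 0.04], [2.41, 1.79, 0.04]] "rot": [[-0.001, 0.0, -0.168], [-0.001, 0.0, -0.168], [-0.001, 0.0, -0.168], [-0.001, 0.0, -0.168], [-0.001, 0.0, -0.168]]
"travel": [[2.08, 2.17, 0.04], [1.69, 2.48, 0.04], [1.25, 2.73, 0.04], [0.78, 2.9, 0.05]] "rot": [[-0.001, 0.0, -0.168], [-0.001, 0.0, -0.168], [-0.001, 0.0, -0.168], [-0.001, 0.0, -0.168]]
```

Request:
step_arm --travel '[[3.0, -0.1, 0], [2.98, 0.41, 0], [2.87, 0.9, 0], [2.68, 1.36, 0], [2.41, 1.79, 0]]' --rot '[[0, 0, -0.168], [0, 0, -0.168], [0, 0, -0.168], [0, 0, -0.168], [0, 0, -0.168]]'

```text
clock: 40.0
position: [0.5001, 0.2591, 0.1382]
tool_rot: [[0.588, -0.809, -0.0], [-0.809, -0.588, -0.001], [0.001, 0.001, -1.0]]
contact_force: [-0.1, 0.1, -1.0]
opening: 0.0157
```

Request:
step_arm --travel '[[2.08, 2.17, 0], [1.69, 2.48, 0], [1.25, 2.73, 0], [0.78, 2.9, 0], [0, 0, 0]]' --rot '[[0, 0, -0.168], [0, 0, -0.168], [0, 0, -0.168], [0, 0, -0.168], [0, 0, 0]]'

```text
clock: 40.62
position: [0.4782, 0.1407, 0.1386]
tool_rot: [[0.961, -0.276, -0.0], [-0.276, -0.961, -0.001], [-0.0, 0.001, -1.0]]
contact_force: [0.6, 0.9, -1.3]
opening: 0.0153
```

Run:
```python
from plan import *
plan([(.4805,.1433,.10,-16,1.5)])
p,d=shot('side')
cv2.imwrite('pics/c3.png',cv2.resize(p[170:300,190:320,::-1].astype(np.uint8),None,fx=5,fy=5,interpolation=cv2.INTER_CUBIC))
```

```text
at [0.4782 0.1407 0.1386] psi -16.0 tilt [-0.0005 -0.0012] t 40.62 F [ 0.6  0.9 -1.3] open 0.0153 j6 24.5
"travel": [[0.05, -0.11, 1.29], [0.05, -0.11, 1.29], [0.05, -0.11, 1.29]] "rot": [[0.0, 0.0, 0.0], [0.0, 0.0, 0.0], [0.0, 0.0, 0.0]]
```

View pics/c3.png

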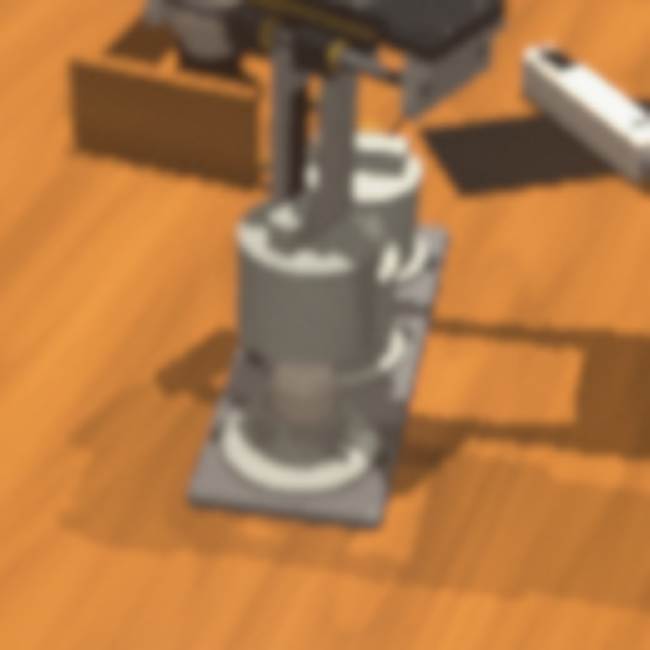

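Request:
step_arm --travel '[[0.05, -0.13, 1.5], [0.05, -0.13, 1.5], [0, 0, 0.8], [0, 0, 0]]' --rot '[[0, 0, 0], [0, 0, 0], [0, 0, 0], [0, 0, 0]]'

```text
clock: 41.18
position: [0.4805, 0.1446, 0.1005]
tool_rot: [[0.962, -0.272, -0.0], [-0.272, -0.962, -0.001], [-0.0, 0.001, -1.0]]
contact_force: [-0.4, -0.2, -1.5]
opening: 0.0161
```

```bash
python3 st.py; sleep 0; python3 st.py;python3 - <<'E'
from plan import *
p,d=shot('side')
cv2.imwrite('pics/c4.png',cv2.resize(p[200:300,200:300,::-1].astype(np.uint8),None,fx=6,fy=6,interpolation=cv2.INTER_CUBIC))
E
```

```text
[0.4805 0.1446 0.1005] psi -15.79 [-0.4 -0.2 -1.5] M [-0.005 -0.07  -0.027] 0.0161 [ 8.800e+00  1.310e+01  1.022e+02 -1.000e-01  6.470e+01  2.460e+01] [  0.  -35.1 -21.3   0.1  -0.1   0. ] 41.175
[0.4805 0.1446 0.1005] psi -15.79 [-0.4 -0.2 -1.5] M [-0.005 -0.07  -0.027] 0.0161 [ 8.800e+00  1.310e+01  1.022e+02 -1.000e-01  6.470e+01  2.460e+01] [  0.  -35.1 -21.3   0.1  -0.1   0. ] 41.175
```

View pics/c4.png

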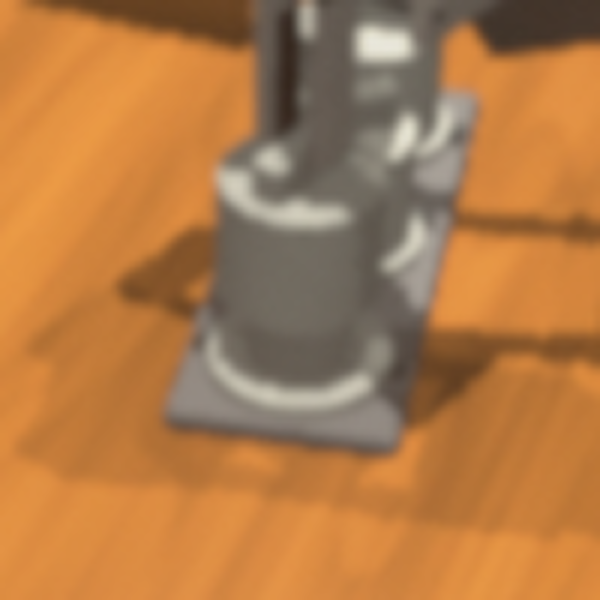

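Centred; lower.

Request:
step_arm --travel '[[0, 0.05, 1.0], [0, 0, 1.0], [0, 0, 0.8], [0, 0, 0.4], [0, 0, 0]]' --rot '[[0, 0, 0], [0, 0, 0], [0, 0, 0], [0, 0, 0], [0, 0, 0]]'

```text
clock: 41.85
position: [0.481, 0.1438, 0.0693]
tool_rot: [[0.962, -0.273, 0.001], [-0.273, -0.962, -0.001], [0.001, 0.0, -1.0]]
contact_force: [0.0, 0.2, -0.9]
opening: 0.0155
```

Request:
step_arm --travel '[[0, 0, 0.3], [0, 0, 0.2], [0, 0, 0.1], [0, 0, 0]]' --rot '[[0, 0, 0], [0, 0, 0], [0, 0, 0], [0, 0, 0]]'

```text
clock: 42.35
position: [0.4812, 0.1438, 0.0636]
tool_rot: [[0.962, -0.272, 0.002], [-0.272, -0.962, -0.001], [0.002, 0.0, -1.0]]
contact_force: [0.9, 0.2, -1.5]
opening: 0.0157
```

Request:
step_arm --travel '[[0, 0, 0.12], [0, 0, 0], [0, 0, 0], [0, 0, 0], [0, 0, 0]]' --rot '[[0, 0, 0], [0, 0, 0.17], [0, 0, 0.17], [0, 0, 0.17], [0, 0, 0.17]]'

```text
clock: 42.98
position: [0.4801, 0.1438, 0.0627]
tool_rot: [[0.572, -0.82, 0.0], [-0.82, -0.572, -0.001], [0.001, 0.0, -1.0]]
contact_force: [-1.2, -0.3, 2.4]
opening: 0.0156
```

Request:
step_arm --travel '[[0, 0, 0], [0, 0, 0], [0, 0, 0], [0, 0, 0]]' --rot '[[0, 0, 0.17], [0, 0, 0.14], [0, 0, 0.08], [0, 0, 0]]'

```text
clock: 43.48
position: [0.4808, 0.144, 0.0628]
tool_rot: [[0.224, -0.975, 0.001], [-0.975, -0.224, -0.0], [0.001, -0.001, -1.0]]
contact_force: [-0.9, 0.6, 2.2]
opening: 0.0157
```

```bash
python3 st.py
```

```text
[0.4808 0.144  0.0628] psi -77.07 [-0.9  0.6  2.2] M [0.205 0.436 0.003] 0.0157 [  8.8  15.2 105.5  -0.   59.3  85.8] [ -0.4 -34.9 -20.1  -0.2  -0.7   0.2] 43.475
```

Request:
step_arm --travel '[[0, 0, 0], [0, 0, 0], [0, 0, 0]]' --rot '[[0, 0, 0.06], [0, 0, 0.05], [0, 0, 0]]'

```text
clock: 43.85
position: [0.4808, 0.1437, 0.0628]
tool_rot: [[0.117, -0.993, 0.001], [-0.993, -0.117, -0.001], [0.001, -0.001, -1.0]]
contact_force: [-2.3, -0.3, 4.3]
opening: 0.0154
```

```bash
python3 st.py
```

```text
[0.4808 0.1437 0.0628] psi -83.31 [-2.3 -0.3  4.3] M [0.077 0.624 0.133] 0.0154 [ 8.700e+00  1.520e+01  1.054e+02 -1.000e-01  5.930e+01  9.210e+01] [ -0.2 -34.  -20.1  -0.   -1.1   0.2] 43.85
```

Request:
step_arm --travel '[[0, 0, 0], [0, 0, 0], [0, 0, 0]]' --rot '[[0, 0, 0.035], [0, 0, 0.035], [0, 0, 0]]'

```text
clock: 44.22
position: [0.4809, 0.1431, 0.0627]
tool_rot: [[0.046, -0.999, 0.002], [-0.999, -0.046, -0.002], [0.002, -0.001, -1.0]]
contact_force: [-2.0, -1.9, 5.3]
opening: 0.0162
```

```bash
python3 st.py
```

```text
[0.4809 0.1431 0.0627] psi -87.37 [-2.  -1.9  5.3] M [-0.241  0.558  0.537] 0.0162 [  8.7  15.2 105.5  -0.2  59.3  96.2] [ -0.1 -33.3 -20.2   0.7  -1.3   0.6] 44.225
```

Stop met (moment 0.54, jaw spreading). Ease off, release, rise and look at all three.

Request:
step_arm --travel '[[0, 0, 0], [0, 0, 0]]' --rot '[[0, 0, -0.055], [0, 0, 0]]'

```text
clock: 44.48
position: [0.4812, 0.1433, 0.0628]
tool_rot: [[0.1, -0.995, 0.002], [-0.995, -0.1, -0.002], [0.002, -0.002, -1.0]]
contact_force: [-1.7, -0.8, 5.1]
opening: 0.0156
```

Request:
step_arm --travel '[[0, 0, 0], [0, 0, 0], [0, 0, -1.0], [0, 0, -4.0], [0, 0, -3.0]]' --rot '[[0, 0, 0], [0, 0, 0], [0, 0, 0], [0, 0, 0], [0, 0, 0]]' --jaw 4.0

```text
clock: 45.1
position: [0.4818, 0.1441, 0.1443]
tool_rot: [[0.099, -0.995, 0.004], [-0.995, -0.099, -0.0], [0.001, -0.004, -1.0]]
contact_force: [0.6, 0.3, 0.2]
opening: 0.04
```

Request:
step_arm --travel '[[5, 3, 0], [5, 3, 0], [5, 3, 0], [5, 2, 0], [5, 0, 0]]' --rot '[[0, 0, 0], [0, 0, 0], [0, 0, 0], [0, 0, 0], [0, 0, 0]]'

```text
clock: 45.72
position: [0.3955, -0.1171, 0.1434]
tool_rot: [[0.099, -0.995, 0.004], [-0.995, -0.099, -0.001], [0.001, -0.003, -1.0]]
contact_force: [0.2, 0.3, 0.3]
opening: 0.0404
```

```bash
python3 st.py
python3 - <<'E'
from plan import *
from fit import circ
p,d=shot('side');t,dt=shot('top')
cv2.imwrite('pics/c5.png',np.hstack([cv2.resize(p[170:270,210:310,::-1],None,fx=4,fy=4,interpolation=cv2.INTER_CUBIC),cv2.resize(t[175:275,180:280,::-1],None,fx=4,fy=4,interpolation=cv2.INTER_CUBIC)]))
for c0 in ((.4805,.1435),(.497,.048),(.5145,-.0485)):print(circ('side',p,c0,.037,.076,w=.007),circ('top',t,c0,.037,.076,w=.007))
E
```

```text
[ 0.3955 -0.1171  0.1434] psi -84.32 [0.2 0.3 0.3] M [ 0.023 -0.01  -0.001] 0.0404 [-26.2   3.  107.9   0.   68.8  58.1] [  3.7 -28.2 -20.3  -0.2   0.3   0.7] 45.725
(array([0.48065805, 0.14305245]), np.float64(0.038045412963754285), np.float64(0.0012000156087447697), np.int64(86)) (array([0.48034905, 0.14497942]), np.float64(0.03775922040708196), np.float64(0.0013351544736524565), np.int64(85))
(array([0.49684451, 0.04835181]), np.float64(0.03829499686651796), np.float64(0.0012996590618733089), np.int64(86)) (array([0.498014  , 0.04924264]), np.float64(0.03695994142692724), np.float64(0.0014918269407205448), np.int64(88))
(array([ 0.51475821, -0.05001969]), np.float64(0.03935595028596695), np.float64(0.0013582783595123946), np.int64(87)) (array([ 0.51496519, -0.04793603]), np.float64(0.03688696036985697), np.float64(0.0011311529956542059), np.int64(90))
```

View pics/c5.png

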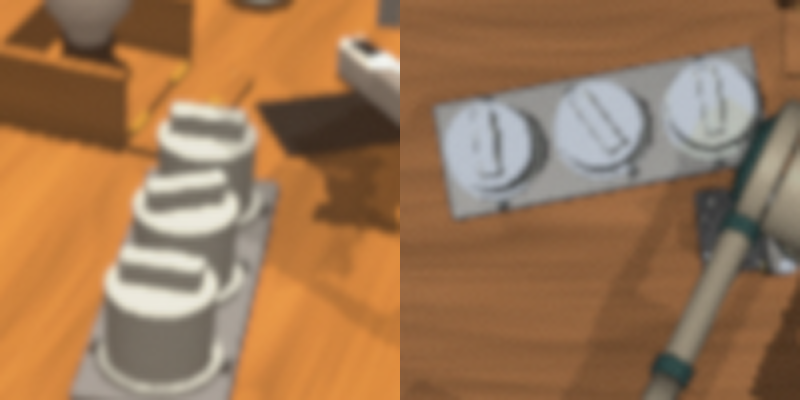

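Run:
```python
from plan import *
Q=[];D=[]
for i in range(4):
    t,dt=shot('top');Q.append(t.astype(float));D.append(np.where(dt>0,dt,np.nan))
t=np.mean(Q,0);dt=np.nanmedian(D,0);np.save('t2.npy',t)
cv2.imwrite('pics/d1.png',cv2.resize(t[195:260,280:350,::-1].astype(np.uint8),None,fx=9,fy=9,interpolation=cv2.INTER_CUBIC))
S=np.load('side_p.npy')
cv2.imwrite('pics/d2.png',cv2.resize(S[160:220,260:350,::-1].astype(np.uint8),None,fx=8,fy=8,interpolation=cv2.INTER_CUBIC))
```

```text
(no output)
```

View pics/d1.png

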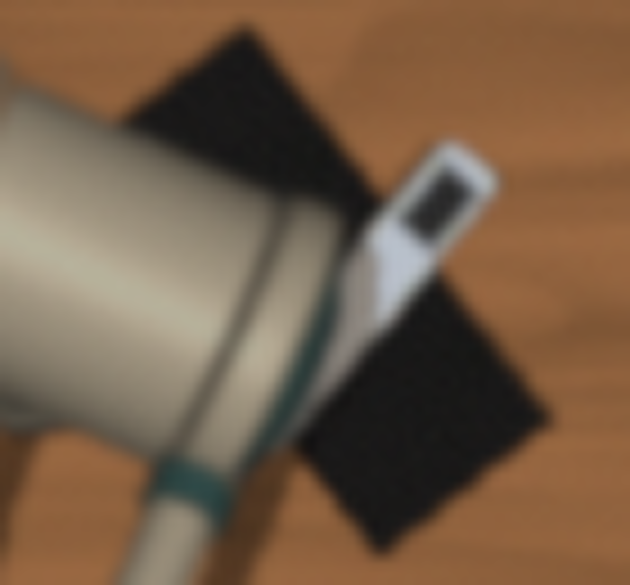

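View pics/d2.png

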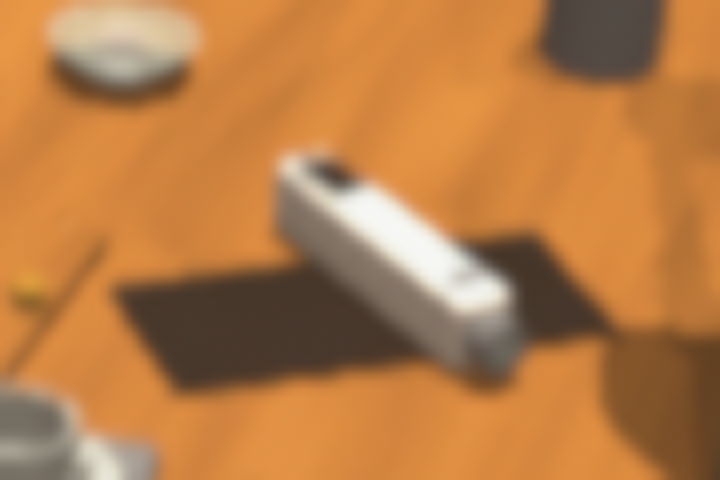

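```bash
cat > therm.py <<'E'
from plan import *
from scipy.optimize import minimize
SS=8
def hullmask(cam,pts,win):
    u0,v0,u1,v1=win;m=np.zeros(((v1-v0)*SS,(u1-u0)*SS),np.uint8)
    for P in pts:
        uv=(proj(cam,P)-[u0,v0]+.5)*SS-.5
        h=cv2.convexHull(np.round(uv*16).astype(np.int32).reshape(-1,1,2))
        cv2.fillConvexPoly(m,h,1,shift=4)
    return cv2.resize(m.astype(np.float32),(u1-u0,v1-v0),interpolation=cv2.INTER_AREA)
def box(c,R,lo,hi):
    g=np.array([[a,b,d] for a in(lo[0],hi[0]) for b in(lo[1],hi[1]) for d in(lo[2],hi[2])])
    return g@np.asarray(R).T+c
def therm_boxes(c,R): return [box(c,R,(-.07,-.014,-.017),(.07,.014,.017)),box(c,R,(.07,-.012,-.012),(.085,.012,.012))]
def Rz(a): c,s=np.cos(a),np.sin(a);return np.array([[c,-s,0],[s,c,0],[0,0,1]])
E
cat > t2.py <<'E'
from therm import *
I={'top':np.load('top_p.npy'),'side':np.load('side_p.npy')}
W={'top':(280,195,350,260),'side':(270,165,345,215)}
obs={};dark={}
for c in I:
    u0,v0,u1,v1=W[c];x=I[c][v0:v1,u0:u1];sat=x.max(-1)-x.min(-1);br=x.mean(-1)
    m=((sat<55)&(br>75)).astype(np.uint8)
    n,l,st,_=cv2.connectedComponentsWithStats(m);k=1+st[1:,4].argmax();m=(l==k).astype(np.uint8)
    cn,_=cv2.findContours(m,cv2.RETR_EXTERNAL,cv2.CHAIN_APPROX_NONE);f=np.zeros_like(m);cv2.drawContours(f,cn,-1,1,-1)
    obs[c]=f.astype(float);dark[c]=((br<70)&(sat<60)).astype(float)
    print(c,f.sum())
    cv2.imwrite('pics/m_%s.png'%c,cv2.resize(np.hstack([f*255,(dark[c]*255).astype(np.uint8)]),None,fx=5,fy=5,interpolation=cv2.INTER_NEAREST))
def f(q,cams):
    e=0
    for c in cams:
        m=hullmask(c,therm_boxes(np.array([q[0],q[1],.020]),Rz(q[2])),W[c])
        m=cv2.GaussianBlur(m,(0,0),.6);o=cv2.GaussianBlur(obs[c],(0,0),.6)
        e+=np.abs(m-o).sum()/o.sum()
    return e
for cams in (['top'],['side'],['top','side']):
    best=None
    for a in(132,140):
        r=minimize(f,[.418,-.262,np.deg2rad(a)],args=(cams,),method='Nelder-Mead',options=dict(initial_simplex=[[.418,-.262,np.deg2rad(a)],[.426,-.262,np.deg2rad(a)],[.418,-.254,np.deg2rad(a)],[.418,-.262,np.deg2rad(a+6)]],xatol=1e-4,maxiter=90))
        if best is None or r.fun<best.fun: best=r
    print(cams,best.x[:2],np.degrees(best.x[2]),best.fun)
qb=best.x
def fm(q,cams):
    e=0
    for c in cams:
        m=hullmask(c,[box(np.array([q[0],q[1],0.]),Rz(q[2]),(-.1,-.045,0),(.1,.045,.003))],W[c])
        o=dark[c]*(1-obs[c]);valid=1-cv2.dilate(obs[c],np.ones((3,3)))
        e+=(np.abs(m-o)*valid).sum()/o.sum()
    return e
for cams in (['top'],['side'],['top','side']):
    r=minimize(fm,[.42,-.25,np.deg2rad(-142)],args=(cams,),method='Nelder-Mead',options=dict(initial_simplex=[[.42,-.25,np.deg2rad(-140)],[.43,-.25,np.deg2rad(-140)],[.42,-.24,np.deg2rad(-140)],[.42,-.25,np.deg2rad(-130)]],xatol=1e-4,maxiter=90))
    print('mat',cams,r.x[:2],np.degrees(r.x[2]),r.fun)
E
python3 t2.py
```

```text
top 413
side 433
['top'] [ 0.42003638 -0.26521584] 138.78255970376742 0.07887198222082031
['side'] [ 0.41693709 -0.26344286] 137.48879660086968 0.15228925426042364
['top', 'side'] [ 0.41991321 -0.26506581] 138.7722577012145 0.23672869642584007
mat ['top'] [ 0.42508522 -0.24904325] -143.77229313415685 0.07243616144975289
mat ['side'] [ 0.42656648 -0.25642376] -143.4301121081001 0.29905606407322655
mat ['top', 'side'] [ 0.42528344 -0.24926534] -143.64055999629178 0.39899070342570847
```

Run:
```python
from therm import *
print(onz('top',(280+313/9-.45,195+290/9-.45),.003))
for c,fn,win in(('top','e1',(280,195,350,260)),('side','e2',(265,165,345,215))):
    I=np.load(c+'_p.npy');u0,v0,u1,v1=win;s=9
    b=cv2.resize(I[v0:v1,u0:u1,::-1].clip(0,255).astype(np.uint8),None,fx=s,fy=s,interpolation=cv2.INTER_CUBIC)
    def dr(P,col):
        uv=(proj(c,P)-[u0,v0]+.5)*s;h=cv2.convexHull(uv.astype(np.int32).reshape(-1,1,2));cv2.polylines(b,[h],True,col,1)
    for B in therm_boxes(np.array([.4193,-.2645,.020]),Rz(np.deg2rad(138.4))): dr(B,(0,0,255))
    dr(box(np.array([.4251,-.249,0]),Rz(np.deg2rad(-143.7)),(-.1,-.045,.003),(.1,.045,.003)),(0,255,0))
    cv2.imwrite('pics/%s.png'%fn,b)
```

```text
[ 0.42451344 -0.24940953  0.003     ]
```

View pics/e1.png

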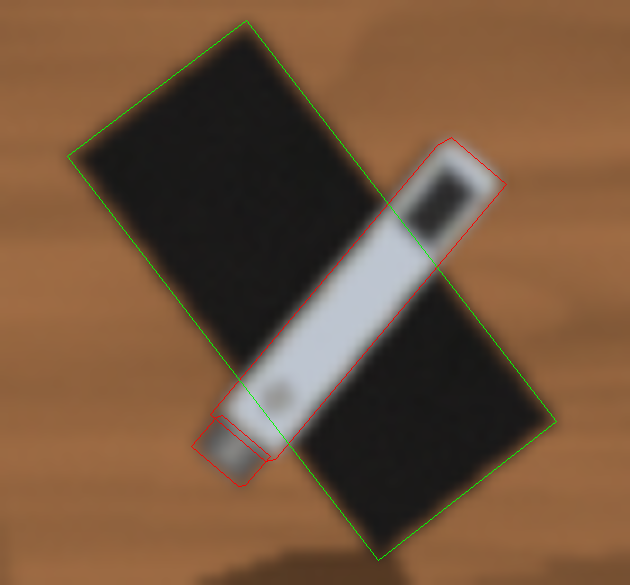

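View pics/e2.png

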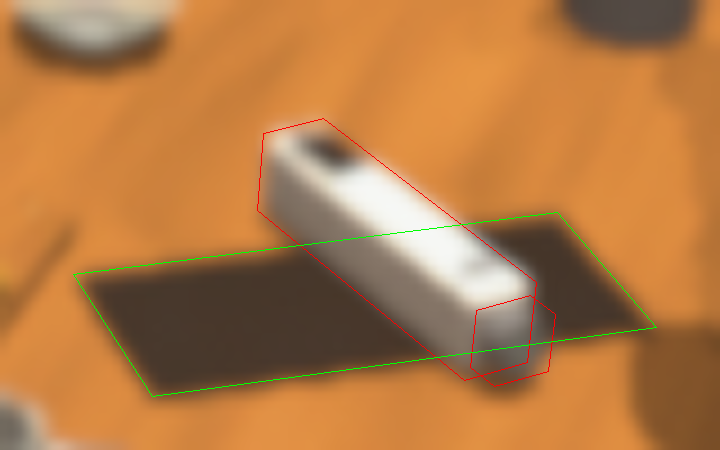

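Run:
```python
from plan import *
plan([(.4195,-.265,.06,48.5,5.2)])
```

```text
at [ 0.3964 -0.1149  0.1426] psi -84.3 tilt [0.0019 0.0001] t 46.02 F [0.4 0.  0.4] open 0.0398 j6 58.3
"travel": [[1.17, -0.06, 0.64], [1.16, 0.15, 0.64], [1.11, 0.35, 0.64], [1.03, 0.54, 0.64], [0.92, 0.72, 0.63]] "rot": [[0.0, 0.0, -0.178], [0.0, 0.0, -0.178], [0.0, 0.0, -0.178], [0.0, 0.0, -0.178], [0.0, 0.0, -0.178]]
"travel": [[0.78, 0.87, 0.63], [0.61, 0.99, 0.63], [0.43, 1.09, 0.63], [0.23, 1.15, 0.63], [0.02, 1.17, 0.63]] "rot": [[0.0, 0.0, -0.178], [0.0, 0.0, -0.178], [0.0, 0.0, -0.178], [0.0, 0.0, -0.178], [0.0, 0.0, -0.178]]
"travel": [[-0.19, 1.15, 0.63], [-0.39, 1.1, 0.63], [-0.58, 1.02, 0.64]] "rot": [[0.0, 0.0, -0.178], [0.0, 0.0, -0.178], [0.0, 0.0, -0.178]]
```

Request:
step_arm --travel '[[1.17, -0.06, 0.64], [1.16, 0.15, 0.64], [1.11, 0.35, 0.64], [1.03, 0.54, 0.64], [0.92, 0.72, 0.63]]' --rot '[[0, 0, -0.178], [0, 0, -0.178], [0, 0, -0.178], [0, 0, -0.178], [0, 0, -0.178]]' --jaw 5.0

```text
clock: 46.65
position: [0.4056, -0.1721, 0.1105]
tool_rot: [[0.841, -0.542, 0.002], [-0.542, -0.841, -0.0], [0.002, -0.001, -1.0]]
contact_force: [-0.5, -0.1, 0.2]
opening: 0.05
```

Request:
step_arm --travel '[[0.78, 0.87, 0.63], [0.61, 0.99, 0.63], [0.43, 1.09, 0.63], [0.23, 1.15, 0.63], [0.02, 1.17, 0.63]]' --rot '[[0, 0, -0.178], [0, 0, -0.178], [0, 0, -0.178], [0, 0, -0.178], [0, 0, -0.178]]'

```text
clock: 47.28
position: [0.4147, -0.2299, 0.0791]
tool_rot: [[0.95, 0.312, 0.002], [0.312, -0.95, -0.0], [0.002, 0.001, -1.0]]
contact_force: [0.5, 1.0, 0.7]
opening: 0.0498
```

Request:
step_arm --travel '[[-0.19, 1.15, 0.63], [-0.39, 1.1, 0.63], [-0.58, 1.02, 0.64], [0, 0, 0], [0, 0, 0]]' --rot '[[0, 0, -0.178], [0, 0, -0.178], [0, 0, -0.178], [0, 0, 0], [0, 0, 0]]'

```text
clock: 47.9
position: [0.4194, -0.2648, 0.0604]
tool_rot: [[0.666, 0.746, 0.002], [0.746, -0.666, -0.0], [0.001, 0.001, -1.0]]
contact_force: [-0.9, 0.1, 0.0]
opening: 0.0501
```

Run:
```python
from plan import *
p,d=shot('side')
cv2.imwrite('pics/d3.png',cv2.resize(p[120:230,240:360,::-1],None,fx=5,fy=5,interpolation=cv2.INTER_CUBIC))
plan([(.4195,-.265,-.005,48.5,2)])
```

```text
at [ 0.4194 -0.2649  0.0604] psi 48.3 tilt [ 0.002  -0.0002] t 47.95 F [0.2 0.8 0.6] open 0.05 j6 -88.7
"travel": [[0.0, 0.0, 1.64], [0.0, 0.0, 1.64], [0.0, 0.0, 1.64], [0.0, 0.0, 1.64]] "rot": [[0.0, 0.0, -0.001], [0.0, 0.0, -0.001], [0.0, 0.0, -0.001], [0.0, 0.0, -0.001]]
```

View pics/d3.png

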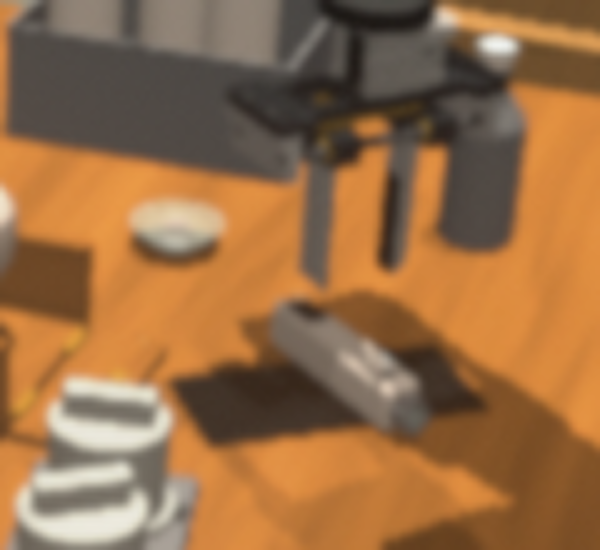

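Request:
step_arm --travel '[[0, 0, 2.0], [0, 0, 2.0], [0, 0, 1.5], [0, 0, 0.5], [0, 0, 0]]' --rot '[[0, 0, -0.003], [0, 0, 0], [0, 0, 0], [0, 0, 0], [0, 0, 0]]'

```text
clock: 48.58
position: [0.4195, -0.2659, 0.0004]
tool_rot: [[0.663, 0.748, 0.002], [0.748, -0.663, -0.001], [0.001, 0.002, -1.0]]
contact_force: [-0.4, -0.5, 1.0]
opening: 0.05
```

Run:
```python
from plan import *
p,d=shot('side')
cv2.imwrite('pics/d4.png',cv2.resize(p[140:230,270:360,::-1],None,fx=6,fy=6,interpolation=cv2.INTER_CUBIC))
plan([(.4195,-.265,-.005,48.5,2)])
```

```text
at [ 0.4197 -0.2661  0.0007] psi 48.5 tilt [ 0.0025 -0.001 ] t 48.62 F [ 0.5 -0.4 -0.8] open 0.0495 j6 -89.0
"travel": [[0.07, -0.09, 0.57]] "rot": [[0.003, -0.001, -0.001]]
```

View pics/d4.png

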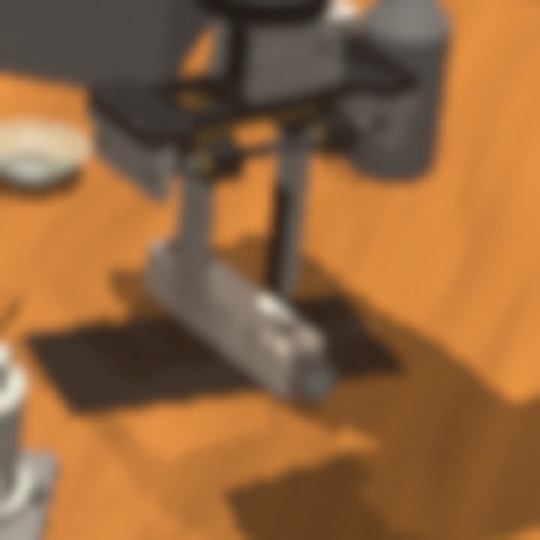

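Request:
step_arm --travel '[[0, -0.05, 0.5], [0, 0, 0]]' --rot '[[0, 0, 0], [0, 0, 0]]'

```text
clock: 48.88
position: [0.4188, -0.2657, -0.0048]
tool_rot: [[0.663, 0.749, 0.002], [0.749, -0.663, -0.001], [0.001, 0.002, -1.0]]
contact_force: [0.7, 0.6, -0.3]
opening: 0.0502
```

Request:
step_arm --travel '[[0, 0, 0], [0, 0, 0], [0, 0, 0], [0, 0, 0]]' --rot '[[0, 0, 0], [0, 0, 0], [0, 0, 0], [0, 0, 0]]' --jaw 2.0

```text
clock: 49.38
position: [0.4191, -0.2658, -0.0047]
tool_rot: [[0.663, 0.749, 0.002], [0.749, -0.663, -0.001], [0.001, 0.002, -1.0]]
contact_force: [0.8, 0.0, 0.7]
opening: 0.0276
```

```bash
python3 st.py
```

```text
[ 0.4191 -0.2658 -0.0047] psi 48.46 [0.8 0.  0.7] M [ 0.035 -0.198  0.038] 0.0276 [-4.050e+01  1.950e+01  1.111e+02  1.000e-01  4.930e+01 -8.900e+01] [ -0.2 -36.7 -16.4  -0.1   0.1  -0. ] 49.375
```

Request:
step_arm --travel '[[0, 0, -2.0], [0, 0, -3.0], [0, 0, -3.0], [0, 0, 0]]' --rot '[[0, 0, 0], [0, 0, 0], [0, 0, 0], [0, 0, 0]]'

```text
clock: 49.88
position: [0.4201, -0.2669, 0.0768]
tool_rot: [[0.663, 0.749, 0.006], [0.749, -0.663, -0.004], [0.001, 0.007, -1.0]]
contact_force: [0.2, -0.3, -1.8]
opening: 0.0276
```

```bash
python3 st.py
python3 - <<'E'
from plan import *
from fit import circ
print(onz('top',(295.4,156.1),.1),onz('side',(232.7,166.7),.1))
T=np.load('top_p.npy');S=np.load('side_p.npy')
W=cloud('top',np.load('top_d.npy'));m=(abs(W[...,0]-.68)<.06)&(abs(W[...,1]+.19)<.06)&(W[...,2]>.095)
q=W[m];print(len(q),q.min(0),q.max(0),(q.min(0)+q.max(0))/2,np.median(q,0))
Ws=cloud('side',np.load('side_d.npy'));m=(abs(Ws[...,0]-.68)<.06)&(abs(Ws[...,1]+.19)<.06)&(Ws[...,2]>.085)&(Ws[...,2]<.13)
q=Ws[m]
from scipy.optimize import least_squares
r=least_squares(lambda c:np.hypot(q[:,0]-c[0],q[:,1]-c[1])-c[2],[.68,-.19,.036],loss='soft_l1',f_scale=.003);print('side cyl',r.x,len(q))
for z,rr in((.105,.038),(.11,.038),(.115,.037)): print(z,circ('top',T[...,2],(.678,-.19),rr,z,w=.008))
a=T[130:185,265:330,::-1].clip(0,255).astype(np.uint8);b=S[130:195,195:280,::-1].clip(0,255).astype(np.uint8)
cv2.imwrite('pics/bulb.png',np.hstack([cv2.resize(a,(390,330)),cv2.resize(b,(432,330))])[:, :800])
p,d=shot('side');cv2.imwrite('pics/d5.png',cv2.resize(p[120:230,250:360,::-1],None,fx=5,fy=5,interpolation=cv2.INTER_CUBIC))
E
```

```text
[ 0.4201 -0.2669  0.0768] psi 48.47 [ 0.2 -0.3 -1.8] M [-0.055 -0.102 -0.05 ] 0.0276 [-40.5  13.8 105.1   0.   60.7 -89. ] [  0.1 -36.6 -21.1  -0.    0.2   0. ] 49.875
[ 0.66044444 -0.17972596  0.1       ] [ 0.66561271 -0.19309383  0.1       ]
395 [ 0.6305947  -0.22476865  0.09810909] [ 0.70080752 -0.15310711  0.13563119] [ 0.66570111 -0.18893788  0.11687014] [ 0.66351347 -0.18845821  0.12941054]
side cyl [ 0.66825728 -0.18810414  0.03332162] 308
0.105 (array([ 0.67191892, -0.19160577]), np.float64(0.03680692046470729), np.float64(0.0005694952358570776), np.int64(90))
0.11 (array([ 0.67082992, -0.19110034]), np.float64(0.03667585301809125), np.float64(0.0005550703313767042), np.int64(90))
0.115 (array([ 0.66972791, -0.19065064]), np.float64(0.036608411358096234), np.float64(0.0005627838598863996), np.int64(90))
```

View pics/bulb.png

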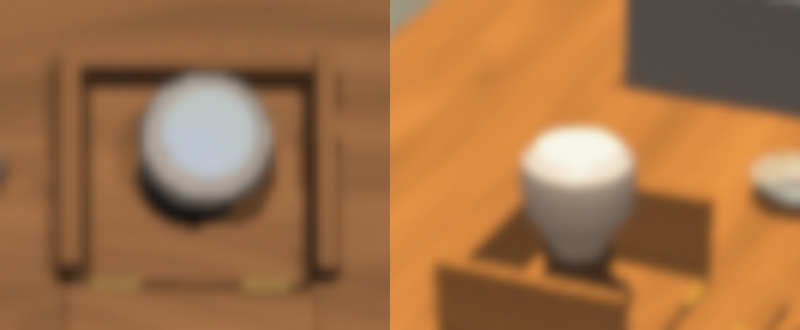

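View pics/d5.png

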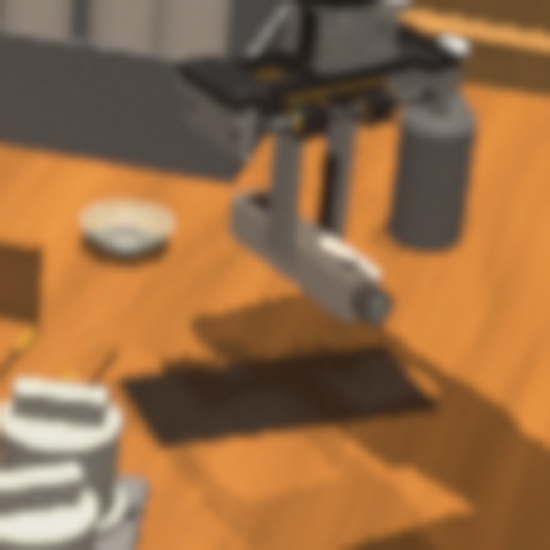

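Run:
```python
from plan import *
plan([(.434,-.190,.0755,-90,5)])
```

```text
at [ 0.419  -0.266   0.0753] psi 48.5 tilt [ 0.0029 -0.0015] t 49.92 F [-0.2  0.7 -2.2] open 0.028 j6 -89.0
"travel": [[0.48, -0.28, 0.0], [0.42, -0.36, 0.0], [0.35, -0.42, 0.0], [0.28, -0.48, 0.0], [0.19, -0.52, 0.0]] "rot": [[0.0, 0.0, 0.173], [0.0, 0.0, 0.173], [0.0, 0.0, 0.173], [0.0, 0.0, 0.173], [0.0, 0.0, 0.173]]
"travel": [[0.1, -0.54, 0.0], [0.0, -0.55, 0.0], [-0.09, -0.55, 0.0], [-0.18, -0.52, 0.0], [-0.27, -0.48, 0.0]] "rot": [[0.0, 0.0, 0.173], [0.0, 0.0, 0.173], [0.0, 0.0, 0.173], [0.0, 0.0, 0.173], [0.0, 0.0, 0.173]]
"travel": [[-0.35, -0.43, 0.0], [-0.42, -0.36, 0.0], [-0.47, -0.28, 0.0], [-0.52, -0.2, 0.0]] "rot": [[0.0, 0.0, 0.173], [0.0, 0.0, 0.173], [0.0, 0.0, 0.173], [0.0, 0.0, 0.173]]
```

Request:
step_arm --travel '[[0.48, -0.28, 0], [0.42, -0.36, 0], [0.35, -0.42, 0], [0.28, -0.48, 0], [0.19, -0.52, 0]]' --rot '[[0, 0, 0.173], [0, 0, 0.173], [0, 0, 0.173], [0, 0, 0.173], [0, 0, 0.173]]'

```text
clock: 50.55
position: [0.4229, -0.2375, 0.0731]
tool_rot: [[1.0, -0.025, -0.001], [-0.025, -1.0, 0.002], [-0.001, -0.002, -1.0]]
contact_force: [-0.2, -0.6, -1.5]
opening: 0.0276
```

Request:
step_arm --travel '[[0.1, -0.54, 0], [0, -0.55, 0], [-0.09, -0.55, 0], [-0.18, -0.52, 0], [-0.27, -0.48, 0]]' --rot '[[0, 0, 0.173], [0, 0, 0.173], [0, 0, 0.173], [0, 0, 0.173], [0, 0, 0.173]]'

```text
clock: 51.18
position: [0.4283, -0.2106, 0.0732]
tool_rot: [[0.63, -0.777, -0.001], [-0.777, -0.63, 0.002], [-0.002, 0.0, -1.0]]
contact_force: [-0.1, 1.1, -1.4]
opening: 0.0275
```

Request:
step_arm --travel '[[-0.35, -0.43, 0], [-0.42, -0.36, 0], [-0.47, -0.28, 0], [-0.52, -0.2, 0], [0, 0, 0]]' --rot '[[0, 0, 0.173], [0, 0, 0.173], [0, 0, 0.173], [0, 0, 0.173], [0, 0, 0]]'

```text
clock: 51.8
position: [0.4328, -0.1889, 0.0735]
tool_rot: [[-0.003, -1.0, -0.001], [-1.0, 0.003, 0.001], [-0.001, 0.001, -1.0]]
contact_force: [-0.4, -0.3, -1.4]
opening: 0.0277
```

```bash
python3 st.py
python3 - <<'E'
from therm import *
Q=[]
for i in range(3): Q.append(shot('side')[0].astype(float))
p=np.mean(Q,0);t,_=shot('top');np.save('hold.npy',p)
s=state();P=s['position'];plan([(.434,-.190,.0755,-90,5)])
u0,v0,u1,v1=215,120,325,220;sc=6
b=cv2.resize(p[v0:v1,u0:u1,::-1].astype(np.uint8),None,fx=sc,fy=sc,interpolation=cv2.INTER_CUBIC)
for B in therm_boxes(P+[0,0,.0247],Rz(np.deg2rad(psi_of(s['tool_rot'])+90))):
    uv=(proj('side',B)-[u0,v0]+.5)*sc;cv2.polylines(b,[cv2.convexHull(uv.astype(np.int32).reshape(-1,1,2))],True,(0,0,255),1)
cv2.imwrite('pics/d6.png',b)
cv2.imwrite('pics/d7.png',cv2.resize(t[130:250,240:360,::-1],None,fx=5,fy=5,interpolation=cv2.INTER_CUBIC))
E
```

```text
[ 0.4328 -0.1889  0.0735] psi -90.15 [-0.4 -0.3 -1.4] M [0.014 0.005 0.043] 0.0277 [-32.1  12.3 107.8   0.   60.   58.1] [  0.2 -33.8 -20.4   0.1  -0.1   0.4] 51.8
at [ 0.4336 -0.1899  0.0746] psi -90.2 tilt [ 0.0009 -0.0001] t 52.0 F [-0.2  0.4 -1. ] open 0.0278 j6 58.1
"travel": [[0.01, -0.04, -0.09]] "rot": [[-0.001, 0.0, -0.004]]
```

View pics/d6.png

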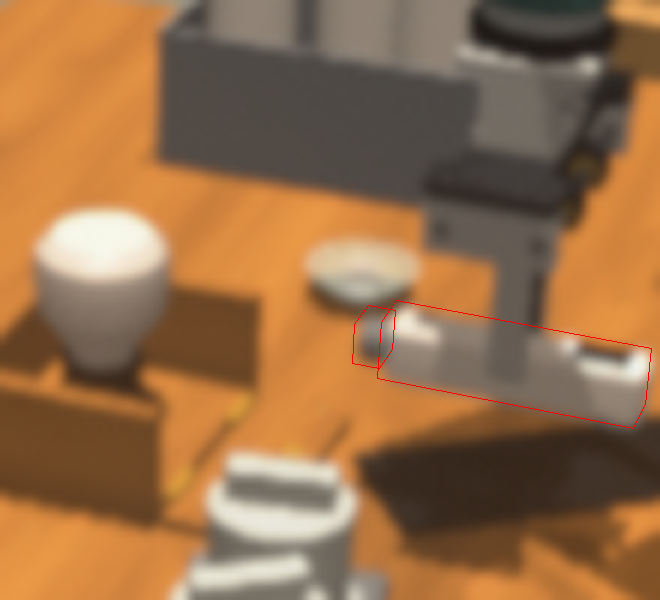

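View pics/d7.png

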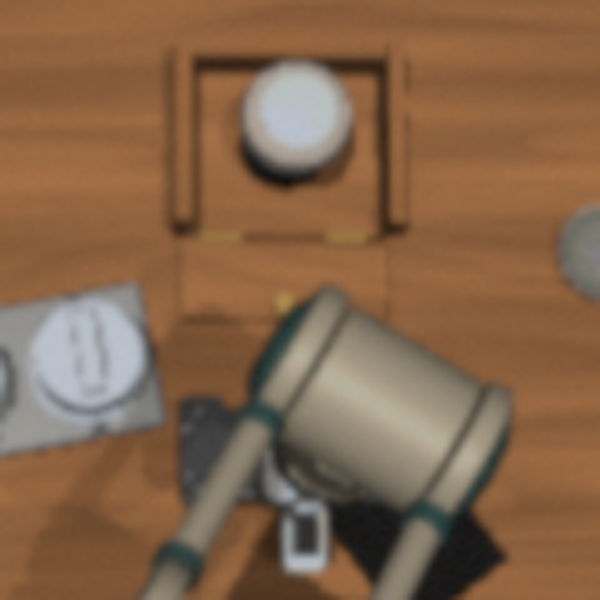

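Request:
step_arm --travel '[[0, 0, -0.08], [0, 0, 0], [0, 0, 0], [0, 0, 0], [0, 0, 0]]' --rot '[[0, 0, 0], [0, 0, 0], [0, 0, 0], [0, 0, 0], [0, 0, 0]]'

```text
clock: 52.62
position: [0.434, -0.1899, 0.076]
tool_rot: [[-0.005, -1.0, 0.002], [-1.0, 0.005, -0.001], [0.001, -0.002, -1.0]]
contact_force: [-0.4, -0.5, -0.9]
opening: 0.028
```

Request:
step_arm --travel '[[0, 0, 0], [0, 0, 0], [0, 0, 0], [0, 0, 0], [0, 0, 0]]' --rot '[[0, 0, 0], [0, 0, 0], [0, 0, 0], [0, 0, 0], [0, 0, 0]]'

```text
clock: 53.25
position: [0.434, -0.1899, 0.076]
tool_rot: [[-0.005, -1.0, 0.002], [-1.0, 0.005, -0.001], [0.001, -0.002, -1.0]]
contact_force: [-0.4, 1.4, -1.1]
opening: 0.0274
```

Request:
step_arm --travel '[[0, 0, 0], [0, 0, 0], [0, 0, 0], [0, 0, 0], [0, 0, 0]]' --rot '[[0, 0, 0], [0, 0, 0], [0, 0, 0], [0, 0, 0], [0, 0, 0]]'

```text
clock: 53.88
position: [0.434, -0.1899, 0.076]
tool_rot: [[-0.005, -1.0, 0.002], [-1.0, 0.005, -0.001], [0.001, -0.002, -1.0]]
contact_force: [1.1, 0.5, -1.2]
opening: 0.0277
```

Request:
step_arm --travel '[[0, 0, 0], [0, 0, 0], [0, 0, 0], [0, 0, 0], [0, 0, 0]]' --rot '[[0, 0, 0], [0, 0, 0], [0, 0, 0], [0, 0, 0], [0, 0, 0]]'

```text
clock: 54.5
position: [0.434, -0.1899, 0.076]
tool_rot: [[-0.005, -1.0, 0.002], [-1.0, 0.005, -0.001], [0.001, -0.002, -1.0]]
contact_force: [-0.7, 0.8, -0.8]
opening: 0.0278
```

Request:
step_arm --travel '[[0, 0, 0], [0, 0, 0], [0, 0, 0], [0, 0, 0], [0, 0, 0]]' --rot '[[0, 0, 0], [0, 0, 0], [0, 0, 0], [0, 0, 0], [0, 0, 0]]'

```text
clock: 55.12
position: [0.434, -0.1899, 0.076]
tool_rot: [[-0.005, -1.0, 0.002], [-1.0, 0.005, -0.001], [0.001, -0.002, -1.0]]
contact_force: [-0.5, 0.1, -2.0]
opening: 0.0276
```

Run:
```python
from therm import *
t,_=shot('top');print(proj('top',[[.364,-.19,.117],[.669,-.19,.115]]),proj('top',[[.364,-.19,.117]]))
# bulb circle on live image and stick lateral edges at tail on live image
from fit import circ
from scipy.ndimage import map_coordinates,gaussian_filter1d
g=t.astype(float)[...,2]
o=np.arange(-.03,.03,.0005)
for x in(.366,.370,.374):
    P=np.c_[np.full(len(o),x),-.19+o,np.full(len(o),.117)];uv=proj('top',P);v=gaussian_filter1d(map_coordinates(g,[uv[:,1],uv[:,0]],order=1),2);dv=np.gradient(v);print(x,-.19+o[dv.argmax()],-.19+o[dv.argmin()])
print(circ('top',g,(.67,-.19),.0375,.112,w=.008))
plan([(.4245,-.2495,.0753,48.5,5),(.4245,-.2495,.015,48.5,2.5)])
```

```text
[[301.38790523 243.16096246]
 [298.74781035 152.65257682]] [[301.38790523 243.16096246]]
0.366 -0.20049999999999998 -0.17349999999999996
0.37 -0.20099999999999998 -0.17349999999999996
0.374 -0.20299999999999999 -0.17199999999999996
(array([ 0.67042775, -0.19095465]), np.float64(0.03660836152594655), np.float64(0.0005727391448029932), np.int64(90))
at [ 0.434  -0.1899  0.076 ] psi -90.3 tilt [ 0.002  -0.0006] t 55.17 F [ 0.1  0.4 -1.7] open 0.0281 j6 58.2
"travel": [[0.43, 0.07, 0.0], [0.41, 0.14, 0.0], [0.38, 0.21, 0.0], [0.34, 0.27, 0.0], [0.29, 0.32, 0.0]] "rot": [[0.0, 0.0, -0.173], [0.0, 0.0, -0.173], [0.0, 0.0, -0.173], [0.0, 0.0, -0.173], [0.0, 0.0, -0.173]]
"travel": [[0.23, 0.37, 0.0], [0.16, 0.4, 0.0], [0.09, 0.42, 0.0], [0.01, 0.43, 0.0], [-0.06, 0.43, 0.0]] "rot": [[0.0, 0.0, -0.173], [0.0, 0.0, -0.173], [0.0, 0.0, -0.173], [0.0, 0.0, -0.173], [0.0, 0.0, -0.173]]
"travel": [[-0.13, 0.41, 0.0], [-0.2, 0.38, 0.0], [-0.26, 0.34, 0.0], [-0.32, 0.29, 0.0], [0.0, 0.0, 2.01]] "rot": [[0.0, 0.0, -0.173], [0.0, 0.0, -0.173], [0.0, 0.0, -0.173], [0.0, 0.0, -0.173], [0.0, 0.0, 0.0]]
"travel": [[0.0, 0.0, 2.01], [0.0, 0.0, 2.01]] "rot": [[0.0, 0.0, 0.0], [0.0, 0.0, 0.0]]
```

Request:
step_arm --travel '[[0.2, 0, 0.05], [0, 0, 0], [0, 0, 0], [0, 0, 0], [0, 0, 0]]' --rot '[[0, 0, 0], [0, 0, 0], [0, 0, 0], [0, 0, 0], [0, 0, 0]]'

```text
clock: 55.8
position: [0.434, -0.1919, 0.0755]
tool_rot: [[-0.005, -1.0, 0.002], [-1.0, 0.005, -0.001], [0.001, -0.002, -1.0]]
contact_force: [-0.6, 0.2, -0.6]
opening: 0.0278
```

Request:
step_arm --travel '[[0, 0, 0], [0, 0, 0], [0, 0, 0], [0, 0, 0], [0, 0, 0]]' --rot '[[0, 0, 0], [0, 0, 0], [0, 0, 0], [0, 0, 0], [0, 0, 0]]'

```text
clock: 56.42
position: [0.434, -0.1919, 0.0755]
tool_rot: [[-0.005, -1.0, 0.002], [-1.0, 0.005, -0.001], [0.001, -0.002, -1.0]]
contact_force: [0.8, -0.3, -1.6]
opening: 0.028
```

Request:
step_arm --travel '[[0, 0, 0], [0, 0, 0], [0, 0, 0], [0, 0, 0], [0, 0, 0]]' --rot '[[0, 0, 0], [0, 0, 0], [0, 0, 0], [0, 0, 0], [0, 0, 0]]'

```text
clock: 57.05
position: [0.434, -0.1919, 0.0755]
tool_rot: [[-0.005, -1.0, 0.002], [-1.0, 0.005, -0.001], [0.001, -0.002, -1.0]]
contact_force: [-0.5, -0.5, -1.6]
opening: 0.0275
```

Request:
step_arm --travel '[[0, 0, 0], [0, 0, 0], [0, 0, 0], [0, 0, 0], [0, 0, 0]]' --rot '[[0, 0, 0], [0, 0, 0], [0, 0, 0], [0, 0, 0], [0, 0, 0]]'

```text
clock: 57.68
position: [0.434, -0.1919, 0.0755]
tool_rot: [[-0.005, -1.0, 0.002], [-1.0, 0.005, -0.001], [0.001, -0.002, -1.0]]
contact_force: [0.0, 0.1, -1.1]
opening: 0.0278
```

Run:
```python
from plan import *
plan([(.4245,-.2495,.0753,48.5,5),(.4245,-.2495,.015,48.5,2.5)])
```

```text
at [ 0.434  -0.1919  0.0755] psi -90.3 tilt [ 0.0019 -0.0006] t 57.67 F [ 0.   0.1 -1.1] open 0.0278 j6 58.0
"travel": [[0.41, 0.07, 0.0], [0.39, 0.14, 0.0], [0.37, 0.2, 0.0], [0.33, 0.26, 0.0], [0.28, 0.31, 0.0]] "rot": [[0.0, 0.0, -0.173], [0.0, 0.0, -0.173], [0.0, 0.0, -0.173], [0.0, 0.0, -0.173], [0.0, 0.0, -0.173]]
"travel": [[0.22, 0.36, 0.0], [0.15, 0.39, 0.0], [0.08, 0.41, 0.0], [0.01, 0.42, 0.0], [-0.06, 0.41, 0.0]] "rot": [[0.0, 0.0, -0.173], [0.0, 0.0, -0.173], [0.0, 0.0, -0.173], [0.0, 0.0, -0.173], [0.0, 0.0, -0.173]]
"travel": [[-0.13, 0.4, 0.0], [-0.2, 0.37, 0.0], [-0.26, 0.33, 0.0], [-0.31, 0.28, 0.0], [0.0, 0.0, 2.01]] "rot": [[0.0, 0.0, -0.173], [0.0, 0.0, -0.173], [0.0, 0.0, -0.173], [0.0, 0.0, -0.173], [0.0, 0.0, 0.0]]
"travel": [[0.0, 0.0, 2.01], [0.0, 0.0, 2.01]] "rot": [[0.0, 0.0, 0.0], [0.0, 0.0, 0.0]]
```

Run:
```python
from plan import *
plan([(.425,-.2495,.0755,-53.7,5),(.425,-.2495,.002,-53.7,2.5)])
```

```text
at [ 0.434  -0.1919  0.0755] psi -90.3 tilt [ 0.0019 -0.0006] t 57.67 F [ 0.   0.1 -1.1] open 0.0278 j6 58.0
"travel": [[1.44, 0.22, 0.0], [1.39, 0.44, 0.0], [1.3, 0.66, 0.0], [1.18, 0.86, 0.0], [0.0, 0.0, 2.45]] "rot": [[0.0, 0.0, -0.16], [0.0, 0.0, -0.16], [0.0, 0.0, -0.16], [0.0, 0.0, -0.16], [0.0, 0.0, 0.0]]
"travel": [[0.0, 0.0, 2.45], [0.0, 0.0, 2.45]] "rot": [[0.0, 0.0, 0.0], [0.0, 0.0, 0.0]]
```

Request:
step_arm --travel '[[1.44, 0.22, 0], [1.39, 0.44, 0], [1.3, 0.66, 0], [1.18, 0.86, 0], [0, 0, 0]]' --rot '[[0, 0, -0.16], [0, 0, -0.16], [0, 0, -0.16], [0, 0, -0.16], [0, 0, 0]]'

```text
clock: 58.3
position: [0.4251, -0.2503, 0.0755]
tool_rot: [[0.59, -0.807, 0.002], [-0.807, -0.59, -0.001], [0.002, -0.001, -1.0]]
contact_force: [-0.1, -0.8, -2.2]
opening: 0.0274
```

Request:
step_arm --travel '[[0, 0, 2.4], [0, 0, 2.4], [0, 0, 1.6], [0, 0, 0.6], [0, 0, 0]]' --rot '[[0, 0, 0], [0, 0, 0], [0, 0, 0], [0, 0, 0], [0, 0, 0]]'

```text
clock: 58.92
position: [0.4251, -0.2491, 0.0054]
tool_rot: [[0.592, -0.806, 0.002], [-0.806, -0.592, -0.0], [0.001, -0.001, -1.0]]
contact_force: [0.4, 0.3, -2.4]
opening: 0.0275
```

Run:
```python
from plan import *
p,d=shot('side');cv2.imwrite('pics/d8.png',cv2.resize(p[140:230,260:350,::-1],None,fx=6,fy=6,interpolation=cv2.INTER_CUBIC))
plan([(.425,-.2495,-.0047,-53.7,2.5)])
```

```text
at [ 0.4255 -0.2496  0.0059] psi -53.7 tilt [ 0.0025 -0.0009] t 58.98 F [ 0.5  0.  -1.2] open 0.0279 j6 15.1
"travel": [[-0.04, 0.04, 1.06]] "rot": [[-0.001, -0.002, 0.001]]
```

View pics/d8.png

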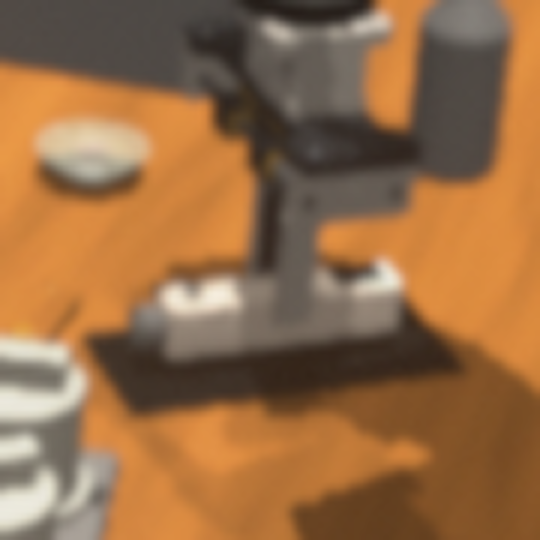

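Request:
step_arm --travel '[[0, 0, 0.4], [0, 0, 0.3], [0, 0, 0.2], [0, 0, 0.05], [0, 0, 0]]' --rot '[[0, 0, 0], [0, 0, 0], [0, 0, 0], [0, 0, 0], [0, 0, 0]]'

```text
clock: 59.6
position: [0.4252, -0.2496, -0.004]
tool_rot: [[0.593, -0.805, 0.002], [-0.805, -0.593, -0.001], [0.002, -0.001, -1.0]]
contact_force: [0.1, 0.5, -1.3]
opening: 0.0274
```

Request:
step_arm --travel '[[0, 0, 0.05], [0, 0, 0.05], [0, 0, 0]]' --rot '[[0, 0, 0], [0, 0, 0], [0, 0, 0]]'

```text
clock: 59.98
position: [0.4253, -0.2497, -0.0047]
tool_rot: [[0.593, -0.805, 0.002], [-0.805, -0.593, -0.001], [0.002, -0.001, -1.0]]
contact_force: [0.0, 0.3, 2.0]
opening: 0.0278
```

Request:
step_arm --travel '[[0, 0, 0], [0, 0, 0], [0, 0, 0], [0, 0, -1.0], [0, 0, -2.0]]' --rot '[[0, 0, 0], [0, 0, 0], [0, 0, 0], [0, 0, 0], [0, 0, 0]]' --jaw 5.0

```text
clock: 60.6
position: [0.4246, -0.2492, 0.0252]
tool_rot: [[0.593, -0.805, 0.001], [-0.805, -0.593, 0.0], [0.0, -0.001, -1.0]]
contact_force: [-0.7, -0.2, -0.4]
opening: 0.0502
```

Request:
step_arm --travel '[[0, 0, -5], [0, 0, -5], [0, 0, -5], [0, 0, 0]]' --rot '[[0, 0, 0], [0, 0, 0], [0, 0, 0], [0, 0, 0]]'

```text
clock: 61.1
position: [0.4273, -0.2514, 0.1798]
tool_rot: [[0.593, -0.805, 0.01], [-0.805, -0.593, -0.007], [0.011, -0.004, -1.0]]
contact_force: [1.0, 0.4, -1.1]
opening: 0.0504
```

Run:
```python
from plan import *
print(state()['position'],state()['joint_positions'])
plan([(.25,-.40,.18,-53.7,5)])
```

```text
[ 0.42734045 -0.25140455  0.17982652] [-3.85549155e+01  8.54426862e+00  9.60534404e+01  4.93563432e-02
  7.47072456e+01  1.50572604e+01]
at [ 0.4273 -0.2514  0.1798] psi -53.6 tilt [ 0.01   -0.0069] t 61.1 F [ 1.   0.4 -1.1] open 0.0504 j6 15.1
"travel": [[0.29, 4.62, -0.02], [0.29, 4.62, -0.02], [0.29, 4.62, -0.01], [0.29, 4.62, -0.01], [0.29, 4.62, -0.01]] "rot": [[-0.001, -0.002, 0.0], [-0.001, -0.002, 0.0], [-0.001, -0.002, 0.0], [-0.001, -0.002, 0.0], [-0.001, -0.002, 0.0]]
```

Clear the arm out of the view (as near the start pose) and check everything.

Request:
step_arm --travel '[[0.29, 4.6, 0], [0.29, 4.6, 0], [0.29, 4.6, 0], [0.29, 4.6, 0], [0, 0, 0]]' --rot '[[0, 0, 0], [0, 0, 0], [0, 0, 0], [0, 0, 0], [0, 0, 0]]'

```text
clock: 61.72
position: [0.2812, -0.3688, 0.1738]
tool_rot: [[0.589, -0.808, 0.0], [-0.808, -0.589, 0.001], [-0.0, -0.001, -1.0]]
contact_force: [1.0, 0.6, -0.1]
opening: 0.0499
```

```bash
cat > fin.py <<'E'
from therm import *
from fit import circ
I={}
for c in('top','side'):
    Q=[]
    for i in range(4): Q.append(shot(c)[0].astype(float))
    I[c]=np.mean(Q,0);np.save('f_%s.npy'%c,I[c])
T,S=I['top'],I['side']
cv2.imwrite('pics/f1.png',cv2.resize(T[100:300,90:440,::-1].astype(np.uint8),None,fx=2.28,fy=2.28,interpolation=cv2.INTER_CUBIC))
a=cv2.resize(T[180:235,190:285,::-1].astype(np.uint8),None,fx=8,fy=8,interpolation=cv2.INTER_CUBIC)
def dl(cc,yaw,col):
    d=np.array([np.cos(np.deg2rad(yaw)),np.sin(np.deg2rad(yaw))])
cv2.imwrite('pics/f2.png',a)
cv2.imwrite('pics/f3.png',cv2.resize(S[150:300,200:350,::-1].astype(np.uint8),None,fx=4,fy=4,interpolation=cv2.INTER_CUBIC))
for c0 in ((.4805,.1435),(.497,.048),(.5145,-.0485)):print(circ('side',S,c0,.037,.076,w=.007),circ('top',T,c0,.037,.076,w=.007))
print(state()['clock'])
E
python3 fin.py
```

```text
(array([0.48066231, 0.14304477]), np.float64(0.03804753183101172), np.float64(0.0012127820507878808), np.int64(86)) (array([0.48036961, 0.14499864]), np.float64(0.0377672193933711), np.float64(0.001297951779415753), np.int64(85))
(array([0.49689313, 0.048451  ]), np.float64(0.03830404582240361), np.float64(0.0012744878643987316), np.int64(85)) (array([0.49795867, 0.0492192 ]), np.float64(0.036950829012335186), np.float64(0.0014337711850189985), np.int64(87))
(array([ 0.51446834, -0.0499185 ]), np.float64(0.039305776145425776), np.float64(0.0011740368017992093), np.int64(84)) (array([ 0.51505044, -0.04757238]), np.float64(0.03691646182203505), np.float64(0.001174644419992812), np.int64(88))
62.125
```

View pics/f1.png

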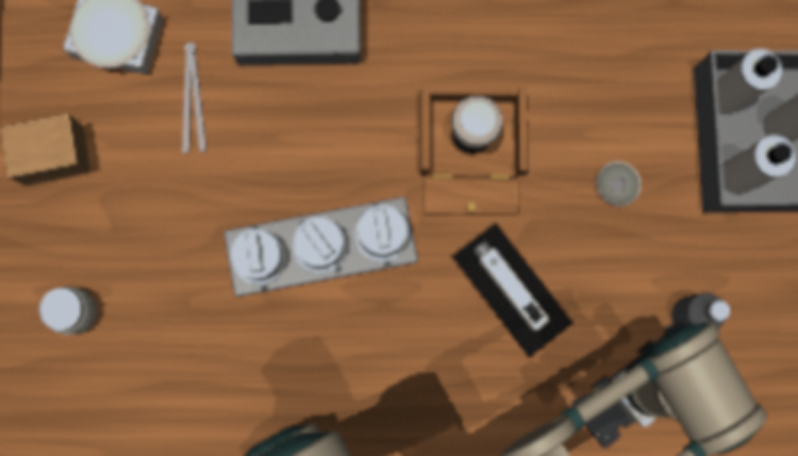

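View pics/f2.png

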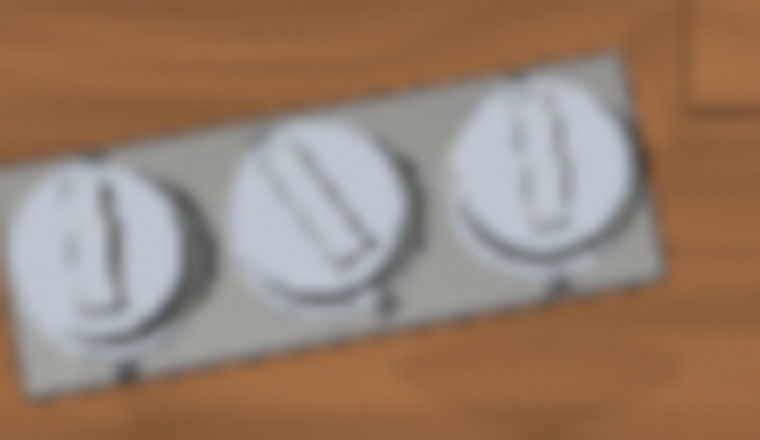

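View pics/f3.png

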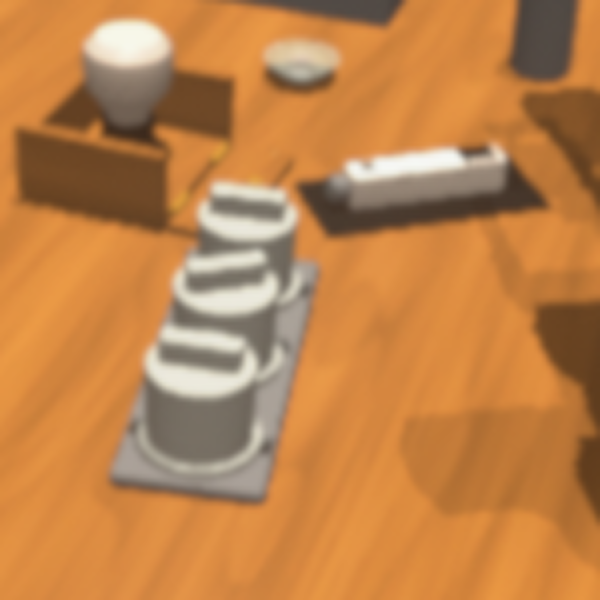

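Request:
step_arm --travel '[[-2.4, -1.8, -2], [-2.4, -1.8, -2], [0, 0, 0], [0, 0, 0]]' --rot '[[0, 0, 0], [0, 0, 0], [0, 0, 0], [0, 0, 0]]'

```text
clock: 62.62
position: [0.2842, -0.3083, 0.2145]
tool_rot: [[0.594, -0.805, 0.002], [-0.805, -0.594, -0.001], [0.002, -0.001, -1.0]]
contact_force: [-0.9, 0.6, -0.6]
opening: 0.0501
```

```bash
python3 st.py
python3 - <<'E'
from therm import *
T=np.load('f_top.npy')
W=(280,195,350,260);u0,v0,u1,v1=W;s=8
b=cv2.resize(T[v0:v1,u0:u1,::-1].astype(np.uint8),None,fx=s,fy=s,interpolation=cv2.INTER_CUBIC)
for B in therm_boxes(np.array([.4253,-.2497,.020]),Rz(np.deg2rad(36.3))):
    uv=(proj('top',B)-[u0,v0]+.5)*s;cv2.polylines(b,[cv2.convexHull(uv.astype(np.int32).reshape(-1,1,2))],True,(0,0,255),1)
cv2.imwrite('pics/f4.png',b)
E
```

```text
[ 0.2842 -0.3083  0.2145] psi -53.58 [-0.9  0.6 -0.6] M [-0.    -0.061 -0.023] 0.0501 [-56.9   0.9  99.7   0.1  79.3  -3.3] [  0.3 -25.9 -24.1   0.1   0.   -0. ] 62.625
```

View pics/f4.png

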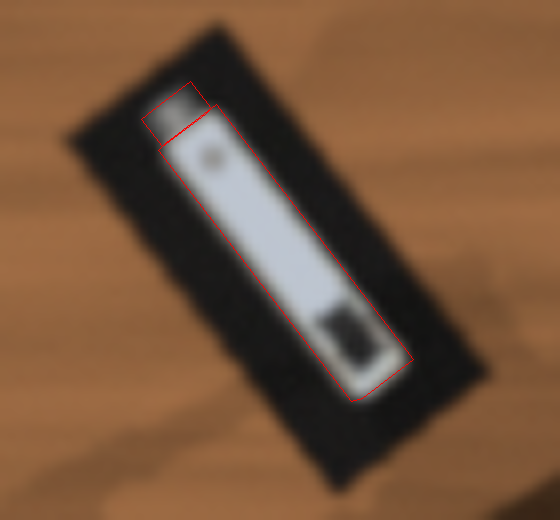

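The thermometer lies flat in the middle of the mat, with its outline matching the intended pose. Handing in.

```bash
python3 -c "
from rig import *
print(finish_job())"
```

```text
the job is handed in; nothing more can be done
None
```

The job is handed in after about 63 s of robot time; `finish_job` gives no verdict, so what follows rests on my own checks.

**Capsules and covers:** All three capsules were present and each stands in its own cup under a cover. I turned every cover clockwise until the wrist moment rose to about 0.55 N·m and the jaws began to spread, which I took as the stop. The last top picture shows the bars within about 2° of the tabs. The cover tops measured at the fully-down height, 76 mm above the table.

**Thermometer:** I aimed the lens level at the bulb's middle from about 15 cm and held it about 3 s, then 2 s more after a 2 mm sideways correction. It now lies flat on the middle of its mat, lengthwise along it. It had lain across the mat before.

**Checks that disagreed:**
- **Height reading:** The fingertips stood about 30 mm higher than the state reading and the stated geometry imply. My first capsule grasp closed just above the capsule because of this, and I worked with the measured offset from then on.
- **Camera y:** The top and side cameras differed by 1 to 3 mm in y, so the aim at the bulb's middle is good to about 2 to 3 mm.

In the last top picture, the dish, jar, bottle, carton, tong and bulb look to be where they were at the start.

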